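Shim the short foot of the sample cabinet

ROBOT

A 6-joint arm with a two-finger parallel gripper is mounted at the origin on the work surface. World frame = base frame: x ahead of the robot, y to its left, z up, the work surface at z = 0. Lengths are in m, angles in rad, forces in N, time in s.
With the tool pointing down it reaches from about 0.35 to 1 m from the base axis. Payload 7.1 kg.
Tool frame: the origin (TCP) lies between the finger pads; the fingertips stand 17 mm ahead of it and the grasp point (between the pads) lies 2 mm behind it; x points along the fingers, y is the direction in which the jaws open and shut, and the axes are right-handed (so a half turn about x gives the same grasp; the last joint's range is limited). The gripper opens to 85 mm and grips with 20 to 120 N. Pads are 22 mm wide; open, the fingers measure 114 mm over their backs; the gripper's body (76 mm by 85 mm) begins 54 mm behind the grasp point. The pads swing forward as they close: fully open they stand 13 mm farther back than shut.
Start: joints at [-1.272, 0.423, 1.63, -0, 1.089, -0.019], TCP at [0.195, -0.594, 0.221] pointing down, gripper open.
Joint ranges: [-3, 3], [-0.9, 2.11], [0.09, 2.58], [-1.31, 4.45], [0.11, 2.69], [-2.54, 2.54]. Speed limits (rad/s): [2.39, 2.39, 3.01, 3.14, 3.14, 3.14].

INTERFACE

Orientations are given as a unit quaternion [x, y, z, w].
In Python, from bench import state, snapshot, sign_off, outline_of gives the robot as it stands.
- The arm moves only by the tool send_rows, never from a script. Its argument "targets" is a list of rows, each a list of 7 numbers: the closure, from 0 (fully open) to 1 (shut), then the shift along the world's x, y, z in mm, then the turn, a rotation vector about the world's x, y, z in degrees. A call has 1 to 12 rows; each row is the pose to reach, as a shift and turn from the pose commanded when the call began; what a row does not reach only later rows make up. A row lasts 1/12 s, in which the tool goes at most 41.7 mm and 7.16 degrees, less where a joint would pass 70% of its speed; a pose out of reach is approached as far as the arm can. A call with a gripper value outside its range is refused whole. The fingers move at their own pace and stop on an object; "force" is the grip in N (left out, the last holds). Time passes only in rows, so rows that repeat a pose let the fingers close. It gives the time, the measured TCP pose, the force and the opening at its end, in the units of the state.
- state(): the state, without advancing time (a new reading comes with each control period).
- snapshot(name): name is "scene" or "side" or "wrist"; returns a dict with "image" (384x512x3 uint8, blue, green, red), "mtx" (3x3 intrinsics, pixels), "eye" and "orientation" of the camera in the world; the wrist camera has in their place "T_tool_cam" (4x4, takes a point from camera to tool coordinates, whose origin is the TCP and whose axes are the tool frame's). Camera axes: x right, y up, looking along -z (the intrinsics and any distortion apply to the point x, -y, -z); pixel columns grow to the right and rows downward; lengths in m; the calibration is good to about 2 mm. The wrist camera is an equidistant fisheye: a pixel r from the principal point sees the ray r / f radians off the axis. A picture is of the moment at which its call begins: read the wrist's pose just before it. There is no depth.
- sign_off(): hands the job in, once; it reports no verdict.
Trained networks look in a picture, given as the dict that the camera call returned (one of the last four; its "shot" number tells which), for a name from the list of things; names that differ only in an ending like _2 or _b are one class to them, and where a whole thing is asked for, a point or a joint stands for the part that bears it (a point fixed in the world has none). Each returns a list of dicts, best first, with "p" (0 to 1); they miss things now and then, are a little off and sometimes report something else, mostly with a low value. They report only what shows in the picture. A call takes as long as a camera call. They do not tell look-alikes from the thing itself.
- outline_of(picture, target): "region" (384x512 bool, what is visible of it) and "extent" ([left, top, right, bottom] in pixels, round what is visible of it).
The state is a dict: "t": time; "joint_pos": joint angles; "joint_velocities": joint speeds; "joint_torque": joint torques, N m; "ee_pos": TCP position; "tool_rot": TCP orientation; "wrist_force": force on the tool from outside, world axes, zero at the start; "wrist_torque": the same for the moment, N m; "width": opening from 0.0 (shut) to 1.0 (fully open).
Only numpy, scipy, OpenCV 4.12 (cv2) and the standard library are available. Lean on these libraries where they do the work, as an engineer would, in place of code of your own. Each camera call takes 0.05 s, during which the arm holds its last target.

TASK

The steel sample cabinet leans on its short front foot: lever its front up with the pry bar over the blue stand's ridge, catch the bar's tail under the yellow keeper and let go. Slide the orange shim under the raised foot until its rib meets the foot, then free the bar so the cabinet comes down level on the shim, and leave the bar lying clear of it. Never touch the cabinet with the hand or shove it along, don't force the bar against the stand, and leave the other things alone.

Things in the scene. Friction and masses are not known exactly. Their poses are not given: they have to be found in the camera images.
- stand: Blue lever stand fixed to the bench, base plate 12 mm high (x -290 to +40 mm, 60 wide). Origin on the bench under the fulcrum ridge; x points from keeper to cabinet (the way the bar's toe must point), y left of x. Two cheeks, 28 mm apart, 60 mm high and 20 long, flank the ridge. Cabinet's front lower edge about x=+70; its foot about y=+85.
- keeper (a point): Fixed mark 23 mm above the bench at stand x=-260, y=0. The yellow keeper here is a C, 16 mm long, open to +y: ledge from y=-45 to +30, upright face at y=-34, finger above (10 mm thick) out to y=-14, 18 mm gap between. It is clamped at an unmeasured height, ledge top 20 to 26 mm: feel for ledge, then upright, then let the tail rise to the finger. At most 90 N from bar on stand.
- fulcrum (a point): Top middle of the rounded fulcrum ridge, 46 mm above the bench; the ridge runs along the stand's y.
- cabinet_level (a point): Grey steel cabinet with a blue tray on top, 240 deep (x) x 280 wide (y), 184 mm high, 4 to 6 kg, loose on three rubber feet; underside 55 mm above the feet plane. Origin in the feet plane under its middle; x front to back, z its upright (vertical when level). Leans forward 0.044 rad at first. Front face x=-120, rear feet x=+90, y=+-120. The robot must not touch it.
- foot (a point): Centre of the underside of the cabinet's short front foot (black rubber, 36 mm diameter, 30 mm behind the front face, mid-width under the red mark). On the bench at first; must end 8 mm above it on the shim. With the bar in the keeper it hangs about 10 to 15 mm up.
- pry_edge (a point): Point on the cabinet's front lower edge, at the yellow mark, where the bar's toe goes under; about 46 mm above the bench at first, in line with the stand.
- rear_feet (a point): Point on the bench midway between the two rear feet; must not shift by more than 12 mm.
- bar: Pry bar, 0.5 kg, flat underside. Origin under the red handle's middle; x to the toe. Handle 130 x 22 x 18 mm high. Steel blade 18 wide, 10 thick, to the toe at x=+260 (last 30 mm: 6 thick, flush with the top). Tail 16 wide, 10 thick, back to x=-117. With the handle's middle 170 mm behind the ridge the toe is 20 mm under the cabinet and the keeper meets the tail at x=-90.
- bar_grip (a point): Centre of the bar's red handle, 9 mm above the bar's underside; grip it across its 22 mm width.
- toe (a point): Middle of the bar's toe end, 260 mm ahead of the handle's middle and 7 mm above the bar's underside.
- shim: Orange shim, 0.12 kg: plate 50 x 50 x 8 mm, 30 mm wide neck behind it, upright tab at its end. Origin under the plate's centre; x points to the nose (the end that goes under the foot). A rib across the plate, 14 mm high above it, front face at x=-19.5 mm, is the stop that meets the foot.
- seat (a point): Centre of the shim plate's top, 8 mm up, where the foot's centre belongs when the rib touches the foot (within about 1.5 mm).
- shim_tab (a point): Centre of the shim's upright tab, 28 mm (along the shim's x) x 18 mm wide, from 8 to 50 mm high; 95 mm behind the seat.
- sanitiser: Bystander: pale bottle 68 mm wide, 190 mm tall; origin at its base.
- dish: Bystander: grey-brown tray 120 x 170 x 40 mm with red-capped tubes; origin at its base.
- rack: Bystander: steel wire tube rack 100 x 200 x 64 mm; origin at its base.
Not all that is in view belongs to the job. Leave any turquoise look-alike of the shim alone.

How it is judged:
On the way, in this order (a step that is already met when the one before it is completed fails the run):
1. the foot is held up by the bar caught in the keeper, bar let go (height (world z) of foot above 0.0095 m and contact force between bar and cabinet above 5 N and contact force between the fingers and bar below 0.3 N), for 0.3 s.
2. the shim is under the raised foot, the bar still holding the cabinet (horizontal distance between foot and seat below 0.008 m and height (world z) of seat below 0.011 m and contact force between bar and cabinet above 5 N), for 0.1 s.
At the end, for the whole second after the job is handed in: Foot centre within 8 mm of the seat, resting on the shim (5.5 to 10.5 mm above the bench); cabinet level within 0.012 rad, at rest; bar still, released, lying low (handle centre below 90 mm), toe 5 mm or more in front of the cabinet's face; shim released (horizontal distance between foot and seat below 0.008 m and contact force between shim and cabinet above 8 N and angle between cabinet_level's own z axis and vertical below 0.012 rad and height (world z) of foot between 0.0055 and 0.0105 m and x of toe in the frame of cabinet_level below -0.125 m and contact force between bar and cabinet below 0.1 N and contact force between the fingers and bar below 0.1 N and contact force between the fingers and shim below 0.1 N and linear speed of bar below 0.02 m/s and linear speed of cabinet below 0.01 m/s and height (world z) of bar_grip below 0.09 m); the robot touches nothing.
It fails at once if the robot touches the cabinet (more than 1 N) (contact force between any of the arm, the fingers and cabinet above 1 N).
It fails at once if the cabinet is shoved along the bench: rear feet more than 12 mm from their start (distance of rear_feet from where it was at the start of the episode above 0.012 m).
It fails at once if the bar is forced against the stand (ridge and keeper together) with more than 90 N (contact force between bar and stand above 90 N).
It fails at once if a bystander is moved by more than 20 mm (distance of any of sanitiser, dish, rack from where it was at the start of the episode above 0.02 m).
It also fails if it takes over 72 s, if anything falls off the work surface, if the arm or the gripper's body presses on something with over 40 N, if the wrist force passes 120 N, or if a joint passes its speed limit or range.

## Working session

There is one attempt and no reset: what is moved stays moved. The work goes in short steps, Python scripts to look and compute and a tool call to move; the robot and the scene stay as the last step left them, time stands still between calls to the robot, and variables do not carry over. Pictures are saved under pics/ and viewed, and the job is handed in when it is done.

Besides the shell and the picture viewer there is one more tool, called after "Call:" as a command line: name --pt "numbers of a row" for each row, then --argument value for the rest. send_rows: Moves the arm, as the interface text tells. Its arguments: {"type":"object","properties":{"targets":{"type":"array"},"force":{"type":"number"}},"required":["targets"]}

```bash
ls; mkdir -p pics; cat > h.py <<'E'
import numpy as np, cv2
from scipy.spatial.transform import Rotation as R
from bench import state, snapshot, sign_off, outline_of
def save(d,n): cv2.imwrite('pics/'+n+'.png',d['image'])
E
python3 - <<'E'
from h import *
s=state(); print(s)
for n in ['scene','side','wrist']:
    d=snapshot(n); save(d,n+'0'); print({k:v for k,v in d.items() if k!='image'})
E
```

```text
pics
{'t': 0.0, 'joint_pos': array([-1.27201979e+00,  4.23830510e-01,  1.63072503e+00, -6.79991688e-06,
        1.08861646e+00, -1.90179661e-02]), 'joint_velocities': array([ 2.60446763e-04, -1.54981942e-04,  8.84568462e-05, -1.43409226e-03,
        7.37155320e-05,  9.22994009e-05]), 'joint_torque': array([ 6.93603088e-04, -5.57381201e+01, -2.81743526e+01, -2.37480626e-04,
        7.29769003e-03,  1.46354557e-05]), 'ee_pos': array([ 0.19513398, -0.59313813,  0.2198384 ]), 'tool_rot': array([-0.69811856, -0.11243881,  0.69827848, -0.11133355]), 'wrist_force': array([ 0.62228821,  0.13669133, -0.6224038 ]), 'wrist_torque': array([ 0.01444725, -0.03524189, -0.00447406]), 'width': 1.0008099495516225}
{'mtx': array([[389.99847279,   0.        , 252.39992712],
       [  0.        , 389.99847279, 188.52611853],
       [  0.        ,   0.        ,   1.        ]]), 'eye': array([1.29423528, 0.69151299, 0.80606226]), 'orientation': array([0.19328665, 0.3989327 , 0.80685696, 0.39048024]), 'shot': 1}
{'mtx': array([[457.49743768,   0.        , 258.3214566 ],
       [  0.        , 457.49743768, 190.39385233],
       [  0.        ,   0.        ,   1.        ]]), 'eye': array([0.0351524 , 0.97582137, 0.86541539]), 'orientation': array([-0.10644146,  0.41274871,  0.87056642, -0.24581053]), 'shot': 2}
{'mtx': array([[297.31863964,   0.        , 254.90916425],
       [  0.        , 297.31863964, 186.64132251],
       [  0.        ,   0.        ,   1.        ]]), 'T_tool_cam': array([[ 4.96116141e-04,  2.84433527e-01, -9.58695636e-01,
        -1.52794516e-01],
       [ 9.99999189e-01, -1.26601292e-03,  1.41879460e-04,
         5.78961038e-04],
       [-1.17336578e-03, -9.58694928e-01, -2.84433924e-01,
        -7.25081114e-02],
       [ 0.00000000e+00,  0.00000000e+00,  0.00000000e+00,
         1.00000000e+00]]), 'shot': 3}
```

View pics/scene0.png

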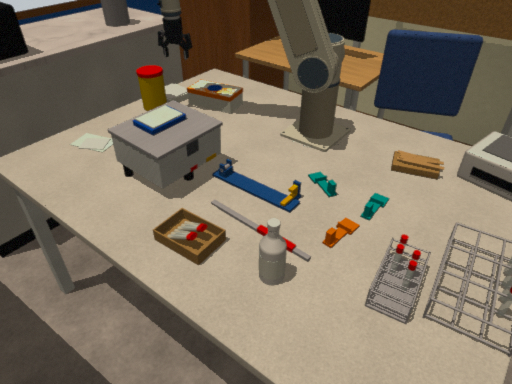

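View pics/side0.png

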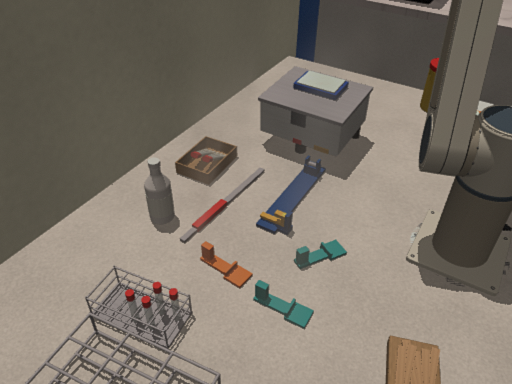

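View pics/wrist0.png

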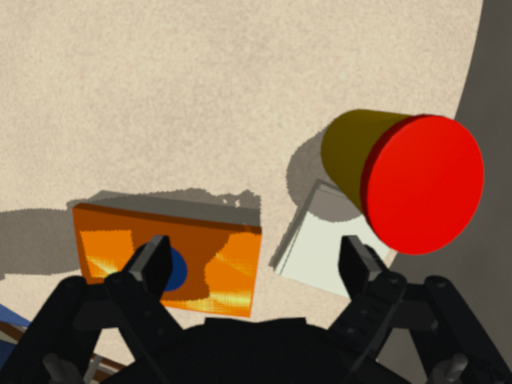

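The scene shows the cabinet (165,145), stand (255,185), bar (260,230), the orange shim (341,232), and two turquoise look-alikes (323,184) and (375,206). I'll zoom in to measure.

```bash
cat >> h.py <<'E'
def cam(d):
    if 'eye' in d: return np.array(d['eye']),R.from_quat(d['orientation']).as_matrix(),d['mtx'],False
    Rt=R.from_quat(d['q']).as_matrix(); T=d['T_tool_cam']
    return d['p']+Rt@T[:3,3],Rt@T[:3,:3],d['mtx'],True
def proj(d,P):
    e,Rm,K,fish=cam(d); c=(np.atleast_2d(P)-e)@Rm
    x,y,z=c[:,0],-c[:,1],-c[:,2]
    if fish:
        r=np.hypot(x,y); th=np.arctan2(r,z); x=x/np.maximum(r,1e-9)*th; y=y/np.maximum(r,1e-9)*th
    else: x=x/z;y=y/z
    return np.c_[K[0,0]*x+K[0,2],K[1,1]*y+K[1,2]]
def ray(d,u,v):
    e,Rm,K,fish=cam(d); x=(u-K[0,2])/K[0,0]; y=(v-K[1,2])/K[1,1]
    if fish:
        th=np.hypot(x,y); s=np.sin(th)/max(th,1e-9); w=np.array([x*s,-y*s,-np.cos(th)])
    else: w=np.array([x,-y,-1.])
    w=Rm@w; return e,w/np.linalg.norm(w)
def onz(d,u,v,z):
    e,w=ray(d,u,v); return e+w*(z-e[2])/w[2]
def tri(*obs):
    A=np.zeros((3,3));b=np.zeros(3)
    for d,u,v in obs:
        e,w=ray(d,u,v); M=np.eye(3)-np.outer(w,w); A+=M;b+=M@e
    p=np.linalg.solve(A,b); return p
def wrist():
    s=state(); d=snapshot('wrist'); d['p']=s['ee_pos'];d['q']=s['tool_rot']; return d
def crop(d,n,x0,y0,x1,y1,k):
    im=cv2.resize(d['image'][y0:y1,x0:x1],None,fx=k,fy=k,interpolation=cv2.INTER_CUBIC); cv2.imwrite('pics/'+n+'.png',im)
import pickle
def keep(d,n): pickle.dump(d,open(n+'.pkl','wb'))
def load(n): return pickle.load(open(n+'.pkl','rb'))
E
python3 - <<'E'
from h import *
a=snapshot('scene');b=snapshot('side');keep(a,'sc');keep(b,'sd')
crop(a,'sc_c',100,90,300,290,4) if 0 else crop(a,'sc_c',105,95,365,290,3)
crop(b,'sd_c',150,60,380,300,2.5) if 0 else crop(b,'sd_c',170,60,380,300,2)
for n in ['stand','bar','shim','cabinet_level','sanitiser','dish','rack','foot']:
    for d,nm in ((a,'scene'),(b,'side')):
        for o in outline_of(d,n):
            m=np.argwhere(o['region']); print(n,nm,round(float(o['p']),2),np.round(o['extent']),np.round(m.mean(0)[::-1],1) if len(m) else '', np.round(onz(d,*m.mean(0)[::-1],0.01),3) if len(m) else '')
E
```

```text
stand scene 0.8 [214. 163. 300. 211.] [260.1 187.9] [0.457 0.063 0.01 ]
stand side 0.95 [256. 154. 328. 235.] [290.2 199.3] [0.458 0.066 0.01 ]
stand side 0.29 [179. 167. 263. 244.] [219.7 206.3] [0.612 0.199 0.01 ]
bar scene 0.83 [212. 197. 313. 262.] [259.6 228.9] [0.618 0.184 0.01 ]
bar side 0.91 [180. 167. 266. 243.] [219.9 206.1] [0.612 0.197 0.01 ]
bar side 0.53 [256.  66. 374. 158.] [314.  110.2] [ 0.624 -0.435  0.01 ]
shim scene 0.93 [324. 217. 358. 247.] [339.5 231.8] [0.482 0.376 0.01 ]
shim scene 0.66 [362. 192. 388. 220.] [373.8 205. ] [0.304 0.402 0.01 ]
shim side 0.77 [200. 244. 251. 287.] [224.9 266.5] [0.475 0.374 0.01 ]
shim side 0.74 [253. 279. 316. 328.] [282.1 305.5] [0.301 0.401 0.01 ]
cabinet_level scene 0.91 [111.  98. 223. 190.] [166.4 142.7] [ 0.453 -0.409  0.01 ]
cabinet_level side 0.58 [257.  67. 375. 156.] [313.9 110. ] [ 0.625 -0.436  0.01 ]
sanitiser scene 0.7 [256. 218. 287. 286.] [272.2 254.6] [0.678 0.274 0.01 ]
sanitiser scene 0.67 [324. 217. 356. 248.] [339.5 232. ] [0.483 0.376 0.01 ]
sanitiser side 0.64 [141. 156. 175. 226.] [158.5 193.8] [0.793 0.248 0.01 ]
dish scene 0.76 [156. 206. 228. 266.] [189.6 235.4] [0.766 0.041 0.01 ]
dish scene 0.53 [108. 102. 225. 186.] [166.3 142.7] [ 0.454 -0.409  0.01 ]
dish side 0.75 [175. 136. 239. 184.] [206.1 159.6] [0.777 0.037 0.01 ]
rack scene 0.92 [363. 237. 431. 321.] [396.6 282.4] [0.558 0.58  0.01 ]
rack side 0.92 [ 85. 267. 193. 347.] [144.7 310.4] [0.554 0.573 0.01 ]
foot scene 0.63 [111. 101. 221. 188.] [166.3 142.6] [ 0.453 -0.409  0.01 ]
foot side 0.61 [260.  66. 374. 156.] [314.1 109.9] [ 0.625 -0.437  0.01 ]
```

View pics/sc_c.png

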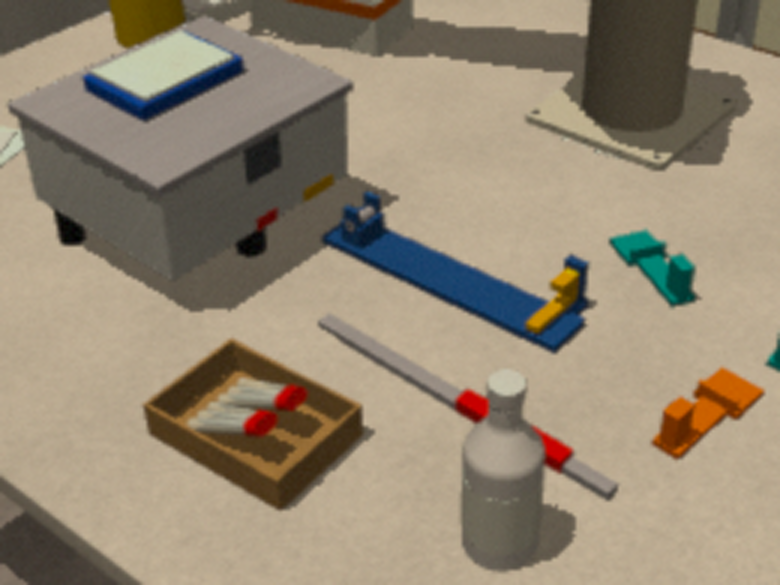

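View pics/sd_c.png

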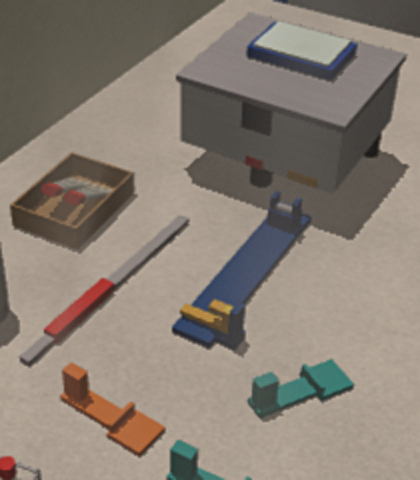

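```bash
cat >> h.py <<'E'
from scipy.optimize import minimize
def box(x0,x1,y0,y1,z0,z1): return np.array([[x,y,z] for x in(x0,x1) for y in(y0,y1) for z in(z0,z1)],float)/1000
MOD={
'bar':[box(-65,65,-11,11,0,18),box(65,230,-9,9,0,10),box(230,260,-9,9,4,10),box(-117,-65,-8,8,0,10)],
'stand':[box(-290,40,-30,30,0,12),box(-10,10,-24,-14,12,60),box(-10,10,14,24,12,60)],
'shim':[box(-25,25,-25,25,0,8),box(-81,-25,-15,15,0,8),box(-109,-81,-9,9,0,50),box(-24,-19.5,-25,25,8,22)],
}
def render(d,name,x,y,yaw,z=0):
    Rz=R.from_euler('z',yaw).as_matrix(); S=8; m=np.zeros((384,512),np.uint8)
    for b in MOD[name]:
        p=proj(d,b@Rz.T+[x,y,z]); h=cv2.convexHull(p.astype(np.float32))
        cv2.fillConvexPoly(m,np.round(h*16).astype(np.int32),255,cv2.LINE_AA,4)
    return cv2.GaussianBlur(m,(0,0),1.5)/255.
def fit(views,name,x0,z=0):
    T=[cv2.GaussianBlur(m.astype(np.float32),(0,0),1.5) for _,m in views]
    f=lambda q: sum(((render(d,name,q[0]/1e3,q[1]/1e3,q[2]/1e2,z)-t)**2).sum()/t.sum() for (d,_),t in zip(views,T))
    q0=np.array([x0[0]*1e3,x0[1]*1e3,x0[2]*1e2])
    best=None
    for k in range(3):
        r=minimize(f,q0,method='Nelder-Mead',options=dict(initial_simplex=q0+np.array([[0,0,0],[12,0,0],[0,12,0],[0,0,12]])/(k+1),maxiter=200)); q0=r.x
    return np.array([q0[0]/1e3,q0[1]/1e3,q0[2]/1e2]),r.fun
def blobmask(d,fn,ext,pad=4):
    hsv=cv2.cvtColor(d['image'],cv2.COLOR_BGR2HSV).astype(int); m=fn(hsv)
    o=np.zeros_like(m); l,t,r,b=[int(v) for v in ext]; o[max(t-pad,0):b+pad,max(l-pad,0):r+pad]=1
    return m&(o>0)
E
python3 - <<'E'
from h import *
s=state(); print(R.from_quat(s['tool_rot']).as_matrix().round(3))
a=snapshot('scene');b=snapshot('side')
for n,x0 in (('bar',(.612,.198,None)),('stand',(.458,-.03,None)),('shim',(.48,.375,None))):
    V=[(d,outline_of(d,n)[0]['region']) for d in (a,b)]
    res=[]
    for yaw in np.arange(0,2*np.pi,np.pi/4):
        x,y=x0[:2]
        if n=='stand': x,y=.458-.125*-np.cos(yaw),.065+.125*np.sin(yaw)
        if n=='bar': x,y=.612-.07*np.cos(yaw),.198-.07*np.sin(yaw)
        res.append(fit(V,n,(x,y,yaw)))
    res.sort(key=lambda r:r[1])
    for q,f in res[:3]: print(n,q.round(4),round(f,3))
    for nm,v in zip('ab',V): print(fit([v],n,res[0][0]))
E
```

```text
[[ 0.     0.312 -0.95 ]
 [-0.    -0.95  -0.312]
 [-1.     0.    -0.   ]]
bar [0.6172 0.2389 4.6648] 0.364
bar [0.6172 0.2394 4.6668] 0.365
bar [0.6172 0.2394 4.667 ] 0.365
(array([0.61710754, 0.24031635, 4.66749051]), np.float64(0.3061572452424236))
(array([0.61714289, 0.23890662, 4.66487579]), np.float64(0.05580906557946909))
stand [ 0.4671 -0.0862  4.7475] 0.165
stand [ 0.4668 -0.0856  4.747 ] 0.165
stand [ 0.4671 -0.086   4.7496] 0.165
(array([ 0.46996992, -0.08389041,  4.76356062]), np.float64(0.10043937798546469))
(array([ 0.46609312, -0.0876636 ,  4.7439263 ]), np.float64(0.059656073004570244))
shim [ 0.3454  0.3957 -0.1379] 0.521
shim [0.3457 0.3969 6.1584] 0.521
shim [0.3459 0.3961 6.1511] 0.522
(array([ 0.34281185,  0.40056203, -0.02252687]), np.float64(0.34652152393652474))
(array([ 0.34667487,  0.39382545, -0.17661176]), np.float64(0.1539893307993801))
```

Call:
send_rows --pt "0 30 30 40 0 0 6" --pt "0 60 60 75 0 0 12" --pt "0 80 90 105 0 0 18" --pt "0 100 120 130 0 0 24" --pt "0 120 150 150 0 0 30" --pt "0 140 180 160 0 0 36" --pt "0 160 215 165 0 0 42" --pt "0 180 250 170 0 0 48" --pt "0 200 285 170 0 0 54" --pt "0 220 320 170 0 0 60" --pt "0 240 355 170 0 0 66" --pt "0 260 390 170 0 0 72"

```text
t: 2.45
ee_pos: [0.4447, -0.2214, 0.3911]
tool_rot: [0.498, 0.502, -0.498, 0.503]
wrist_force: [1.3, -0.7, -0.3]
width: 0.998
```

Call:
send_rows --pt "0 10 40 0 0 0 0" --pt "0 20 80 0 0 0 0" --pt "0 30 120 0 0 0 0" --pt "0 40 160 0 0 0 0" --pt "0 50 200 0 0 0 0" --pt "0 60 240 0 0 0 0" --pt "0 70 280 0 0 0 0" --pt "0 75 320 0 0 0 0" --pt "0 80 360 0 0 0 0" --pt "0 80 400 0 0 0 0" --pt "0 80 400 0 0 0 0"

```text
t: 3.37
ee_pos: [0.5238, 0.1828, 0.3903]
tool_rot: [0.498, 0.503, -0.497, 0.502]
wrist_force: [-0.4, 0.1, -0.5]
width: 0.999
```

```bash
python3 - <<'E'
from h import *
s=state(); print(s['t'],s['ee_pos'],R.from_quat(s['tool_rot']).as_matrix().round(3),s['joint_pos'].round(2))
w=wrist(); keep(w,'w1'); save(w,'w1')
a=snapshot('scene');keep(a,'sc1')
E
```

```text
3.3667 [0.5238385  0.18281493 0.39027778] [[-0.     1.     0.009]
 [ 0.002  0.009 -1.   ]
 [-1.    -0.    -0.002]] [0.31 0.16 1.59 0.   1.38 0.3 ]
```

View pics/w1.png

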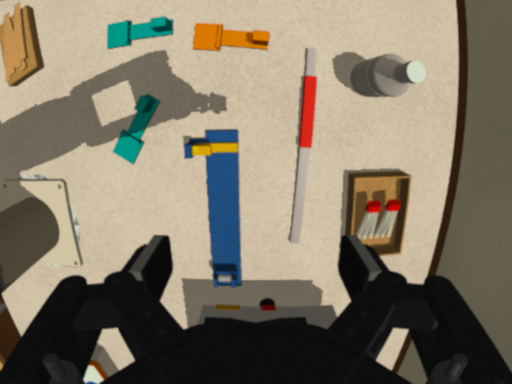

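The top view shows the stand (225,210), its fulcrum at (227,278), the yellow keeper (213,149), the bar (305,140), the orange shim (230,38), turquoise decoys (140,32) and (135,128), and yellow/red marks at (228,307)/(268,303). The only orange part is the shim; turquoise ones are excluded. Now I'll fit with all views.

```bash
python3 - <<'E'
from h import *
w=load('w1');a0=load('sc');b0=load('sd')
H=lambda d: cv2.cvtColor(d['image'],cv2.COLOR_BGR2HSV).astype(int)
def comp(m,near):
    n,l,st,c=cv2.connectedComponentsWithStats(m.astype(np.uint8)); i=min(range(1,n),key=lambda i: np.hypot(*(c[i]-near))-st[i,4]*.05); return l==i
def orange(h): return (h[...,0]>=6)&(h[...,0]<=16)&(h[...,1]>200)&(h[...,2]>60)
def blue(h): return (h[...,0]>=103)&(h[...,0]<=122)&(h[...,1]>120)
out={}
for nm,fn,near,x0 in (('shim',orange,[(230,38),(340,232),(225,266)],(.46,.37,3.1)),('stand',blue,[(225,210),(260,188),(290,199)],(.467,-.086,4.747))):
    V=[]
    for d,p in zip((w,a0,b0),near):
        m=comp(fn(H(d)),np.array(p)); 
        if nm=='shim': m=cv2.morphologyEx(m.astype(np.uint8),cv2.MORPH_CLOSE,np.ones((3,3)))>0
        V.append((d,m))
    for k in (V,V[:1],V[1:2],V[2:]):
        q,f=fit(k,nm,x0); print(nm,q.round(4),round(float(f),3),[int(m.sum()) for _,m in k])
V=[(w,outline_of_) for outline_of_ in []]
w2=wrist();o=outline_of(w2,'bar'); print([(x['p'],x['extent']) for x in o])
w2={**w2}
mw=o[0]['region']; 
print('bar w',fit([(w2,mw)],'bar',(.617,.24,4.665)))
sd=snapshot('side'); ms=outline_of(sd,'bar')[0]['region']; print('bar s',fit([(sd,ms)],'bar',(.617,.24,4.665)));print('both',fit([(w2,mw),(sd,ms)],'bar',(.617,.24,4.665)))
o=outline_of(w2,'stand'); print('stand net w',o[0]['p'],fit([(w2,o[0]['region'])],'stand',(.467,-.086,4.747)))
keep(w2,'w2')
crop(w,'w1a',170,110,270,320,4) ; crop(w,'w1b',180,10,340,130,5)
E
```

```text
shim [ 2.5149 -1.7184  5.5444] 0.925 [2, 463, 1]
shim [0.3693 0.594  0.1133] 0.067 [2]
shim [0.4374 0.3774 3.0814] 0.059 [463]
shim [ 1.964 -1.646 -4.9  ] 0.035 [1]
stand [ 1.5839 -1.8931  6.0003] 1.883 [3618, 6737, 1]
stand [ 0.4655 -0.1294  4.7211] 0.193 [3618]
stand [-3.4976 -0.7927  5.6427] 0.93 [6737]
stand [ 1.5839 -1.8931  6.0003] 0.035 [1]
[(0.86, [293.5, 43.3, 318.4, 241.7])]
bar w (array([0.61823673, 0.23895145, 4.66660677]), np.float64(0.02513340592616383))
bar s (array([0.6165745 , 0.2366768 , 4.66253177]), np.float64(0.03791577958313448))
both (array([0.61774679, 0.23836446, 4.6660537 ]), np.float64(0.07189656753209318))
stand net w 0.65 (array([ 0.5483188 , -0.46942862,  4.71197319]), np.float64(1.2517240076938632))
```

View pics/w1a.png

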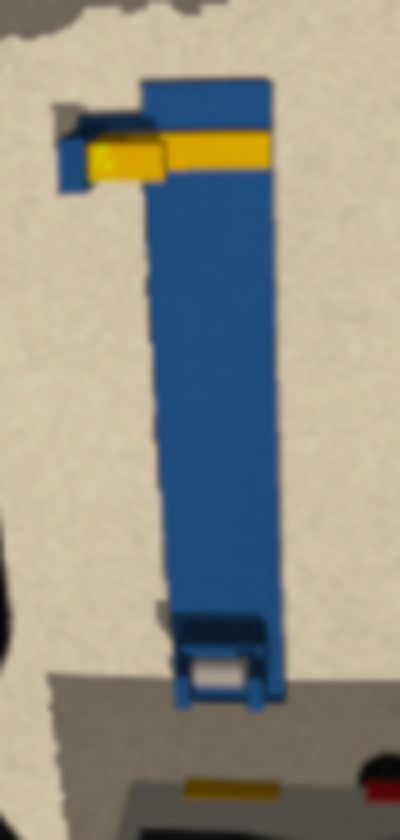

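View pics/w1b.png

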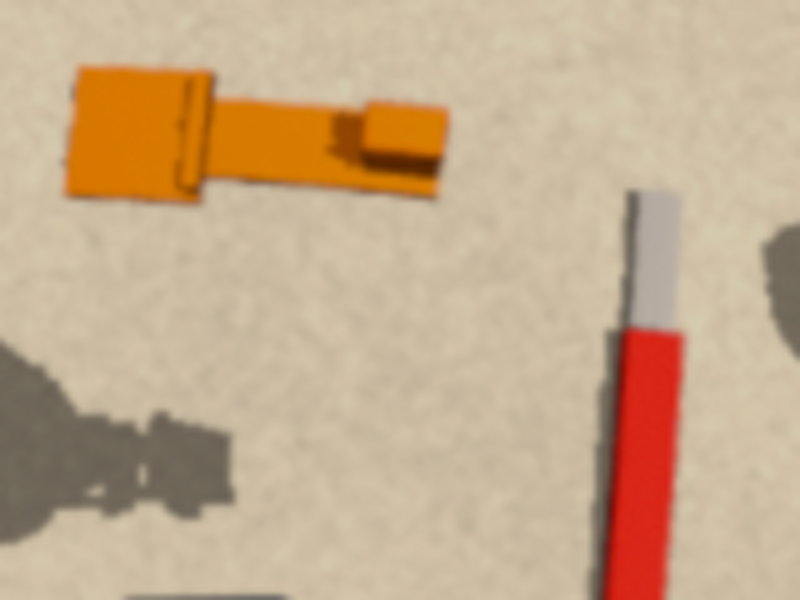

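```bash
cat >> h.py <<'E'
MOD['stand']+= [box(-268,-252,-45,30,12,23),box(-268,-252,-50,-34,0,51),box(-268,-252,-34,-14,41,51)]
HSV=lambda d: cv2.cvtColor(d['image'],cv2.COLOR_BGR2HSV).astype(int)
def comp(m,near):
    m=cv2.morphologyEx(m.astype(np.uint8),cv2.MORPH_CLOSE,np.ones((3,3)))
    n,l,st,c=cv2.connectedComponentsWithStats(m); g=[i for i in range(1,n) if st[i,4]>150]
    return l==min(g,key=lambda i: np.hypot(*(c[i]-np.array(near))))
def orange(h): return (h[...,0]>=6)&(h[...,0]<=16)&(h[...,1]>190)&(h[...,2]>60)
def blueyel(h): return ((h[...,0]>=100)&(h[...,0]<=124)&(h[...,1]>90))|((h[...,0]>=17)&(h[...,0]<=30)&(h[...,1]>170))
E
python3 - <<'E'
from h import *
w=load('w1');a0=load('sc');b0=load('sd')
for d,p in ((w,(230,38)),(b0,(225,266)),(b0,(290,199)),(w,(225,210))): print(HSV(d)[p[1],p[0]])
for nm,fn,near,x0 in (('shim',orange,[(230,38),(340,232),(225,266)],(.437,.377,3.1)),('stand',blueyel,[(225,210),(260,188),(290,199)],(.467,-.086,4.747))):
    V=[(d,comp(fn(HSV(d)),p)) for d,p in zip((w,a0,b0),near)]
    for k in (V,V[:1],V[1:2],V[2:]):
        q,f=fit(k,nm,x0); print(nm,q.round(4),round(float(f),3),[int(m.sum()) for _,m in k])
        if k is V:
            for i,(d,m) in enumerate(V):
                im=d['image'].copy(); r=render(d,nm,*q)>.5
                c,_=cv2.findContours(r.astype(np.uint8),0,2); 
                im=cv2.resize(im,None,fx=4,fy=4); cv2.drawContours(im,[x*4+2 for x in c],-1,(255,0,255),1)
                ys,xs=np.where(m); im=im[4*ys.min()-40:4*ys.max()+40,4*xs.min()-40:4*xs.max()+40]; im=cv2.resize(im,(260,390)); cv2.imwrite(f'pics/ov_{nm}{i}.png',im)
cv2.imwrite('pics/ov.png',np.vstack([np.hstack([cv2.imread(f'pics/ov_{n}{i}.png') for i in range(3)]) for n in ('stand',)]))
E
```

```text
[ 17 255 215]
[ 11 169 177]
[111  83 104]
[106 191 127]Traceback (most recent call last):
  File "<stdin>", line 5, in <module>
  File "h.py", line 66, in comp
    return l==min(g,key=lambda i: np.hypot(*(c[i]-np.array(near))))
              ~~~^^^^^^^^^^^^^^^^^^^^^^^^^^^^^^^^^^^^^^^^^^^^^^^^^^
ValueError: min() iterable argument is empty
```

```bash
cat >> h.py <<'E'
def orange(h): return (h[...,0]>=5)&(h[...,0]<=21)&(h[...,1]>140)&(h[...,2]>60)
def blueyel(h): return ((h[...,0]>=100)&(h[...,0]<=124)&(h[...,1]>65))|((h[...,0]>=14)&(h[...,0]<=30)&(h[...,1]>140))
E
cat > f.py <<'E'
from h import *
w=load('w1');a0=load('sc');b0=load('sd')
for nm,fn,near,x0 in (('shim',orange,[(230,38),(340,232),(225,266)],(.437,.377,3.1)),('stand',blueyel,[(225,210),(260,188),(290,199)],(.467,-.086,4.747))):
    V=[(d,comp(fn(HSV(d)),p)) for d,p in zip((w,a0,b0),near)]
    for k in (V,V[:1],V[1:2],V[2:]):
        q,f=fit(k,nm,x0); print(nm,q.round(4),round(float(f),3),[int(m.sum()) for _,m in k])
        if k is V:
            for i,(d,m) in enumerate(V):
                im=d['image'].copy(); r=render(d,nm,*q)>.5
                c,_=cv2.findContours(r.astype(np.uint8),0,2); 
                im=cv2.resize(im,None,fx=4,fy=4); cv2.drawContours(im,[x*4+2 for x in c],-1,(255,0,255),1)
                ys,xs=np.where(m); im=im[4*ys.min()-40:4*ys.max()+40,4*xs.min()-40:4*xs.max()+40]; im=cv2.resize(im,(260,390)); cv2.imwrite(f'pics/ov_{nm}{i}.png',im)
cv2.imwrite('pics/ov.png',np.vstack([np.hstack([cv2.imread(f'pics/ov_{n}{i}.png') for i in range(3)]) for n in ('stand',)]))
E
python3 f.py
```

```text
shim [0.4369 0.3769 3.0461] 0.407 [1498, 512, 643]
shim [0.437  0.3771 3.0148] 0.029 [1498]
shim [0.4378 0.3774 3.0748] 0.023 [512]
shim [0.4357 0.3763 3.071 ] 0.326 [643]
stand [ 0.4674 -0.0853  4.7373] 0.605 [4874, 1354, 1167]
stand [ 0.4659 -0.0851  4.7314] 0.045 [4874]
stand [ 0.4675 -0.0831  4.7471] 0.067 [1354]
stand [ 0.4705 -0.0926  4.7371] 0.466 [1167]
```

View pics/ov.png

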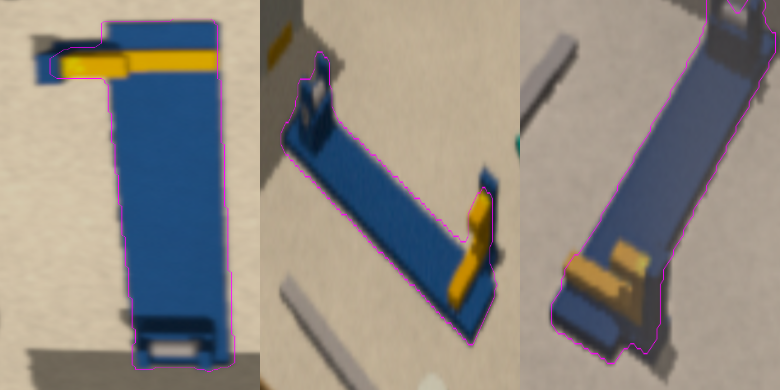

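```bash
python3 - <<'E'
from h import *
w=load('w1');a=load('sc');b=load('sd')
def S(x,y,z,o=(.4672,-.085),yaw=4.737):
    c,s=np.cos(yaw),np.sin(yaw); return np.array([o[0]+c*x-s*y,o[1]+s*x+c*y,z])
W=lambda u,v:(170+u/4-.375,110+v/4-.375)
print('ridge mid px',W(219,672),'->',onz(w,*W(219,672),.046),'model',S(0,0,.046))
print('ledge right mid',onz(w,*W(271,149),.023),'model',S(-.260,.030,.023))
print('plate back L,R',onz(w,*W(143,80),.012),S(-.29,-.03,.012),onz(w,*W(271,78),.012),S(-.29,.03,.012))
print('plate front R',onz(w,*W(285,700),.012),S(.04,.03,.012))
print('yellow mark',onz(w,*W(231,790),.050),'red', onz(w,*W(385,790),.05))
for d,n in ((a,'sc'),(b,'sd')):
    pass
sc=lambda u,v:(105+u/3-.33,95+v/3-.33); sd=lambda u,v:(170+u/2-.25,60+v/2-.25)
print('yellow tri',tri((a,*sc(319,188)),(b,*sd(302,179)),(w,*W(231,790))))
print('red tri',tri((a,*sc(268,218)),(b,*sd(254,161)),(w,*W(385,790))))
print('foot lower',onz(a,*sc(252,250),0.0),onz(b,*sd(260,184),0.0))
print('bottle',tri((a,272,222),(b,154,162)))
crop(a,'ft_a',170,140,240,190,8);crop(b,'ft_b',270,110,350,160,8);crop(w,'ft_w',200,270,300,320,8)
E
```

```text
ridge mid px (224.375, 277.625) -> [ 0.46603563 -0.08126428  0.046     ] model [ 0.4672 -0.085   0.046 ]
ledge right mid [0.4933457  0.17440547 0.023     ] model [0.4907927  0.17565952 0.023     ]
plate back L,R [0.43488149 0.20431573 0.012     ] [0.43007261 0.20417392 0.012     ] [0.49272388 0.20495545 0.012     ] [0.49005444 0.20565043 0.012     ]
plate front R [ 0.49708805 -0.1217055   0.012     ] [ 0.49817526 -0.12424963  0.012     ]
yellow mark [ 0.46971574 -0.15512218  0.05      ] red [ 0.55056475 -0.15354895  0.05      ]
yellow tri [ 0.46912903 -0.15026709  0.0541025 ]
red tri [ 0.5521585  -0.1490772   0.05665191]
foot lower [ 0.55791853 -0.17724342  0.        ] [ 0.5505648  -0.17600931  0.        ]
bottle [0.73021785 0.30548105 0.18462312]
```

View pics/ft_a.png

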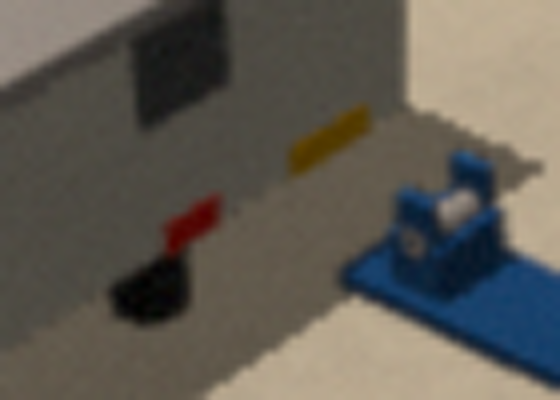

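View pics/ft_b.png

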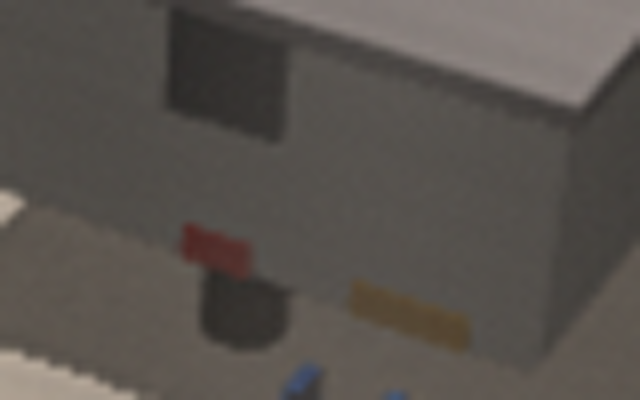

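View pics/ft_w.png

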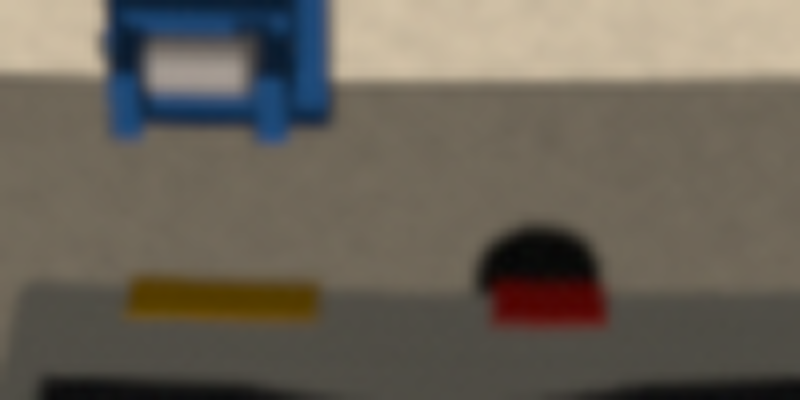

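```bash
python3 - <<'E'
from h import *
s=state(); print(s['t'],s['ee_pos'],R.from_quat(s['tool_rot']).as_matrix().round(4),s['joint_pos'].round(2),s['wrist_force'])
E
```

```text
3.7167 [0.52421816 0.17546043 0.39069143] [[ 2.0e-04  1.0e+00  1.8e-03]
 [-1.0e-04  1.8e-03 -1.0e+00]
 [-1.0e+00  2.0e-04  1.0e-04]] [ 0.3   0.16  1.6  -0.    1.38  0.3 ] [ 0.41173942  0.47696304 -0.25984042]
```

Call:
send_rows --pt "0 15 10 -20 0 0 -1" --pt "0 35 25 -55 0 0 -2" --pt "0 55 38 -92 0 0 -2.7" --pt "0 75 51 -128 0 0 -2.7" --pt "0 94 63 -163 0 0 -2.7" --pt "0 94 63 -203 0 0 -2.7" --pt "0 94 63 -243 0 0 -2.7" --pt "0 94 63 -283 0 0 -2.7" --pt "0 94 63 -320 0 0 -2.7" --pt "0 94 63 -345 0 0 -2.7" --pt "0 94 63 -362 0 0 -2.7" --pt "0 94 63 -370 0 0 -2.7"

```text
t: 4.72
ee_pos: [0.6167, 0.2378, 0.0174]
tool_rot: [-0.51, -0.489, 0.513, -0.488]
wrist_force: [-0.3, -0.3, 1.0]
width: 0.999
```

Call:
send_rows --pt "0.4 0 0 -1 0 0 0" --pt "0.7 0 0 -2 0 0 0" --pt "0.9 0 0 -2 0 0 0" --pt "1 0 0 -2 0 0 0" --pt "1 0 0 -2 0 0 0" --pt "1 0 0 -2 0 0 0" --force 80

```text
t: 5.22
ee_pos: [0.6188, 0.24, 0.0197]
tool_rot: [0.511, 0.489, -0.51, 0.489]
wrist_force: [0.5, -0.7, 0.3]
width: 0.141
```

```bash
python3 - <<'E'
from h import *
s=state(); print(s['t'],s['ee_pos'],R.from_quat(s['tool_rot']).as_euler('ZYX',True).round(2),R.from_quat(s['tool_rot']).as_matrix().round(3)[:,1],s['joint_pos'].round(2),s['wrist_force'],s['width'])
w=wrist(); keep(w,'w3'); save(w,'w3')
E
```

```text
5.2167 [0.61876917 0.24002089 0.01969059] [ 20.22  89.9  112.71] [ 0.999 -0.043  0.002] [0.35 0.73 1.63 0.   0.78 0.4 ] [ 0.52183456 -0.73997093  0.33879103] 0.14149380589943497
```

View pics/w3.png

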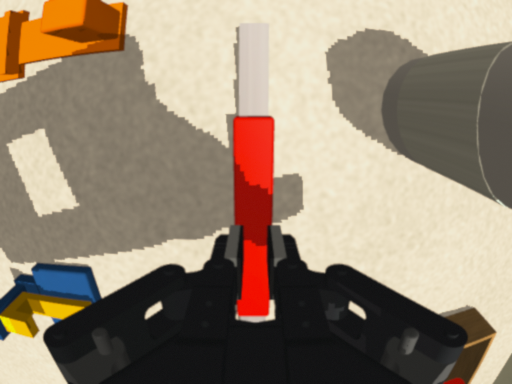

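Call:
send_rows --pt "1 0 0 0 0 0 0" --pt "1 0 0 0 0 0 0" --force 80

```text
t: 5.43
ee_pos: [0.6182, 0.2399, 0.0188]
tool_rot: [0.511, 0.489, -0.511, 0.489]
wrist_force: [-0.3, 0.2, 0.6]
width: 0.001
```

```bash
python3 - <<'E'
from h import *
s=state(); print(s['t'],s['ee_pos'],s['wrist_force'],s['width'])
w=load('w3'); crop(w,'w3c',180,190,340,330,5)
a=snapshot('side'); crop(a,'sd3',150,120,280,260,4)
E
```

```text
5.4333 [0.61820305 0.23985004 0.01878864] [-0.33294533  0.2192261   0.59074384] 0.0007041367406844517
```

View pics/w3c.png

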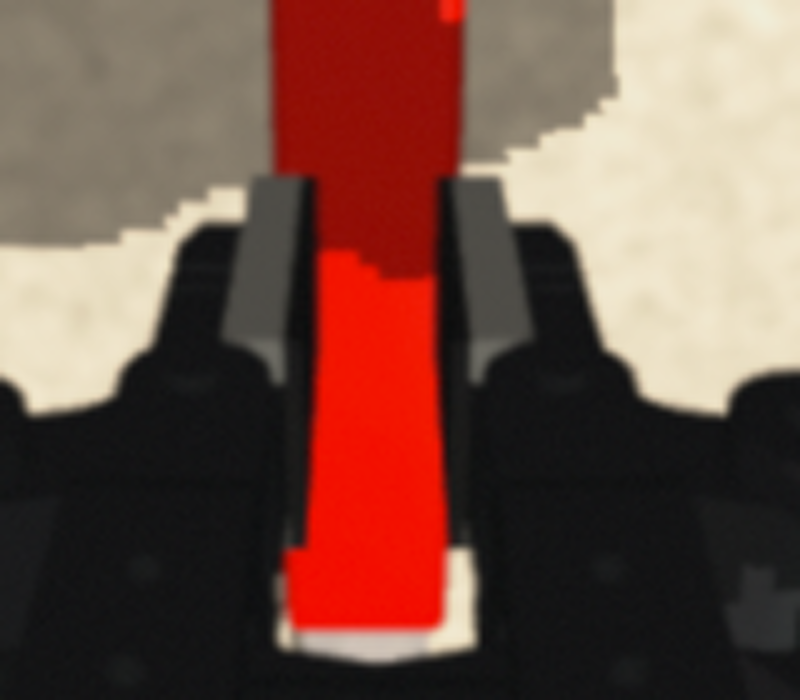

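View pics/sd3.png

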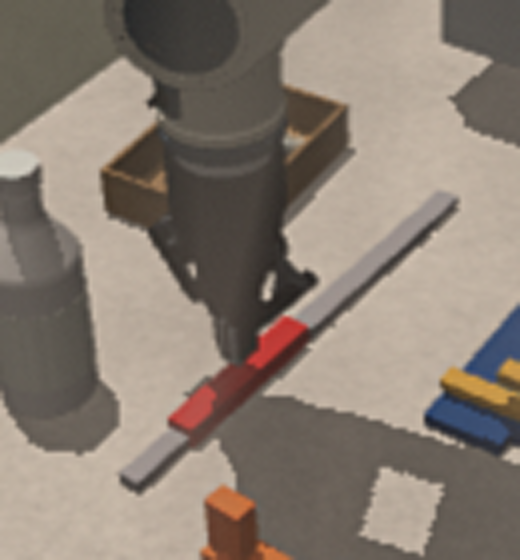

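```bash
python3 - <<'E'
from h import *
w=wrist(); keep(w,'w4'); a=snapshot('scene'); b=snapshot('side'); keep(a,'sc4');keep(b,'sd4')
Rt=R.from_quat(w['q']).as_matrix()
for n,d,box_ in (('w4c',w,(180,190,340,330)),('sc4c',a,(210,170,310,270)),('sd4c',b,(150,120,280,260))):
    im=d['image'].copy(); x0,y0,x1,y1=box_; k=5
    im=cv2.resize(im[y0:y1,x0:x1],None,fx=k,fy=k)
    for off,c in ((0,(0,255,0)),(.017,(255,0,255)),(-.054,(255,255,0))):
        p=proj(d,w['p']+Rt@[off,0,0])[0]; print(n,off,p); cv2.circle(im,(int((p[0]-x0+.5)*k),int((p[1]-y0+.5)*k)),4,c,1)
    cv2.imwrite(f'pics/{n}.png',im)
o=outline_of(b,'bar')[0]; print(fit([(b,o['region'])],'bar',(.618,.24,4.665)))
E
```

```text
w4c 0 [254.31831737 231.80266815]
w4c 0.017 [254.35809799 220.11992946]
w4c -0.054 [254.1329575  288.11398187]
sc4c 0 [274.93205179 235.03919514]
sc4c 0.017 [274.72424326 239.2691794 ]
sc4c -0.054 [275.61825996 221.07129061]
sd4c 0 [209.29529574 211.6078024 ]
sd4c 0.017 [209.60509126 216.16034694]
sd4c -0.054 [208.27482159 196.61160716]
(array([0.61595268, 0.24063967, 4.66867414]), np.float64(0.12754647544980932))
```

View pics/w4c.png

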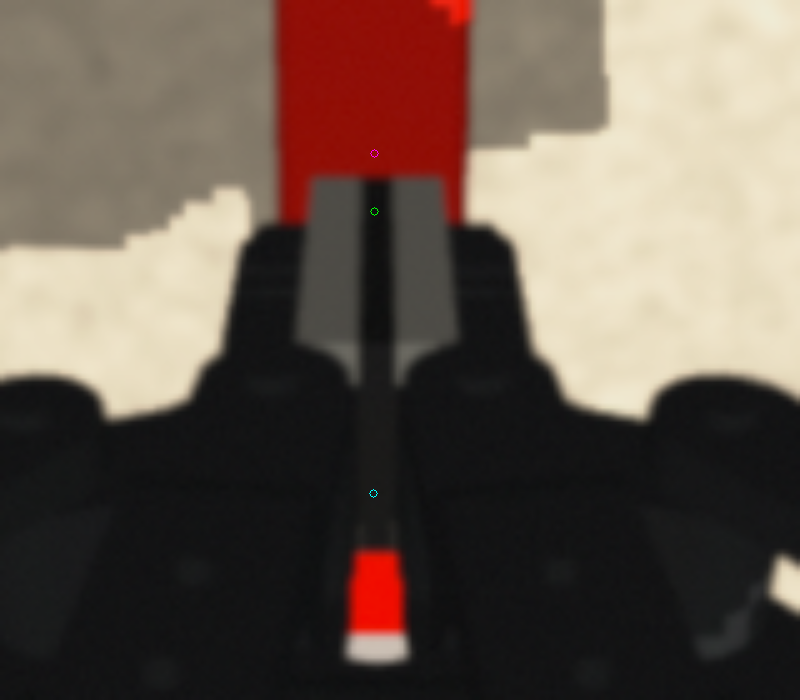

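View pics/sc4c.png

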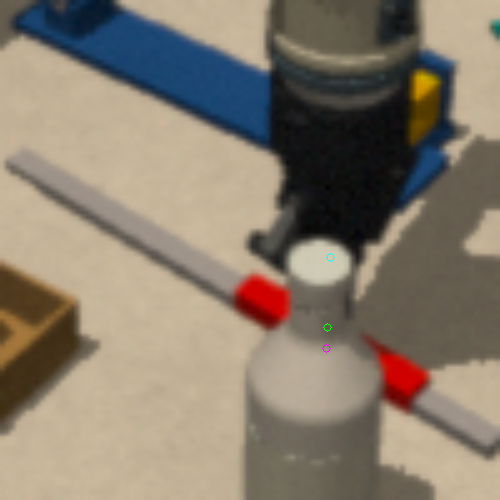

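View pics/sd4c.png

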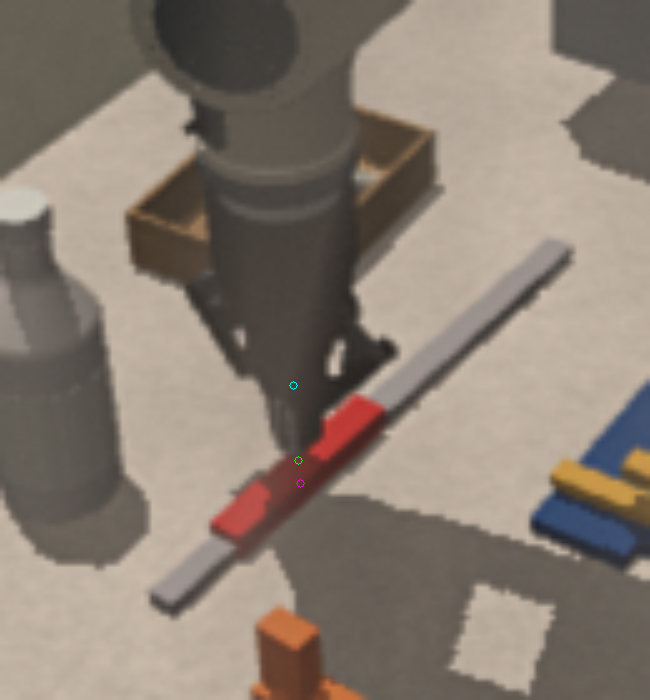

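The fingers shut just above the handle: in the pictures the tips end near the TCP and not 17 mm ahead of it. I'll open, go lower in steps while watching the force, and grip again.

Call:
send_rows --pt "0.6 0 0 0 0 0 0" --pt "0.3 0 0 0 0 0 0" --pt "0.3 0 0 0 0 0 0" --pt "0.3 0 0 -5 0 0 0" --pt "0.3 0 0 -10 0 0 0" --pt "0.3 0 0 -14 0 0 0" --pt "0.3 0 0 -14 0 0 0" --force 40

```text
t: 6.27
ee_pos: [0.6173, 0.2395, 0.0031]
tool_rot: [-0.51, -0.489, 0.511, -0.489]
wrist_force: [-0.1, -0.2, -0.6]
width: 0.704
```

```bash
python3 - <<'E'
from h import *
w=wrist();s=state(); keep(w,'w5'); b=snapshot('side');print(s['ee_pos'],s['wrist_force'],s['width'])
crop(w,'w5c',160,170,360,330,4); crop(b,'sd5c',150,140,260,260,5)
E
```

```text
[0.617511   0.23952898 0.00358812] [0.4475963  0.27937098 0.46978556] 0.7031153852921199
```

View pics/w5c.png

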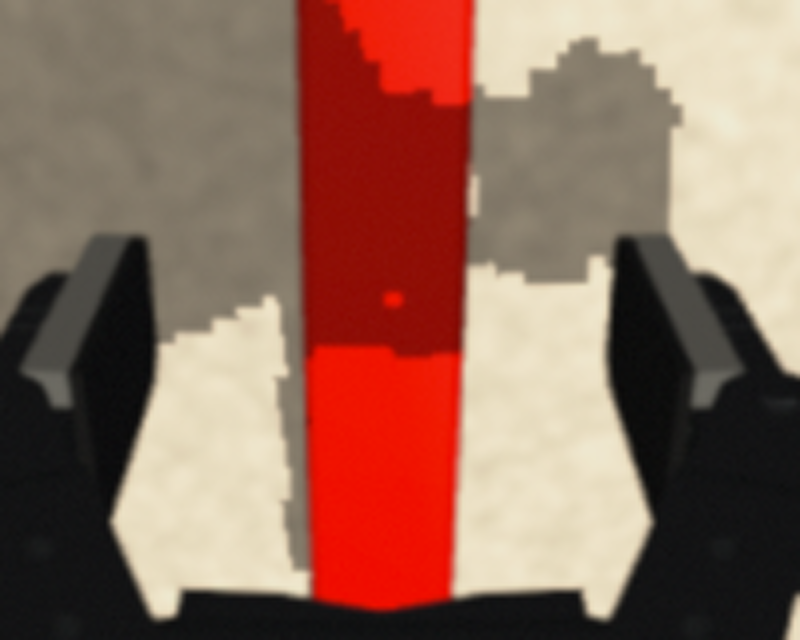

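View pics/sd5c.png

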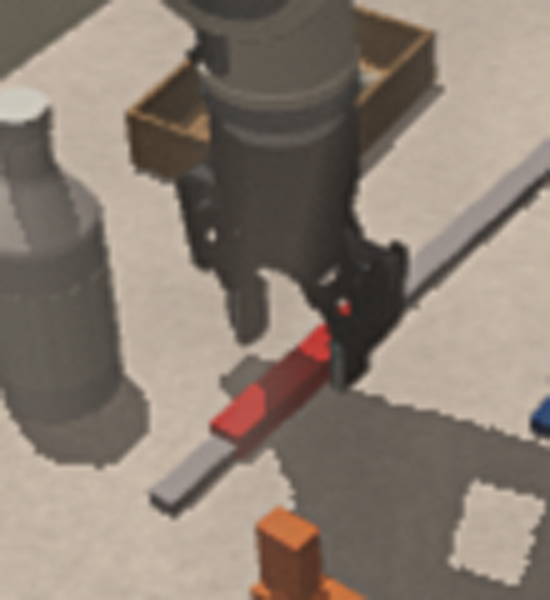

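Call:
send_rows --pt "0.6 0 0 0 0 0 0" --pt "1 0 0 0 0 0 0" --pt "1 0 0 0 0 0 0" --pt "1 0 0 0 0 0 0" --pt "1 0 0 0 0 0 0" --pt "1 0 0 0 0 0 0" --force 40

```text
t: 6.87
ee_pos: [0.6182, 0.2398, 0.005]
tool_rot: [0.511, 0.489, -0.511, 0.489]
wrist_force: [-2.0, 0.2, 5.4]
width: 0.231
```

```bash
python3 - <<'E'
from h import *
w=wrist();s=state(); keep(w,'w6'); b=snapshot('side');print(s['ee_pos'],s['wrist_force'],s['width'])
crop(w,'w6c',160,170,360,330,4); crop(b,'sd6c',150,140,260,260,5)
E
```

```text
[0.61823007 0.2398411  0.00496433] [-2.49578943 -0.21833997  5.07016011] 0.2292751692772979
```

View pics/w6c.png

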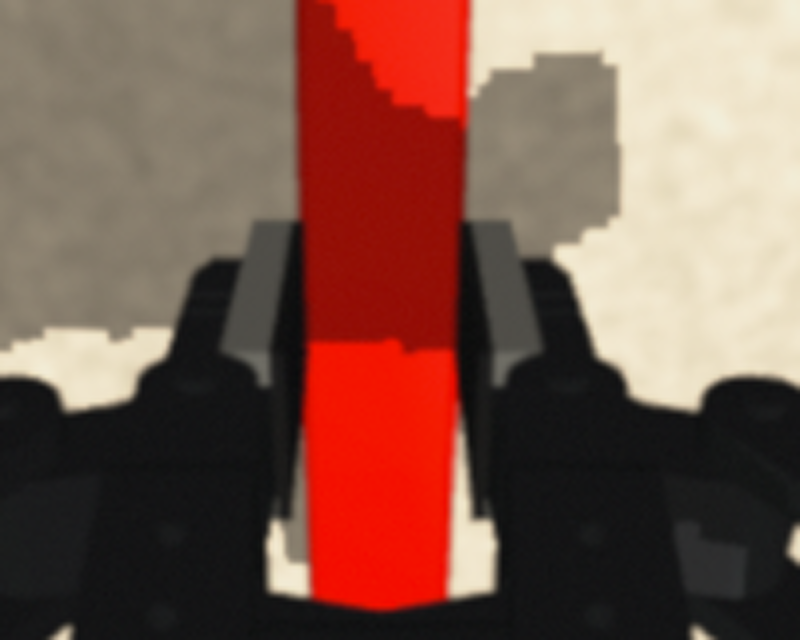

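View pics/sd6c.png

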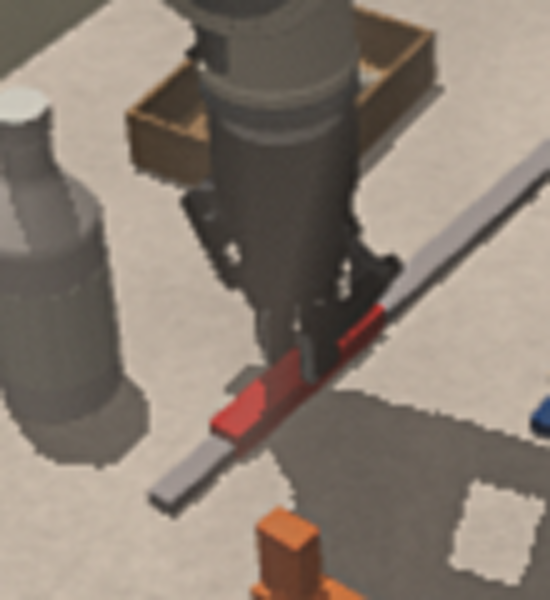

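```bash
cat >> h.py <<'E'
STAND=(.4668,-.0845,4.733)
def S(x,y,z):
    c,s=np.cos(STAND[2]),np.sin(STAND[2]); return np.array([STAND[0]+c*x-s*y,STAND[1]+s*x+c*y,z])
def barpose(back,clear,pitch_deg,yaw_off=0,dy=0):
    """bar whose underside passes 'clear' above ridge top, ridge at local x=170+back; pitch>0 toe down; lengths m"""
    Rb=R.from_euler('ZY',[STAND[2]+np.radians(yaw_off),np.radians(pitch_deg)]).as_matrix()
    F=S(0,dy,.046+clear); return F-Rb[:,0]*(.170+back),Rb
def savegrasp(pb,yaw):
    s=state(); Rt=R.from_quat(s['tool_rot']).as_matrix(); Rb=R.from_euler('z',yaw).as_matrix()
    pickle.dump((Rb.T@(s['ee_pos']-pb),Rb.T@Rt),open('grasp.pkl','wb'))
def tool_for(pb,Rb):
    t,Q=pickle.load(open('grasp.pkl','rb')); return pb+Rb@t,Rb@Q
def bar_now(s=None):
    s=s or state(); t,Q=pickle.load(open('grasp.pkl','rb')); Rb=R.from_quat(s['tool_rot']).as_matrix()@Q.T; return s['ee_pos']-Rb@t,Rb
def delta(pb,Rb,p0,R0):
    p,Rt=tool_for(pb,Rb); return np.r_[(p-p0)*1e3,np.degrees(R.from_matrix(Rt@R0.T).as_rotvec())]
E
python3 - <<'E'
from h import *
savegrasp(np.array([.6181,.2385,0]),4.668)
s=state(); p0=s['ee_pos'];R0=R.from_quat(s['tool_rot']).as_matrix(); print(p0)
for a in ((.11,.03,13.5),(.11,.002,13.5),(0,.002,13.5),(0,0,0),(0,0,-4)): pb,Rb=barpose(*a); print(a,pb.round(4),delta(pb,Rb,p0,R0).round(1))
E
```

```text
[0.6182136  0.23982576 0.00499188]
(0.11, 0.03, 13.5) [0.4612 0.1877 0.1414] [-157.   -52.   141.5   13.5   -0.2    3.7]
(0.11, 0.002, 13.5) [0.4612 0.1877 0.1134] [-157.   -52.   113.5   13.5   -0.2    3.7]
(0, 0.002, 13.5) [0.4634 0.0808 0.0877] [-154.8 -158.9   87.9   13.5   -0.2    3.7]
(0, 0, 0) [0.4633 0.0855 0.046 ] [-154.9 -153.    46.    -0.    -0.     3.7]
(0, 0, -4) [0.4633 0.085  0.0341] [-154.9 -153.1   34.    -4.     0.     3.7]
```

Call:
send_rows --pt "1 0 0 0 0 0 0" --pt "1 0 0 10 0 0 0" --pt "1 0 0 30 0 0 0" --pt "1 0 0 50 0 0 0" --pt "1 0 0 50 0 0 0" --force 100

```text
t: 7.38
ee_pos: [0.6203, 0.2405, 0.0578]
tool_rot: [0.512, 0.488, -0.509, 0.49]
wrist_force: [0.5, 0.7, -4.1]
width: 0.187
```

```bash
python3 - <<'E'
from h import *
w=wrist();s=state(); keep(w,'w7');print(s['ee_pos'],s['wrist_force'],s['wrist_torque'],s['width']); save(w,'w7')
b=snapshot('side');crop(b,'sd7c',150,110,280,260,4)
E
```

```text
[0.61955343 0.24027624 0.05616423] [-0.21528168 -0.23432757 -5.8610914 ] [ 0.08683276 -0.03373879  0.04574399] 0.18810851061129746
```

View pics/sd7c.png

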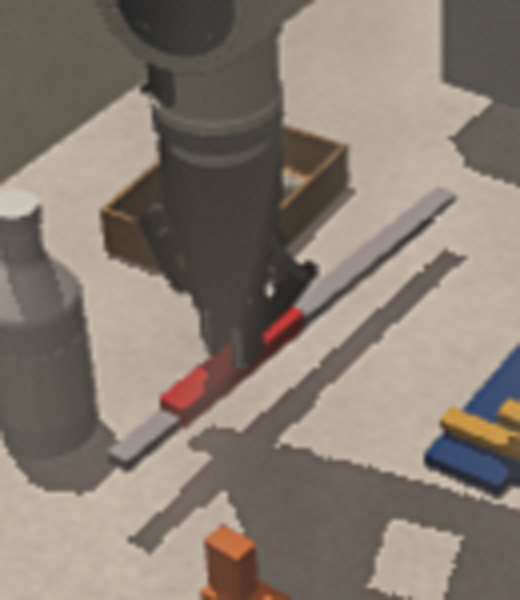

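Call:
send_rows --pt "1 -5 -2 30 2 0 0.5" --pt "1 -25 -10 60 5 0 1.5" --pt "1 -60 -20 90 8 0 2.5" --pt "1 -95 -32 90 11 -0.1 3.2" --pt "1 -130 -43 90 13.5 -0.2 3.7" --pt "1 -158 -52 90 13.5 -0.2 3.7" --pt "1 -158 -52 90 13.5 -0.2 3.7" --pt "1 -158 -52 90 13.5 -0.2 3.7"

```text
t: 8.15
ee_pos: [0.4576, 0.1867, 0.1433]
tool_rot: [0.549, 0.561, -0.434, 0.442]
wrist_force: [1.1, 0.2, -3.9]
width: 0.189
```

```bash
cat > chk.py <<'E'
from h import *
import sys
n=sys.argv[1]
w=wrist(); keep(w,'w'+n); save(w,'w'+n)
a=snapshot('scene');keep(a,'sc'+n);crop(a,'sc'+n,170,120,310,220,5)
b=snapshot('side');keep(b,'sd'+n);crop(b,'sd'+n,230,110,350,250,4)
s=state(); pb,Rb=bar_now(s); print(s['t'],s['ee_pos'].round(4),s['wrist_force'].round(1),s['wrist_torque'].round(2),round(s['width'],3),'bar',pb.round(4),R.from_matrix(Rb).as_euler('ZYX',True).round(2))
E
python3 chk.py 8
```

```text
8.3 [0.4611 0.188  0.1442] [ 1.1 -0.1 -5.2] [-0.23 -0.02 -0.03] 0.183 bar [0.4611 0.1879 0.139 ] [-8.881e+01  1.348e+01  6.000e-02]
```

View pics/w8.png

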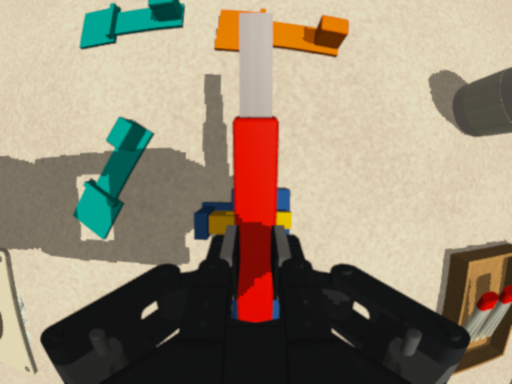

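View pics/sc8.png

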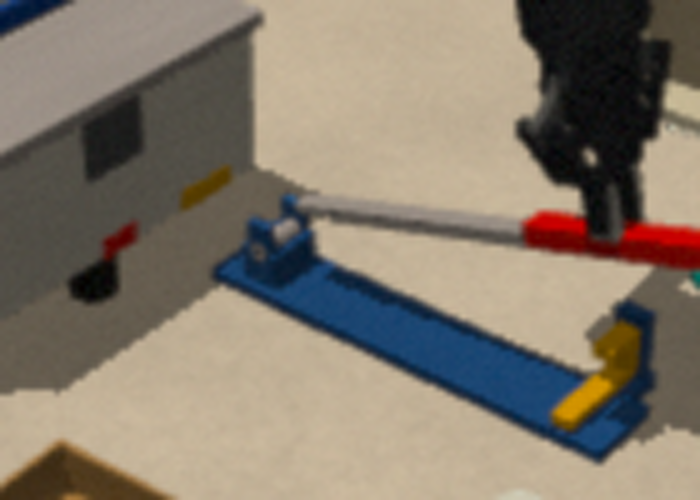

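View pics/sd8.png

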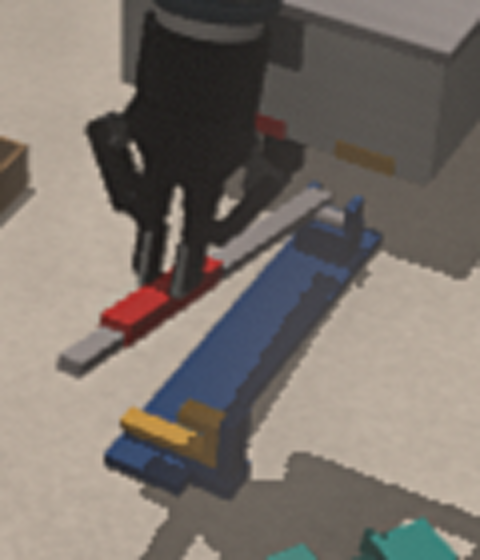

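```bash
cat >> h.py <<'E'
def overlay(d,n,pb,Rb,x0,y0,x1,y1,k):
    im=cv2.resize(d['image'][y0:y1,x0:x1],None,fx=k,fy=k,interpolation=cv2.INTER_CUBIC)
    Rs=R.from_euler('z',STAND[2]).as_matrix()
    def dr(bx,Rm,t,c):
        p=(proj(d,bx@Rm.T+t)-[x0,y0]+.5)*k
        E=[(0,1),(0,2),(0,4),(1,3),(1,5),(2,3),(2,6),(3,7),(4,5),(4,6),(5,7),(6,7)]
        for i,j in E: cv2.line(im,tuple(np.round(p[i]).astype(int).tolist()),tuple(np.round(p[j]).astype(int).tolist()),c,1,cv2.LINE_AA)
    for bx in MOD['bar']: dr(bx,Rb,pb,(0,255,0))
    for bx in MOD['stand']: dr(bx,Rs,np.array([STAND[0],STAND[1],0]),(255,0,255))
    cv2.imwrite('pics/'+n+'.png',im)
E
python3 - <<'E'
from h import *
a,b=load('sc8'),load('sd8'); pb,Rb=bar_now()
overlay(a,'ov8a',pb,Rb,195,140,315,215,6); overlay(b,'ov8b',pb,Rb,240,110,350,230,5)
E
```

```text
(no output)
```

View pics/ov8a.png

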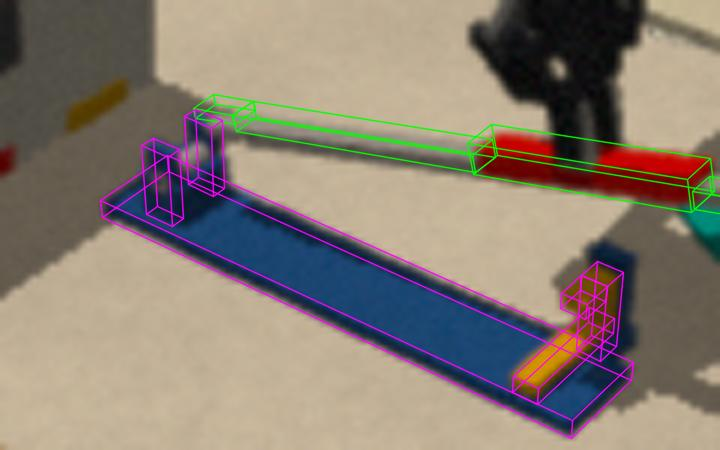

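View pics/ov8b.png

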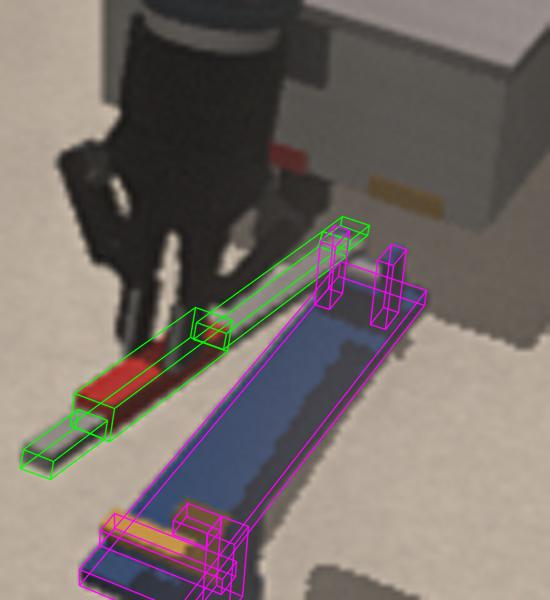

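```bash
python3 - <<'E'
from h import *
a,b=load('sc8'),load('sd8'); pb,Rb=bar_now()
for n,args in (('z8a',(a,220,145,320,200)),('z8b',(b,240,145,340,215))):
    crop(args[0],n,*args[1:],8)
for nm,d in (('a',a),('b',b)):
    for L in ((.26,-.009,.010),(.26,.009,.010),(.065,.009,.010),(.065,-.009,.010),(-.117,.008,.01),(-.117,-.008,.01),(.065,.011,.018),(-.065,.011,.018),(.065,-.011,.018),(-.065,-.011,.018)):
        p=proj(d,pb+Rb@np.array(L))[0]; o=(220,145) if nm=='a' else (240,145); print(nm,L,p.round(1),((p-o+.5)*8).round(0))
E
```

```text
a (0.26, -0.009, 0.01) [230.  155.2] [84. 86.]
a (0.26, 0.009, 0.01) [226.6 157.5] [ 57. 104.]
a (0.065, 0.009, 0.01) [273.1 165.3] [429. 166.]
a (0.065, -0.009, 0.01) [276.4 162.7] [456. 146.]
a (-0.117, 0.008, 0.01) [325.9 173.9] [851. 236.]
a (-0.117, -0.008, 0.01) [328.6 171.3] [873. 215.]
a (0.065, 0.011, 0.018) [272.4 163.3] [423. 150.]
a (-0.065, 0.011, 0.018) [308.9 169.3] [715. 198.]
a (0.065, -0.011, 0.018) [276.4 160.2] [455. 125.]
a (-0.065, -0.011, 0.018) [312.8 165.9] [747. 171.]
b (0.26, -0.009, 0.01) [313.4 154.6] [591.  81.]
b (0.26, 0.009, 0.01) [307.8 152.7] [547.  66.]
b (0.065, 0.009, 0.01) [278.7 173.8] [314. 235.]
b (0.065, -0.009, 0.01) [284.8 176. ] [362. 252.]
b (-0.117, 0.008, 0.01) [244.1 199.3] [ 37. 438.]
b (-0.117, -0.008, 0.01) [250.1 201.6] [ 84. 457.]
b (0.065, 0.011, 0.018) [278.5 170.9] [312. 211.]
b (-0.065, 0.011, 0.018) [254.4 188. ] [119. 348.]
b (0.065, -0.011, 0.018) [286.  173.5] [372. 232.]
b (-0.065, -0.011, 0.018) [262.4 191.1] [183. 372.]
```

View pics/z8a.png

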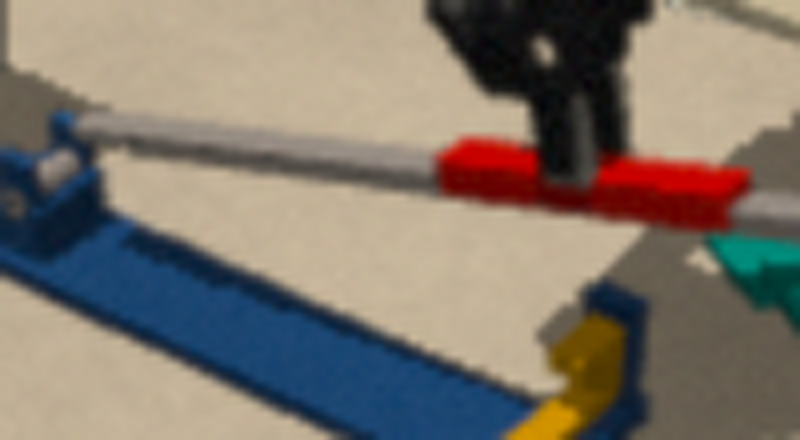

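View pics/z8b.png

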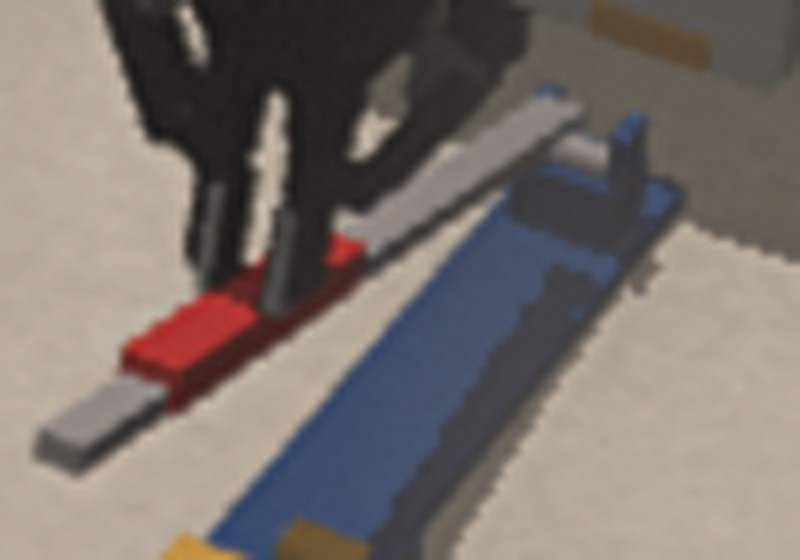

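```bash
cat >> h.py <<'E'
from scipy.optimize import least_squares
def fitbar(picks,pb,Rb):
    # picks: (d,local(mm),u,v)
    def f(q):
        Rq=Rb@R.from_rotvec([0,q[3],q[4]]).as_matrix(); t=pb+Rb@q[:3]
        return np.concatenate([(proj(d,t+Rq@(np.array(L)/1e3))[0]-[u,v]) for d,L,u,v in picks]+[q[3:]*3])
    r=least_squares(f,np.zeros(5),loss='soft_l1',x_scale=[.001]*3+[.01]*2); q=r.x
    print('offset mm',(q[:3]*1e3).round(1),'pitch,yaw deg',np.degrees(q[3:]).round(2),'res',r.fun[:-2].round(1))
    return pb+Rb@q[:3],Rb@R.from_rotvec([0,q[3],q[4]]).as_matrix()
def regrasp(pb,Rb):
    s=state(); Rt=R.from_quat(s['tool_rot']).as_matrix(); pickle.dump((Rb.T@(s['ee_pos']-pb),Rb.T@Rt),open('grasp.pkl','wb'))
E
python3 - <<'E'
from h import *
a,b=load('sc8'),load('sd8'); pb,Rb=bar_now()
A=lambda u,v:(220+u/8-.5,145+v/8-.5); B=lambda u,v:(240+u/8-.5,145+v/8-.5)
P=[(a,(260,-9,10),*A(103,112)),(a,(260,9,10),*A(75,120)),(a,(65,-11,18),*A(458,140)),(a,(65,11,18),*A(440,157)),(a,(-65,-11,18),*A(748,170)),(a,(-65,11,18),*A(733,196)),
(b,(260,-9,10),*B(582,109)),(b,(260,9,10),*B(552,95)),(b,(65,-11,18),*B(367,245)),(b,(-65,-11,18),*B(168,378)),(b,(-65,11,18),*B(122,352)),(b,(-117,8,10),*B(40,432)),(b,(-117,-8,10),*B(82,455))]
p,Q=fitbar(P,pb,Rb); fitbar(P[:6],pb,Rb); fitbar(P[6:],pb,Rb)
overlay(a,'ov8a',p,Q,195,140,315,215,6)
overlay(b,'ov8b',p,Q,240,110,350,230,5)
E
```

```text
offset mm [-4.1 -1.3 -1.4] pitch,yaw deg [ 1.95 -0.24] res [-0.4 -0.7 -0.3  0.6  1.1 -0.9 -0.7  0.1  1.  -0.1 -1.   0.   0.7  0.2
 -1.1  0.1  0.3  0.3  1.6 -0.3 -0.6 -0.1 -0.8  0.5 -0.   0. ]
offset mm [ 46.2 -69.  -43.5] pitch,yaw deg [-0.54  4.15] res [-0.5 -0.5  0.1  0.7  1.2 -0.6  0.1  0.3  0.2  0.1 -1.   0. ]
offset mm [103.6  45.8 -60.1] pitch,yaw deg [-1.04 -2.84] res [ 0.7 -0.1 -0.5 -0.1 -0.5  0.6  0.9 -0.2 -0.2  0.2 -0.   0.2 -0.1 -0.5]
```

View pics/ov8a.png

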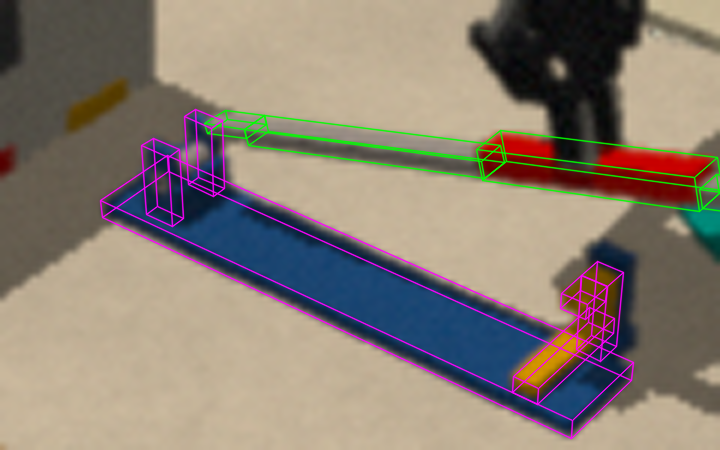

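View pics/ov8b.png

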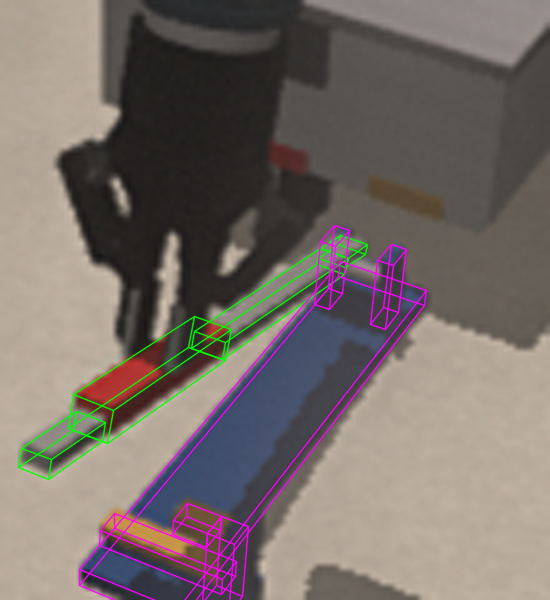

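```bash
cat > adopt.py <<'E'
from h import *
a,b=load('sc8'),load('sd8'); pb,Rb=bar_now()
A=lambda u,v:(220+u/8-.5,145+v/8-.5); B=lambda u,v:(240+u/8-.5,145+v/8-.5)
P=[(a,(260,-9,10),*A(103,112)),(a,(260,9,10),*A(75,120)),(a,(65,-11,18),*A(458,140)),(a,(65,11,18),*A(440,157)),(a,(-65,-11,18),*A(748,170)),(a,(-65,11,18),*A(733,196)),
(b,(260,-9,10),*B(582,109)),(b,(260,9,10),*B(552,95)),(b,(65,-11,18),*B(367,245)),(b,(-65,-11,18),*B(168,378)),(b,(-65,11,18),*B(122,352)),(b,(-117,8,10),*B(40,432)),(b,(-117,-8,10),*B(82,455))]
p,Q=fitbar(P,pb,Rb); regrasp(p,Q)
E
python3 adopt.py; cat > plan.py <<'E'
from h import *
import sys
s=state(); p0=s['ee_pos'];R0=R.from_quat(s['tool_rot']).as_matrix(); pb,Rb=bar_now(s)
print('now',pb.round(4),R.from_matrix(Rb).as_euler('ZYX',True).round(2), s['joint_pos'].round(2))
for a in sys.argv[1:]:
    a=[float(x) for x in a.split(',')]; q=barpose(a[0]/1e3,a[1]/1e3,*a[2:]); print(a,delta(*q,p0,R0).round(1),'z',q[0][2].round(4))
E
python3 plan.py 60,12,14.5 60,3,14.5 0,3,14.5 0,0,14.5 0,0,10 0,0,4 0,0,0 0,0,-4
```

```text
offset mm [-4.1 -1.3 -1.4] pitch,yaw deg [ 1.95 -0.24] res [-0.4 -0.7 -0.3  0.6  1.1 -0.9 -0.7  0.1  1.  -0.1 -1.   0.   0.7  0.2
 -1.1  0.1  0.3  0.3  1.6 -0.3 -0.6 -0.1 -0.8  0.5 -0.   0. ]
now [0.4597 0.1921 0.1386] [-8.906e+01  1.543e+01 -1.000e-02] [ 0.22  0.34  2.01  0.33  0.77 -0.04]
[60.0, 12.0, 14.5] [  2.6 -53.9 -22.9  -0.9  -0.    0.2] z 0.1156
[60.0, 3.0, 14.5] [  2.6 -53.9 -31.9  -0.9  -0.    0.2] z 0.1066
[0.0, 3.0, 14.5] [   3.8 -112.   -46.9   -0.9   -0.     0.2] z 0.0916
[0.0, 0.0, 14.5] [   3.8 -112.   -49.9   -0.9   -0.     0.2] z 0.0886
[0.0, 0.0, 10.0] [ 3.700e+00 -1.087e+02 -6.270e+01 -5.400e+00 -1.000e-01  2.000e-01] z 0.0755
[0.0, 0.0, 4.0] [   3.6 -105.9  -80.   -11.4   -0.2    0.2] z 0.0579
[0.0, 0.0, 0.0] [   3.6 -105.   -91.7  -15.4   -0.3    0.2] z 0.046
[0.0, 0.0, -4.0] [   3.6 -105.  -103.4  -19.4   -0.4    0.2] z 0.0341
```

Call:
send_rows --pt "1 1 -18 -8 -0.5 0 0.1" --pt "1 2 -36 -14 -0.9 0 0.2" --pt "1 2.6 -54 -20 -0.9 0 0.2" --pt "1 2.6 -54 -28 -0.9 0 0.2" --pt "1 2.6 -54 -28 -0.9 0 0.2" --pt "1 2.6 -54 -28 -0.9 0 0.2"

```text
t: 8.8
ee_pos: [0.463, 0.1341, 0.1159]
tool_rot: [0.545, 0.559, -0.437, 0.447]
wrist_force: [-1.0, -0.1, -4.5]
width: 0.186
```

```bash
python3 chk.py 9; python3 - <<'E'
from h import *
a,b=load('sc9'),load('sd9'); pb,Rb=bar_now()
overlay(a,'ov9a',pb,Rb,185,135,305,210,6)
overlay(b,'ov9b',pb,Rb,250,110,350,220,5)
crop(a,'z9a',185,135,285,195,8); crop(b,'z9b',260,130,350,200,8)
E
```

```text
8.95 [0.4632 0.1344 0.1168] [ 0.   0.6 -5.3] [-0.19  0.05  0.04] 0.191 bar [0.4617 0.1385 0.1111] [-8.882e+01  1.455e+01 -2.000e-02]
```

View pics/ov9a.png

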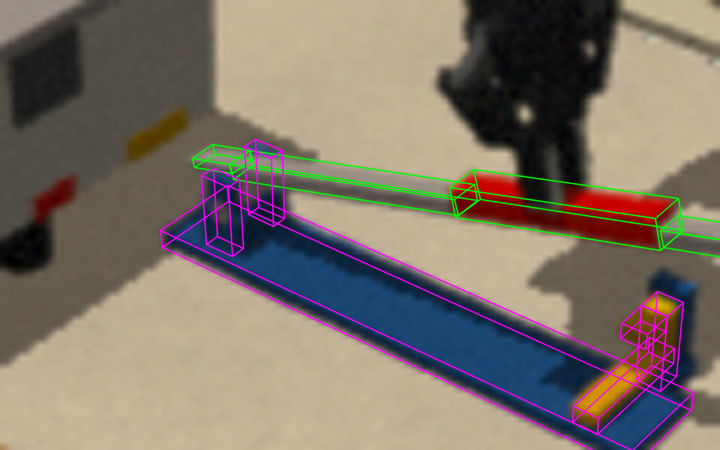

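View pics/ov9b.png

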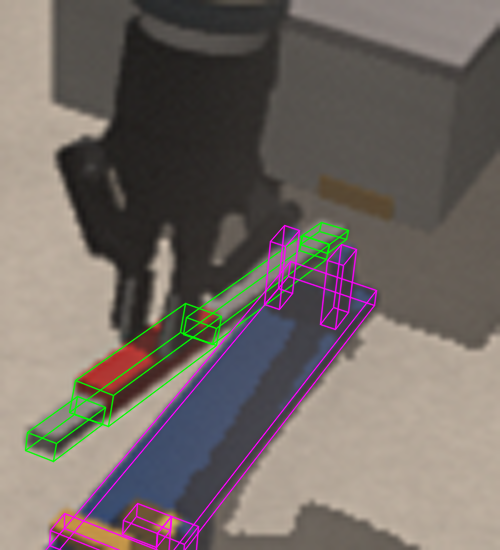

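View pics/z9b.png

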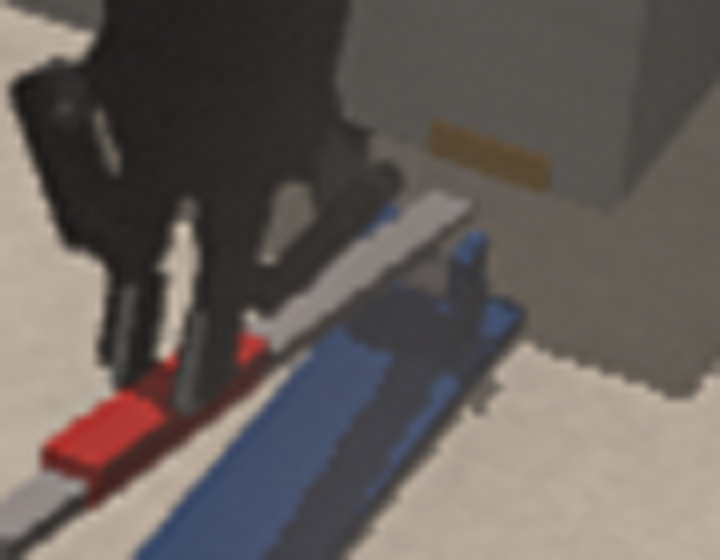

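View pics/z9a.png

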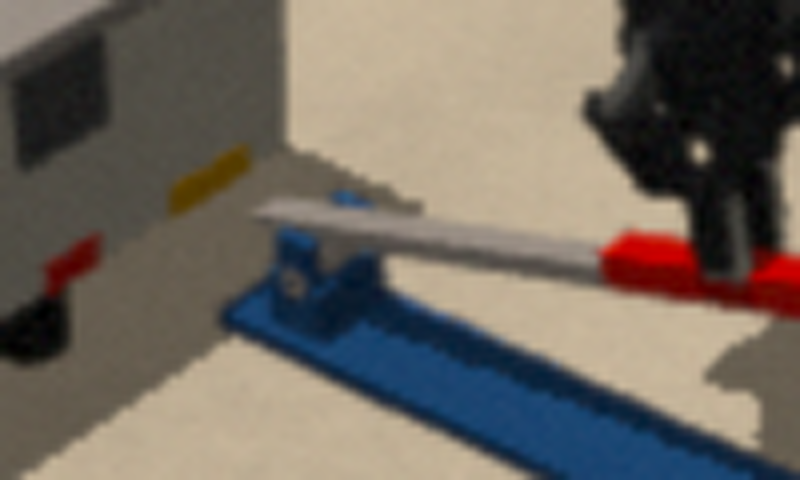

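```bash
python3 plan.py 60,3,15 40,3,15 0,3,15 0,0,15
```

```text
now [0.4617 0.1385 0.1111] [-8.882e+01  1.455e+01 -2.000e-02] [ 0.12  0.38  2.04  0.33  0.73 -0.16]
[60.0, 3.0, 15.0] [ 0.5 -0.9 -2.6  0.4 -0.  -0. ] z 0.1085
[40.0, 3.0, 15.0] [  0.9 -20.2  -7.8   0.4  -0.   -0. ] z 0.1034
[0.0, 3.0, 15.0] [  1.7 -58.8 -18.1   0.4  -0.   -0. ] z 0.093
[0.0, 0.0, 15.0] [  1.7 -58.8 -21.1   0.4  -0.   -0. ] z 0.09
```

Call:
send_rows --pt "1 0.5 -1 -2.6 0.4 0 0" --pt "1 0.9 -10 -5 0.4 0 0" --pt "1 0.9 -20 -7.8 0.4 0 0" --pt "1 1.2 -30 -10.5 0.4 0 0" --pt "1 1.2 -30 -10.5 0.4 0 0"

```text
t: 9.37
ee_pos: [0.4637, 0.1018, 0.1054]
tool_rot: [0.547, 0.56, -0.435, 0.445]
wrist_force: [0.3, 0.2, -5.3]
width: 0.19
```

```bash
python3 chk.py 10; python3 - <<'E'
from h import *
a,b=load('sc10'),load('sd10')
crop(a,'z10a',180,140,280,200,8); crop(b,'z10b',260,130,350,200,8)
E
```

```text
9.5167 [0.464  0.1032 0.106 ] [-0.  -0.  -4.8] [-0.15 -0.03  0.02] 0.187 bar [0.4625 0.1073 0.1003] [-8.895e+01  1.495e+01 -6.000e-02]
```

View pics/z10b.png

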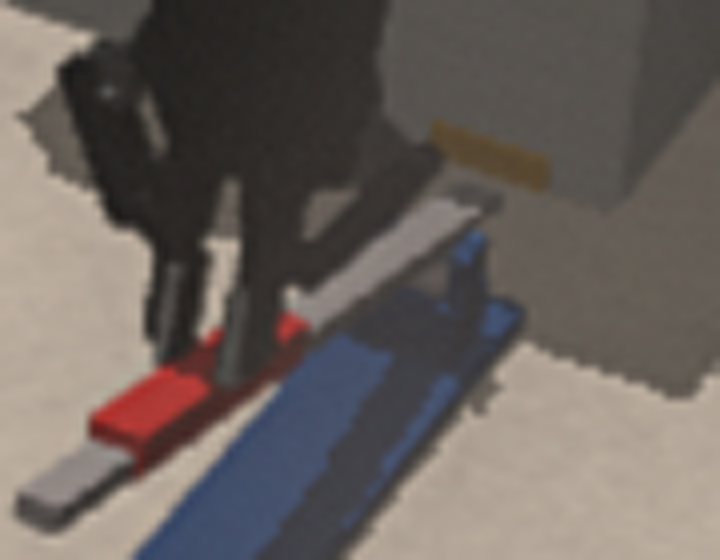

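View pics/z10a.png

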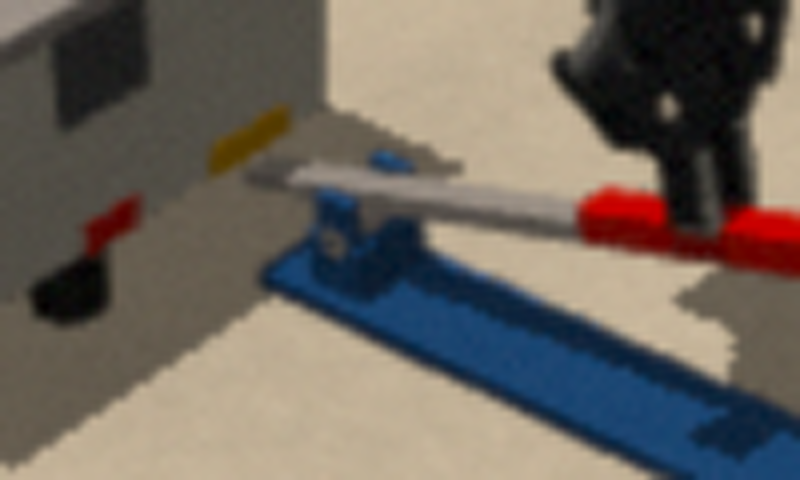

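Call:
send_rows --pt "1 0.2 -7 -2 0 0 0" --pt "1 0.3 -14 -4 0 0 0" --pt "1 0.3 -14 -4 0 0 0"

```text
t: 9.77
ee_pos: [0.4641, 0.0888, 0.1017]
tool_rot: [0.547, 0.56, -0.435, 0.446]
wrist_force: [1.2, 0.3, -4.2]
width: 0.188
```

Call:
send_rows --pt "1 0.2 -7 -2 0 0 0" --pt "1 0.3 -14 -4 0 0 0" --pt "1 0.3 -14 -4 0 0 0"

```text
t: 10.02
ee_pos: [0.4644, 0.0747, 0.0976]
tool_rot: [0.547, 0.56, -0.435, 0.446]
wrist_force: [-0.1, 0.3, -4.9]
width: 0.19
```

```bash
python3 chk.py 11; python3 - <<'E'
from h import *
a,b=load('sc11'),load('sd11')
crop(a,'z11a',180,140,280,200,8); crop(b,'z11b',260,130,350,200,8)
E
python3 plan.py 0,0,15 0,0,10 0,0,5 0,0,0
```

```text
10.1667 [0.4646 0.0756 0.098 ] [-0.  -0.1 -4.6] [-0.16  0.02  0.03] 0.185 bar [0.4631 0.0797 0.0923] [-8.891e+01  1.495e+01 -5.000e-02]
now [0.4631 0.0797 0.0923] [-8.891e+01  1.495e+01 -5.000e-02] [-0.01  0.41  2.06  0.35  0.71 -0.31]
[0.0, 0.0, 15.0] [ 0.3 -0.  -2.3  0.  -0.1  0.1] z 0.09
[0.0, 0.0, 10.0] [  0.3   3.7 -16.5  -5.   -0.1   0.1] z 0.0755
[0.0, 0.0, 5.0] [  0.2   6.1 -30.9  -9.9  -0.2   0.1] z 0.0608
[0.0, 0.0, 0.0] [  0.2   7.3 -45.5 -14.9  -0.3   0.1] z 0.046
```

View pics/z11b.png

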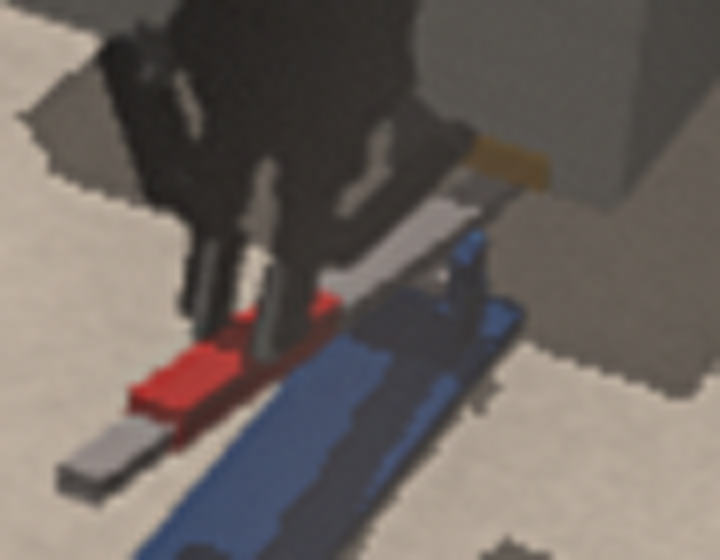

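View pics/z11a.png

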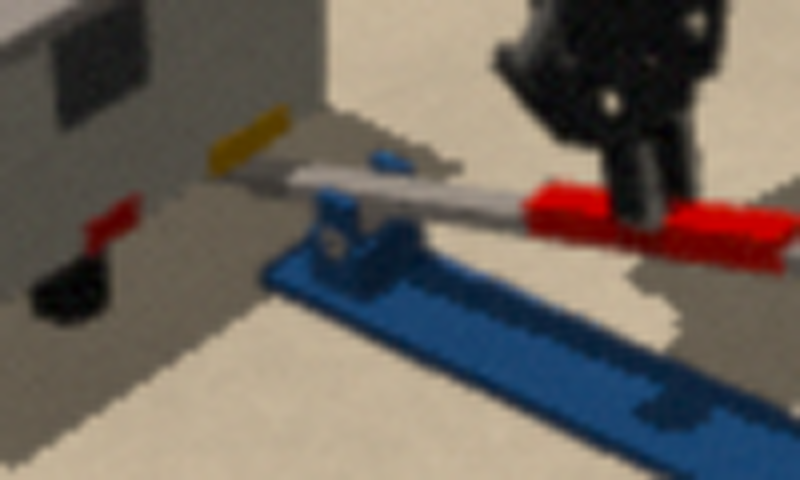

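Call:
send_rows --pt "1 0.2 0 -1.5 0 0 0" --pt "1 0.3 0 -2.5 0 0 0" --pt "1 0.3 0 -2.5 0 0 0"

```text
t: 10.42
ee_pos: [0.4647, 0.076, 0.0953]
tool_rot: [0.546, 0.56, -0.434, 0.446]
wrist_force: [-0.3, -0.8, -5.4]
width: 0.187
```

Call:
send_rows --pt "1 0 0 -1.5 0 0 0" --pt "1 0 0 -1.5 0 0 0"

```text
t: 10.58
ee_pos: [0.4648, 0.0759, 0.0939]
tool_rot: [0.547, 0.56, -0.434, 0.446]
wrist_force: [1.0, -0.0, -4.9]
width: 0.19
```

```bash
python3 chk.py 12;python3 plan.py 0,0,15
```

```text
10.7333 [0.4648 0.0758 0.094 ] [-0.5  0.8 -4.8] [-0.2   0.01 -0.01] 0.185 bar [0.4633 0.0799 0.0883] [-8.887e+01  1.495e+01 -5.000e-02]
now [0.4633 0.0799 0.0883] [-8.887e+01  1.495e+01 -5.000e-02] [-0.01  0.42  2.06  0.35  0.7  -0.31]
[0.0, 0.0, 15.0] [ 0.1 -0.2  1.7  0.1 -0.   0. ] z 0.09
```

Call:
send_rows --pt "1 0 0 -1.5 0 0 0" --pt "1 0 0 -1.5 0 0 0" --pt "1 0 0 -1.5 0 0 0"

```text
t: 10.98
ee_pos: [0.4648, 0.0757, 0.0925]
tool_rot: [0.547, 0.56, -0.435, 0.446]
wrist_force: [-0.3, -0.5, -4.2]
width: 0.19
```

Call:
send_rows --pt "1 0 0 -1.5 0 0 0" --pt "1 0 0 -1.5 0 0 0" --pt "1 0 0 -1.5 0 0 0"

```text
t: 11.23
ee_pos: [0.4649, 0.0757, 0.091]
tool_rot: [0.547, 0.56, -0.435, 0.446]
wrist_force: [0.3, 0.2, -4.8]
width: 0.193
```

```bash
python3 chk.py 13;python3 plan.py 0,0,15
```

```text
11.3833 [0.4648 0.0757 0.091 ] [ 1.4  0.3 -4.1] [-0.32 -0.02 -0.02] 0.186 bar [0.4633 0.0798 0.0854] [-8.887e+01  1.494e+01 -5.000e-02]
now [0.4633 0.0798 0.0854] [-8.887e+01  1.494e+01 -5.000e-02] [-0.01  0.42  2.06  0.36  0.7  -0.32]
[0.0, 0.0, 15.0] [ 0.1 -0.2  4.6  0.1 -0.   0. ] z 0.09
```

```bash
python3 - <<'E'
from h import *
a,b=load('sc13'),load('sd13'); pb,Rb=bar_now()
overlay(a,'ov13a',pb,Rb,185,140,285,200,8); overlay(b,'ov13b',pb,Rb,265,130,345,200,8)
crop(a,'z13a',185,140,285,200,8)
E
```

```text
(no output)
```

View pics/ov13a.png

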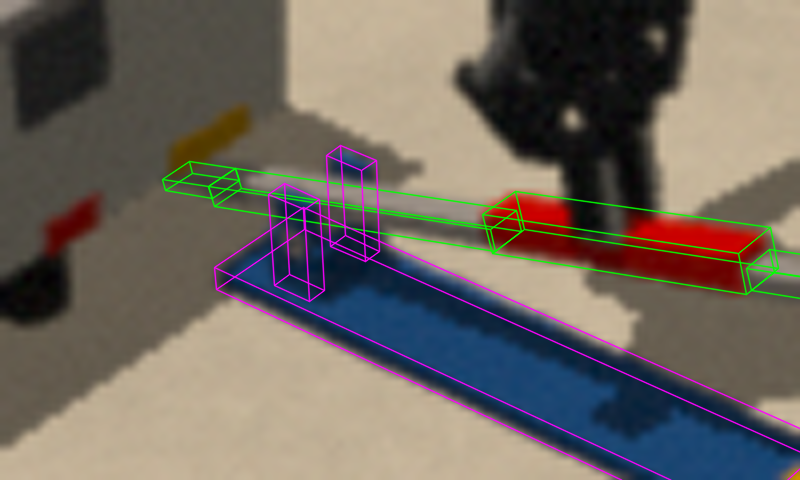

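View pics/ov13b.png

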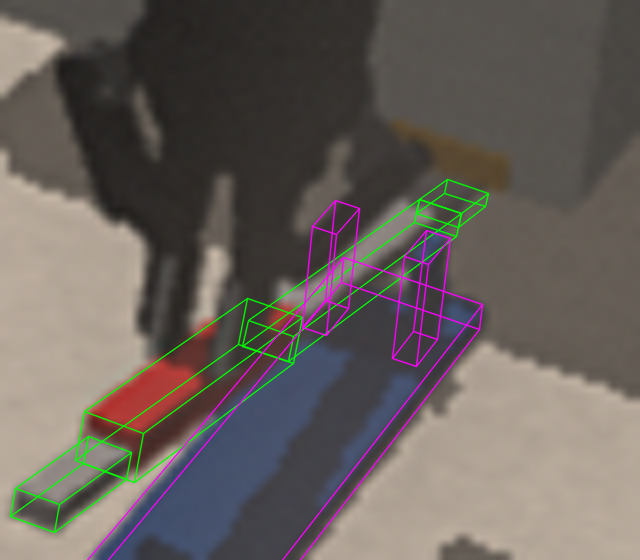

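View pics/z13a.png

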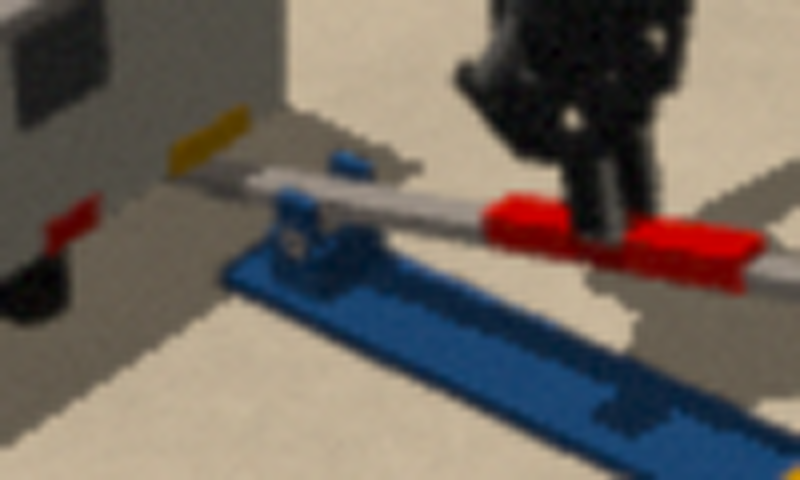

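Call:
send_rows --pt "1 0 0.9 -3.5 -1.2 0 0" --pt "1 0 1.9 -7 -2.5 0 0" --pt "1 0 2.8 -10.5 -3.7 0 0" --pt "1 0 3.7 -14 -5 0 0" --pt "1 0 3.7 -14 -5 0 0"

```text
t: 11.8
ee_pos: [0.4645, 0.08, 0.0767]
tool_rot: [0.526, 0.541, -0.459, 0.469]
wrist_force: [-0.3, -0.1, -4.4]
width: 0.192
```

Call:
send_rows --pt "1 0 0.7 -3.6 -1.2 0 0" --pt "1 0 1.3 -7.2 -2.5 0 0" --pt "1 0 1.9 -10.8 -3.7 0 0" --pt "1 0 2.4 -14.4 -5 0 0" --pt "1 0 2.4 -14.4 -5 0 0"

```text
t: 12.22
ee_pos: [0.465, 0.0818, 0.0628]
tool_rot: [0.505, 0.52, -0.482, 0.492]
wrist_force: [0.8, -5.6, 1.9]
width: 0.187
```

```bash
python3 chk.py 14; python3 - <<'E'
from h import *
a,b=load('sc14'),load('sd14'); pb,Rb=bar_now()
overlay(a,'ov14a',pb,Rb,185,140,285,200,8); crop(a,'z14a',185,140,285,200,8)
E
```

```text
12.3667 [0.4652 0.0817 0.0631] [-1.  -2.1  2.8] [-0.38  0.13  0.  ] 0.185 bar [0.4638 0.0848 0.0569] [-88.9   5.   -0.2]
```

View pics/ov14a.png

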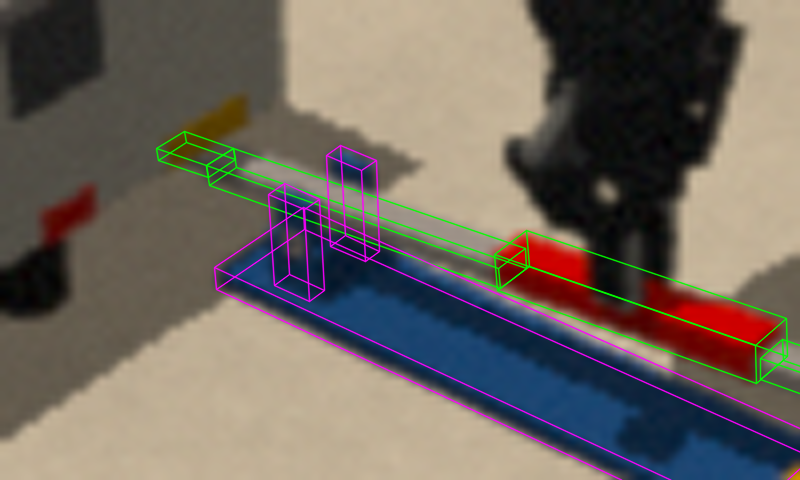

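View pics/z14a.png

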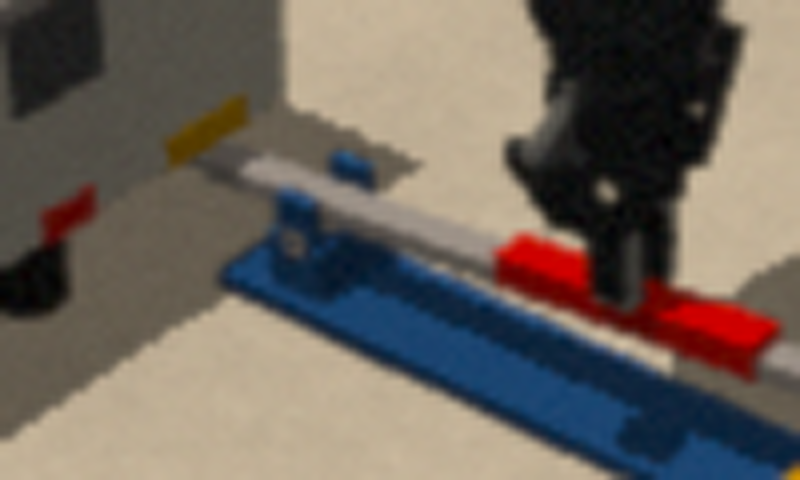

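Call:
send_rows --pt "1 0 0.4 -3.6 -1.2 0 0" --pt "1 0 0.7 -7.2 -2.5 0 0" --pt "1 0 1 -10.8 -3.7 0 0" --pt "1 0 1.2 -14.5 -5 0 0" --pt "1 0 1.2 -14.5 -5 0 0"

```text
t: 12.78
ee_pos: [0.4648, 0.0827, 0.0483]
tool_rot: [0.483, 0.499, -0.504, 0.514]
wrist_force: [-1.9, -9.2, 6.1]
width: 0.188
```

```bash
python3 chk.py 15; python3 - <<'E'
from h import *
a,b=load('sc15'),load('sd15'); pb,Rb=bar_now()
overlay(a,'ov15a',pb,Rb,185,130,285,205,8); crop(b,'z15b',255,100,355,230,6)
E
```

```text
12.9333 [0.4649 0.0827 0.0487] [-1.1 -4.2  6.6] [-0.79  0.26  0.02] 0.192 bar [0.4634 0.0851 0.0422] [-8.89e+01 -3.00e-02 -3.50e-01]
```

View pics/ov15a.png

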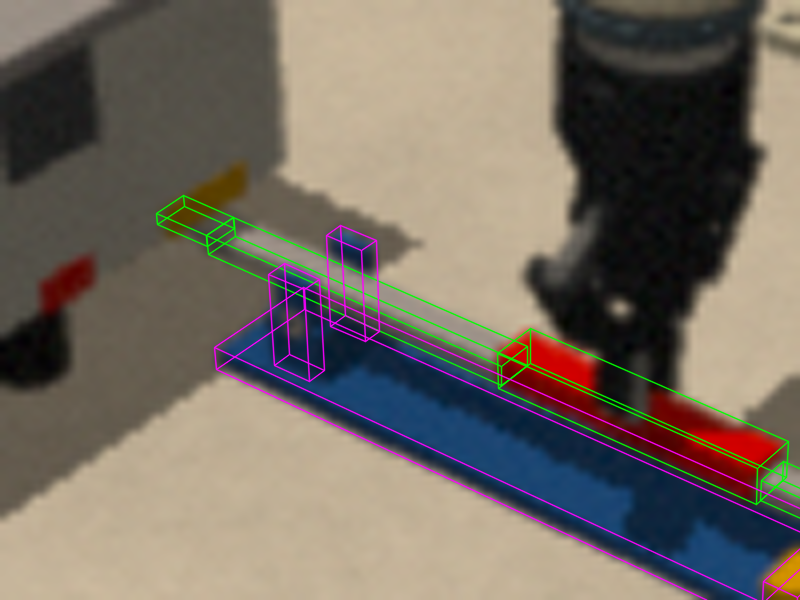

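View pics/z15b.png

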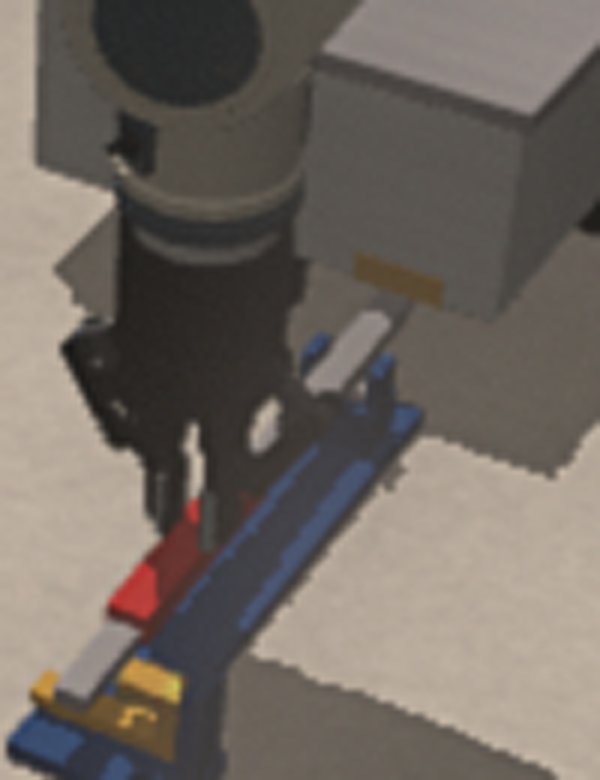

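View pics/w15.png

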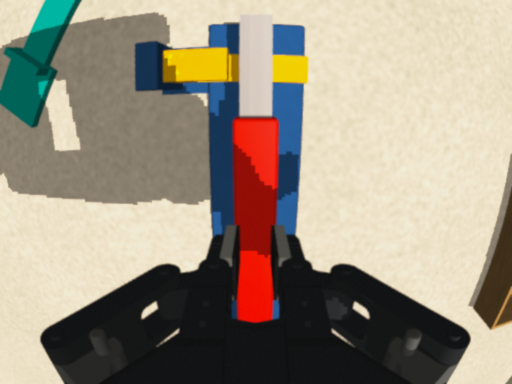

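Call:
send_rows --pt "1 0 0 -3 -1 0 0" --pt "1 0 0 -6 -2 0 0" --pt "1 0 0 -9 -3 0 0" --pt "1 0 0 -9 -3 0 0"

```text
t: 13.27
ee_pos: [0.4647, 0.0826, 0.0395]
tool_rot: [0.47, 0.485, -0.517, 0.526]
wrist_force: [-0.9, -7.5, 7.6]
width: 0.188
```

```bash
python3 chk.py 16; python3 - <<'E'
from h import *
a,b=load('sc16'),load('sd16'); pb,Rb=bar_now()
crop(a,'z16a',185,130,305,215,6);crop(a,'k16a',260,175,310,215,12); crop(b,'k16b',255,190,305,240,10)
E
```

```text
13.4167 [0.4649 0.0826 0.0398] [-1.  -5.   6.8] [-0.9   0.22 -0.04] 0.19 bar [0.4634 0.0847 0.0332] [-88.92  -3.04  -0.41]
```

View pics/z16a.png

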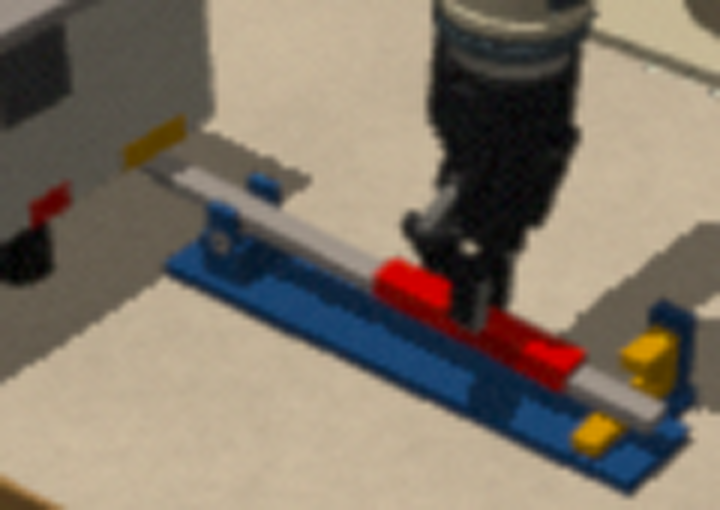

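View pics/k16b.png

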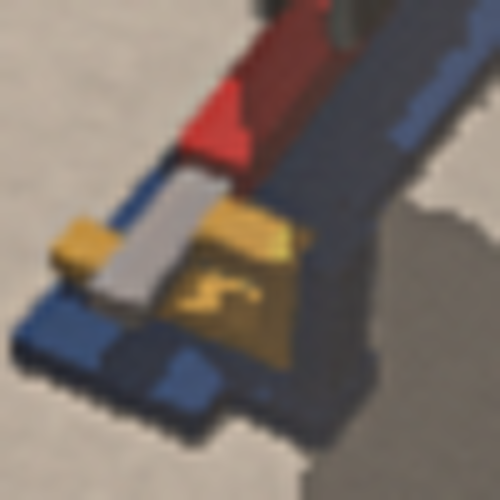

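View pics/k16a.png

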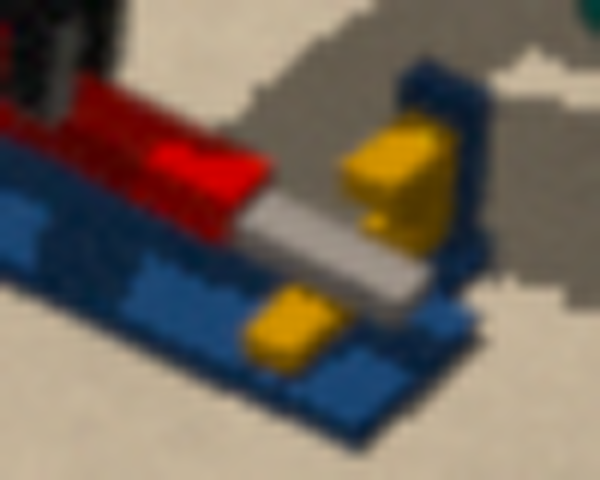

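Call:
send_rows --pt "1 0 0 -1.5 -0.5 0 0" --pt "1 0 0 -1.5 -0.5 0 0"

```text
t: 13.58
ee_pos: [0.4648, 0.0825, 0.0383]
tool_rot: [0.468, 0.483, -0.519, 0.528]
wrist_force: [-1.6, -5.1, 8.8]
width: 0.193
```

Call:
send_rows --pt "1 0 0 -1.5 -0.5 0 0" --pt "1 0 0 -1.5 -0.5 0 0"

```text
t: 13.75
ee_pos: [0.465, 0.0824, 0.0376]
tool_rot: [0.465, 0.481, -0.521, 0.53]
wrist_force: [-3.5, -6.2, 20.3]
width: 0.189
```

```bash
python3 chk.py 17; python3 - <<'E'
from h import *
a,b=load('sc17'),load('sd17')
crop(a,'k17a',255,175,310,215,12)
E
```

```text
13.9 [0.465  0.0824 0.0376] [-3.3 -5.  19.2] [-1.16  0.76  0.01] 0.192 bar [0.4635 0.0844 0.031 ] [-88.92  -4.06  -0.42]
```

View pics/k17a.png

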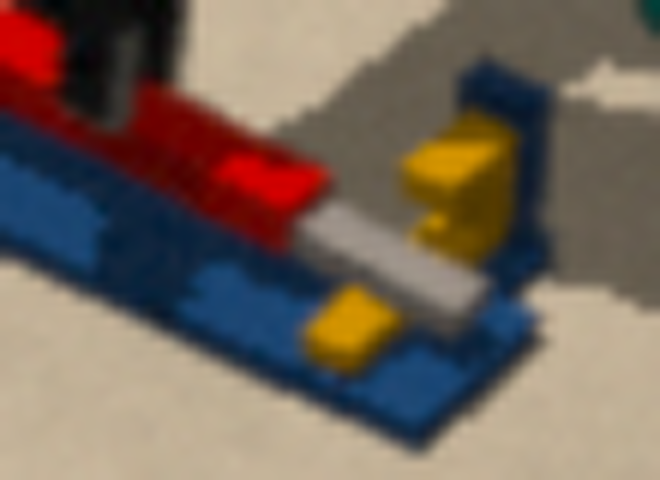

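Call:
send_rows --pt "1 0 0 1 0.3 0 0" --pt "1 0 0 2 0.7 0 0" --pt "1 0 0 2 0.7 0 0"

```text
t: 14.15
ee_pos: [0.465, 0.0826, 0.039]
tool_rot: [0.469, 0.484, -0.518, 0.527]
wrist_force: [-1.6, -3.8, 6.6]
width: 0.189
```

Call:
send_rows --pt "1 -3 -0.2 0 0 0 1" --pt "1 -6 -0.4 0 0 0 2" --pt "1 -9 -0.6 0 0 0 3" --pt "1 -12 -0.8 0 0 0 4" --pt "1 -12 -0.8 0 0 0 4"

```text
t: 14.57
ee_pos: [0.4543, 0.0825, 0.0392]
tool_rot: [0.453, 0.499, -0.498, 0.545]
wrist_force: [1.1, -0.6, 5.9]
width: 0.189
```

```bash
python3 chk.py 18; python3 - <<'E'
from h import *
a,b=load('sc18'),load('sd18')
crop(a,'k18a',255,175,310,215,12);crop(b,'k18b',255,190,305,240,10)
E
```

```text
14.7167 [0.4545 0.0825 0.0392] [ 1.2 -1.1  5.9] [-0.17 -0.23 -0.19] 0.186 bar [0.4529 0.0846 0.0325] [-84.98  -3.26  -0.22]
```

View pics/k18a.png

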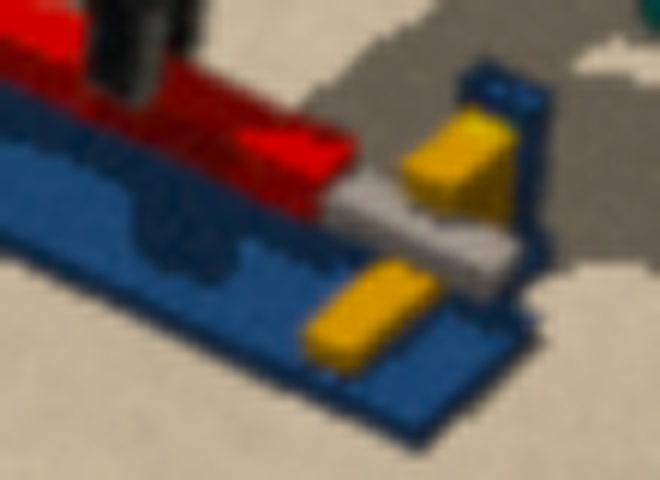

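View pics/k18b.png

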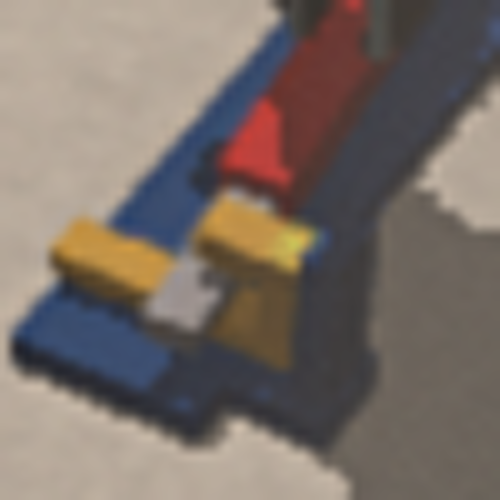

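View pics/w18.png

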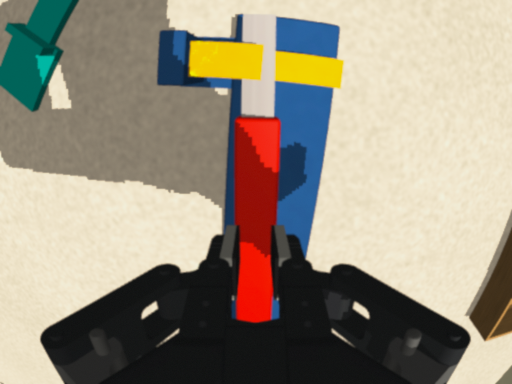

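Call:
send_rows --pt "1 -2 -0.2 0 0 0 0.7" --pt "1 -4 -0.3 0 0 0 1.3" --pt "1 -4 -0.3 0 0 0 1.3"

```text
t: 14.97
ee_pos: [0.4506, 0.0823, 0.0392]
tool_rot: [0.448, 0.504, -0.492, 0.551]
wrist_force: [2.2, -0.2, 6.7]
width: 0.19
```

Call:
send_rows --pt "1 -1.5 -0.1 0 0 0 0.5" --pt "1 -1.5 -0.1 0 0 0 0.5"

```text
t: 15.13
ee_pos: [0.4493, 0.0823, 0.0392]
tool_rot: [0.445, 0.506, -0.49, 0.553]
wrist_force: [2.1, -0.1, 5.5]
width: 0.193
```

```bash
python3 chk.py 19; python3 - <<'E'
from h import *
a,b=load('sc19'),load('sd19')
crop(a,'k19a',255,175,310,215,12);crop(b,'k19b',255,190,305,240,10)
E
```

```text
15.2833 [0.4494 0.0823 0.0392] [ 1.5 -1.   5.6] [-0.09 -0.38 -0.15] 0.188 bar [0.4477 0.0843 0.0326] [-83.19  -3.26  -0.17]
```

View pics/k19b.png

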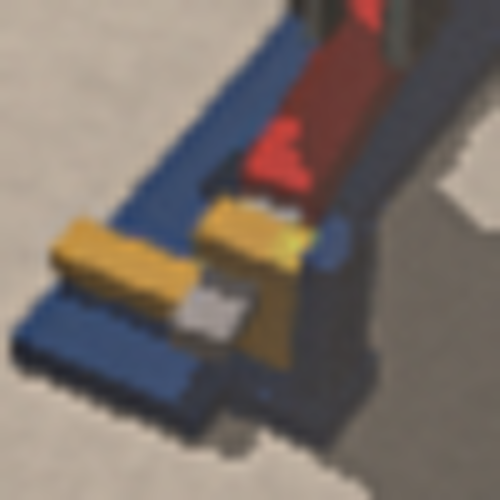

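View pics/w19.png

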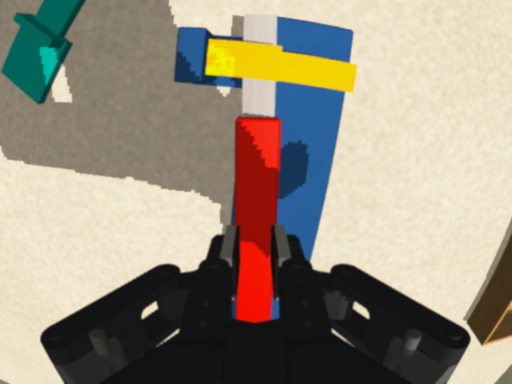

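Call:
send_rows --pt "1 -1.5 -0.1 0 0 0 0.5" --pt "1 -1.5 -0.1 0 0 0 0.5"

```text
t: 15.45
ee_pos: [0.4478, 0.0822, 0.0392]
tool_rot: [0.443, 0.508, -0.487, 0.555]
wrist_force: [2.6, -0.8, 6.0]
width: 0.19
```

Call:
send_rows --pt "1 -1.5 -0.1 0 0 0 0.5" --pt "1 -1.5 -0.1 0 0 0 0.5"

```text
t: 15.62
ee_pos: [0.4476, 0.0822, 0.0393]
tool_rot: [0.442, 0.51, -0.484, 0.558]
wrist_force: [6.4, -2.1, 2.5]
width: 0.187
```

```bash
python3 chk.py 20; python3 - <<'E'
from h import *
a,b=load('sc20'),load('sd20')
crop(a,'k20a',255,175,310,215,12);crop(b,'k20b',255,190,305,240,10)
E
```

```text
15.7667 [0.4476 0.0822 0.0393] [ 4.9 -1.6  2.9] [-0.23 -0.98 -0.3 ] 0.182 bar [0.4459 0.0841 0.0327] [-8.219e+01 -3.260e+00 -4.000e-02]
```

View pics/k20b.png

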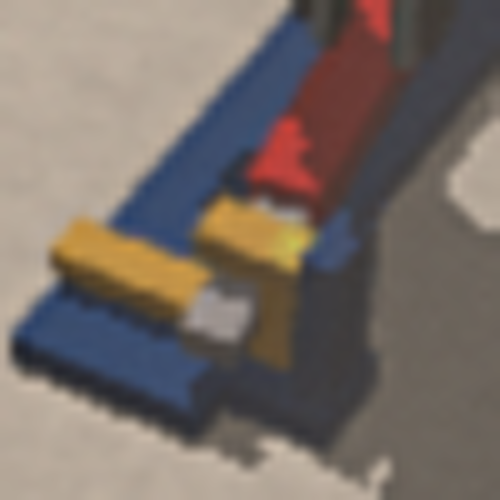

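Call:
send_rows --pt "1 0.7 0 1 0.3 0 0" --pt "1 0.7 0 2 0.6 0 0" --pt "1 0.7 0 2 0.6 0 0"

```text
t: 16.02
ee_pos: [0.4476, 0.0823, 0.0411]
tool_rot: [0.444, 0.512, -0.482, 0.555]
wrist_force: [5.6, 2.5, 3.3]
width: 0.188
```

Call:
send_rows --pt "1 0 0 1 0.3 0 0" --pt "1 0 0 1 0.3 0 0"

```text
t: 16.18
ee_pos: [0.4476, 0.0824, 0.042]
tool_rot: [0.446, 0.514, -0.48, 0.554]
wrist_force: [5.5, 2.6, 2.2]
width: 0.186
```

Call:
send_rows --pt "1 0 0 1 0.3 0 0" --pt "1 0 0 1 0.3 0 0"

```text
t: 16.35
ee_pos: [0.4475, 0.0824, 0.0426]
tool_rot: [0.447, 0.515, -0.479, 0.553]
wrist_force: [7.3, 2.7, -4.2]
width: 0.191
```

```bash
python3 chk.py 21; python3 - <<'E'
from h import *
a,b=load('sc21'),load('sd21')
crop(a,'k21a',255,175,310,215,12);crop(b,'k21b',255,190,305,240,10)
E
```

```text
16.5 [0.4475 0.0824 0.0426] [ 6.1  1.8 -3.5] [ 0.47 -1.26 -0.34] 0.189 bar [0.4458 0.0845 0.036 ] [-8.218e+01 -2.060e+00  5.000e-02]
```

View pics/k21a.png

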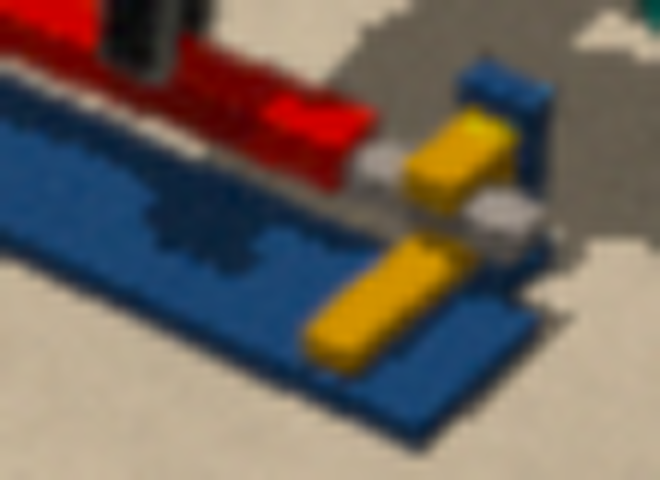

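View pics/k21b.png

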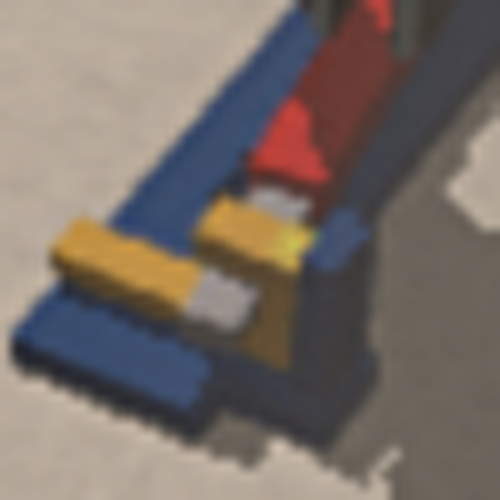

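Call:
send_rows --pt "0.7 0 0 0 0 0 0" --pt "0.4 0 0 0 0 0 0" --pt "0.2 0 0 0 0 0 0" --pt "0.2 0 0 0 0 0 0" --pt "0.2 0 0 0 0 0 0" --pt "0.2 0 0 0 0 0 0"

```text
t: 17.0
ee_pos: [0.4447, 0.0816, 0.0421]
tool_rot: [0.445, 0.516, -0.481, 0.552]
wrist_force: [0.4, -0.6, 0.0]
width: 0.803
```

```bash
python3 chk.py 22; python3 - <<'E'
from h import *
a,b=load('sc22'),load('sd22')
crop(a,'z22a',180,130,310,215,6)
s=state(); pickle.dump((s['ee_pos'],s['tool_rot']),open('relpose.pkl','wb')); print(R.from_quat(s['tool_rot']).as_matrix().round(3), s['joint_pos'].round(3))
E
```

```text
17.15 [0.4449 0.0817 0.0421] [-0.2 -0.1  0.8] [ 0.02 -0.02  0.02] 0.8 bar [0.4432 0.0837 0.0355] [-82.12  -2.16  -0.24]
[[ 0.006  0.99   0.142]
 [-0.071  0.142 -0.987]
 [-0.997 -0.004  0.072]] [ 0.204  0.497  2.097 -0.134  0.561  0.176]
```

View pics/z22a.png

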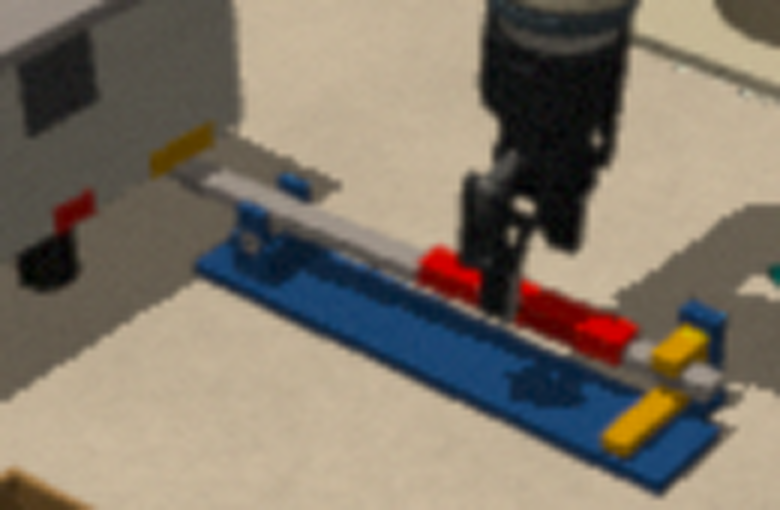

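View pics/w22.png

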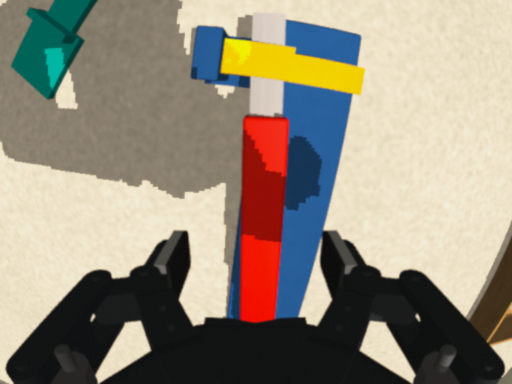

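```bash
cat >> h.py <<'E'
def down(theta): # tool x down, tool y at angle theta (deg)
    t=np.radians(theta); y=np.array([np.cos(t),np.sin(t),0]); x=np.array([0,0,-1.]); return np.c_[x,y,np.cross(x,y)]
def todelta(p,Rt,s=None):
    s=s or state(); R0=R.from_quat(s['tool_rot']).as_matrix(); return np.r_[(np.array(p)-s['ee_pos'])*1e3,np.degrees(R.from_matrix(Rt@R0.T).as_rotvec())].round(1)
E
python3 - <<'E'
from h import *
print(todelta((.5315,.369,.22),down(-95)),todelta((.5315,.369,.22),down(0)))
E
```

```text
[  86.6  287.3  177.9    3.2   -3.4 -103.1] [ 86.6 287.3 177.9   4.1   0.   -8.2]
```

Call:
send_rows --pt "0.2 0 0 40 0 0 0" --pt "0.2 0 0 80 0 0 0" --pt "0.2 10 30 115 0.5 0 -7" --pt "0.2 20 65 140 1 0 -14" --pt "0.2 30 100 155 1.5 0 -21" --pt "0.2 42 135 165 2 -0.5 -28" --pt "0.2 52 170 175 2.5 -1 -35" --pt "0.2 62 205 178 3 -1.5 -42" --pt "0.2 72 240 178 3.2 -2 -49" --pt "0.2 82 270 178 3.2 -2 -56" --pt "0.2 87 287 178 3.2 -2.2 -63" --pt "0.2 87 287 178 3.2 -2.5 -70"

```text
t: 18.15
ee_pos: [0.5327, 0.3723, 0.2198]
tool_rot: [-0.685, -0.168, 0.687, -0.174]
wrist_force: [-0.7, 0.6, -0.4]
width: 0.796
```

```bash
python3 - <<'E'
from h import *
print(todelta((.5315,.369,.22),down(-95)))
a,b=snapshot('scene'),snapshot('side'); keep(a,'sc23');keep(b,'sd23')
crop(a,'z23a',180,130,310,215,6);crop(b,'z23b',255,100,345,230,6)
s=state(); print(s['joint_pos'].round(2), s['ee_pos'])
E
```

```text
[ -1.2  -3.3   0.2   0.5  -0.2 -32.9]
[ 0.59  0.46  1.57 -0.01  1.12  1.68] [0.53165128 0.36937154 0.21948945]
```

View pics/z23a.png

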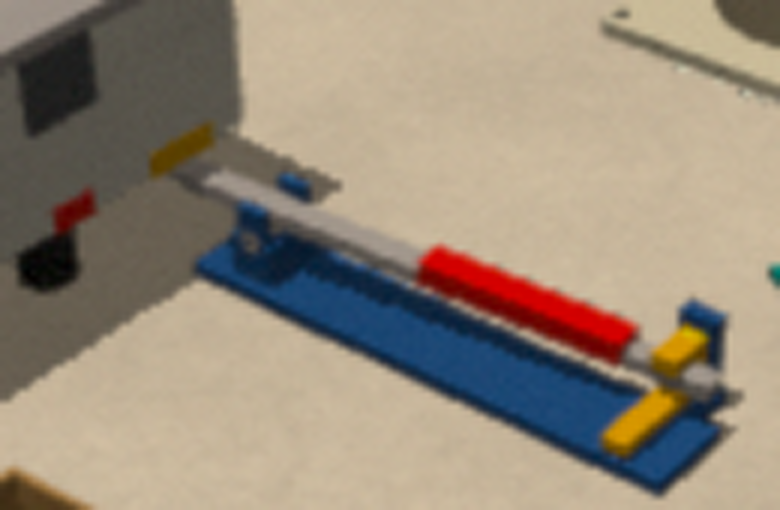

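View pics/z23b.png

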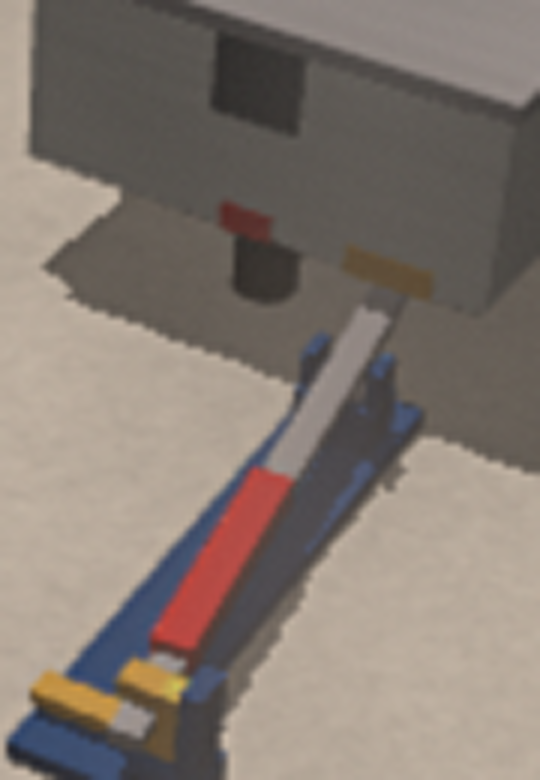

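Call:
send_rows --pt "0.2 0 0 0 0 0 -7" --pt "0.2 0 0 0 0 0 -14" --pt "0.2 0 0 0 0 0 -21" --pt "0.2 0 0 0 0 0 -28" --pt "0.2 0 0 0 0.4 -0.2 -33" --pt "0.2 0 0 0 0.4 -0.2 -33"

```text
t: 18.75
ee_pos: [0.5317, 0.3677, 0.22]
tool_rot: [-0.706, 0.031, 0.707, 0.029]
wrist_force: [0.3, -0.6, -0.3]
width: 0.8
```

```bash
python3 - <<'E'
from h import *
w=wrist(); keep(w,'w24'); save(w,'w24')
a,b=load('sc23'),load('sd23')
A=lambda u,v:(180+u/6-.42,130+v/6-.42);B=lambda u,v:(255+u/6-.42,100+v/6-.42)
f=tri((a,*A(48,268)),(b,*B(265.5,284))); print('foot bottom',f)
print('red',tri((a,*A(74,211)),(b,*B(246,221))),'yellow',tri((a,*A(182,148)),(b,*B(388,272))))
# cylinder fit
th=np.linspace(0,2*np.pi,40,endpoint=False)
for z in (.010,.0125,.015):
    p,q=onz(a,*A(48,268),z),onz(b,*B(265.5,284),z); print(z,p.round(4),q.round(4))
for d in (a,b):
    c=f; P=np.c_[c[0]+.018*np.cos(th),c[1]+.018*np.sin(th),np.full(40,c[2])]; pr=proj(d,P); o=(180,130) if d is a else (255,100); e=(pr-o+.42)*6; print(e.min(0).round(),e.max(0).round())
V=[(w,comp(orange(HSV(w)),(250,190)))]
print(V[0][1].sum()); print(fit(V,'shim',(.437,.377,3.05)))
for n in ('sc23','sd23'):
    d=load(n); m=comp(orange(HSV(d)),(340,232) if n=='sc23' else (225,266)); print(m.sum(),fit([(d,m)],'shim',(.437,.377,3.05)))
E
```

```text
foot bottom [ 0.55757625 -0.18090614  0.01419089]
red [ 0.55930502 -0.15126916  0.06919889] yellow [ 0.47425297 -0.14764417  0.06989137]
0.01 [ 0.5535 -0.1858  0.01  ] [ 0.5601 -0.1862  0.01  ]
0.0125 [ 0.5558 -0.1831  0.0125] [ 0.5585 -0.1828  0.0125]
0.015 [ 0.5581 -0.1803  0.015 ] [ 0.557  -0.1794  0.015 ]
[ 17. 251.] [ 79. 286.]
[233. 265.] [298. 302.]
2726
(array([0.43741544, 0.37620815, 3.04423056]), np.float64(0.034296007399926116))
518 (array([0.43789525, 0.37790824, 3.07135773]), np.float64(0.021474062351231355))
633 (array([0.43565975, 0.37648511, 3.07141601]), np.float64(0.3343791267573998))
```

View pics/w24.png

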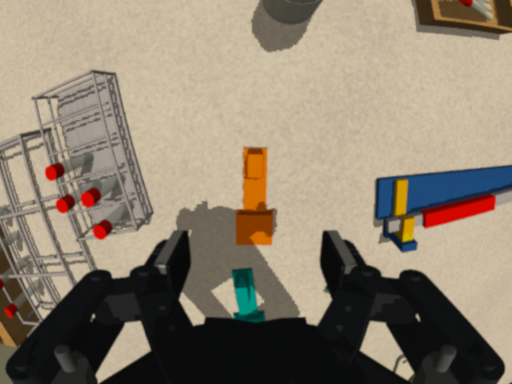

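Call:
send_rows --pt "0.2 0 0 -40 0 0 0" --pt "0.2 0 0 -80 0 0 0" --pt "0.2 0 0 -120 0 0 0" --pt "0.2 0 0 -155 0 0 0" --pt "0.2 0 0 -175 0 0 0" --pt "0.2 0 0 -189 0 0 0" --pt "0.2 0 0 -189 0 0 0"

```text
t: 19.38
ee_pos: [0.5303, 0.3672, 0.0281]
tool_rot: [-0.704, 0.031, 0.709, 0.027]
wrist_force: [0.1, -0.0, -0.2]
width: 0.802
```

```bash
python3 - <<'E'
from h import *
s=state(); print(s['ee_pos'],s['wrist_force'])
w=wrist(); keep(w,'w25'); crop(w,'w25',120,100,400,310,2.8)
print(comp(orange(HSV(w)),(256,200)).sum())
E
```

```text
[0.53027694 0.36721174 0.02806584] [ 0.07755514 -0.01736177 -0.24982782]
6222
```

View pics/w25.png

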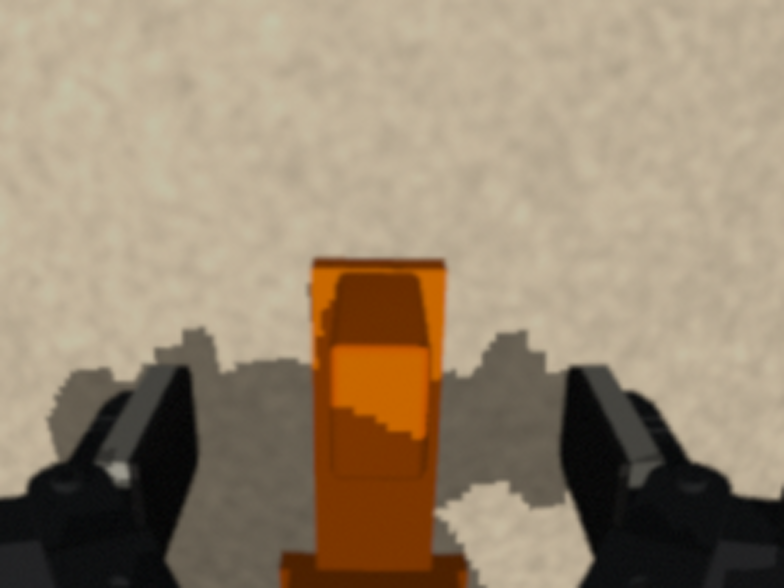

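Call:
send_rows --pt "0.6 0 0 0 0 0 0" --pt "1 0 0 0 0 0 0" --pt "1 0 0 0 0 0 0" --pt "1 0 0 0 0 0 0" --pt "1 0 0 0 0 0 0" --pt "1 0 0 0 0 0 0" --pt "1 0 0 0 0 0 0" --force 60

```text
t: 20.02
ee_pos: [0.5328, 0.3691, 0.0328]
tool_rot: [0.707, -0.03, -0.706, -0.029]
wrist_force: [-0.3, -0.8, 6.2]
width: 0.189
```

```bash
python3 - <<'E'
from h import *
s=state(); print(s['ee_pos'],s['wrist_force'],s['width'],R.from_quat(s['tool_rot']).as_matrix().round(3)[:,1])
w=wrist(); keep(w,'w26'); crop(w,'w26',120,100,400,310,2.8)
for n in ('scene','side'):
    d=snapshot(n); keep(d,n[:2]+'26'); m=comp(orange(HSV(d)),(340,232) if n=='scene' else (225,266)); print(m.sum(),fit([(d,m)],'shim',(.437,.377,3.05)))
E
```

```text
[0.53283664 0.36914306 0.03278663] [-0.26820311 -0.78974359  6.1593662 ] 0.18876364280185814 [-0.085 -0.996  0.001]
359 (array([0.44241783, 0.38224703, 3.03673972]), np.float64(0.35232711941470796))
734 (array([0.4357056 , 0.37641963, 3.06946927]), np.float64(0.15683664180778156))
```

View pics/w26.png

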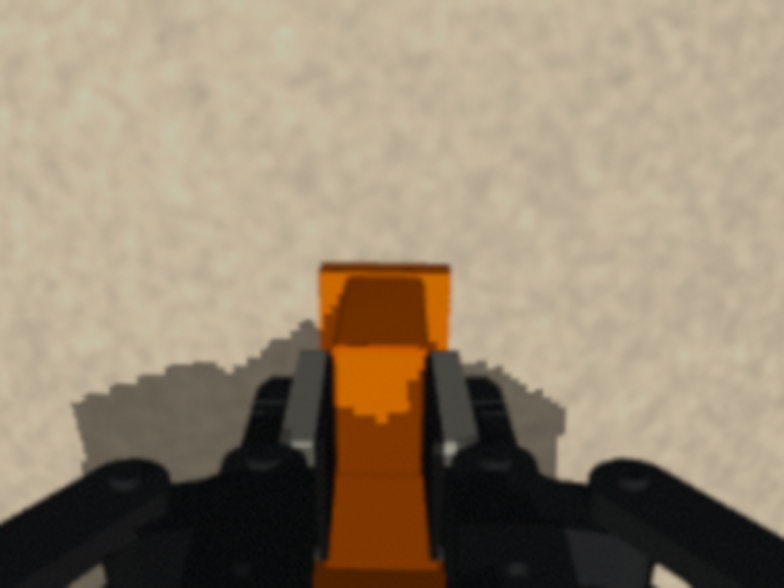

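Call:
send_rows --pt "1 0 0 10 0 0 0" --pt "1 0 0 50 0 0 7" --pt "1 0 0 90 0 0 14" --pt "1 0 -15 90 0 0 21" --pt "1 4 -40 90 0 0 28" --pt "1 8 -65 90 0 0 35" --pt "1 12 -90 90 0 0 42" --pt "1 16 -120 90 0 0 49" --pt "1 20 -150 90 0 0 56" --pt "1 22 -185 90 0 0 63" --pt "1 22 -220 90 0 0 70" --pt "1 22 -255 90 0 0 77"

```text
t: 21.17
ee_pos: [0.554, 0.1122, 0.122]
tool_rot: [0.571, 0.417, -0.57, 0.419]
wrist_force: [-0.9, -0.4, -1.5]
width: 0.188
```

Call:
send_rows --pt "1 0 -30 0 0 0 7" --pt "1 0 -60 0 0 0 14" --pt "1 0 -90 0 0 0 18" --pt "1 0 -110 0 0 0 18" --pt "1 0 -110 0 0 0 18" --pt "1 0 -110 0 0 0 18"

```text
t: 21.67
ee_pos: [0.5542, 0.0028, 0.1219]
tool_rot: [0.501, 0.499, -0.5, 0.501]
wrist_force: [0.2, 0.7, -0.9]
width: 0.186
```

```bash
python3 - <<'E'
from h import *
s=state(); print(s['t'],s['ee_pos'],s['wrist_force'],s['width'],s['joint_pos'].round(2),todelta((.555,-.015,.033),down(0)))
w=wrist(); keep(w,'w27'); save(w,'w27')
for n in ('scene','side'):
    d=snapshot(n); keep(d,n[:2]+'27'); 
a=load('sc27'); crop(a,'sc27',150,110,310,230,5); b=load('si27'); crop(b,'sd27',220,80,350,240,4)
E
```

```text
21.6667 [0.55415785 0.00279215 0.12185424] [ 0.23179768  0.6971677  -0.88796463] 0.18564611329328112 [-0.02  0.46  1.86 -0.    0.83 -0.01] [  0.8 -17.8 -88.9   0.1   0.2   0. ]
```

View pics/w27.png

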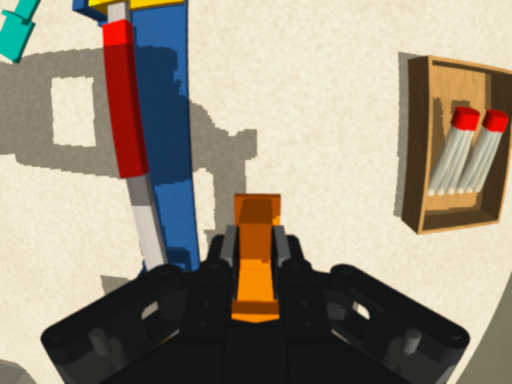

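View pics/sc27.png

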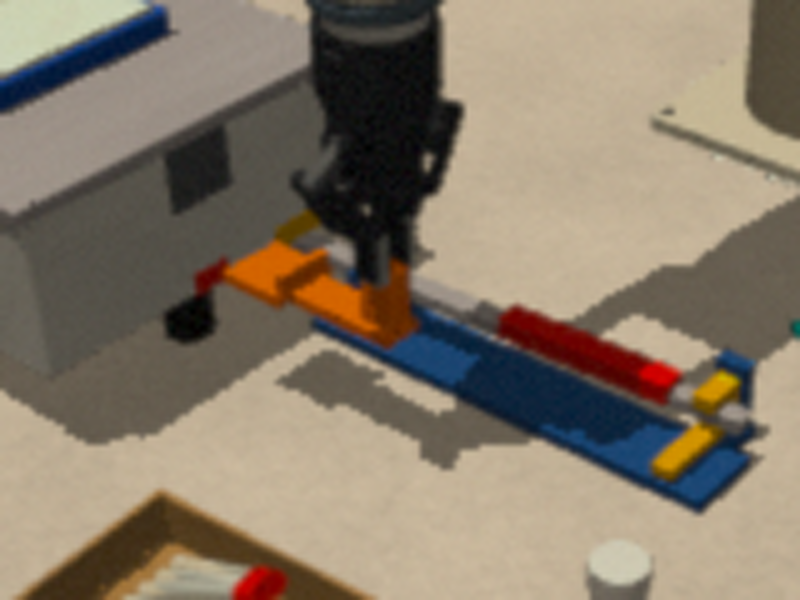

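View pics/sd27.png

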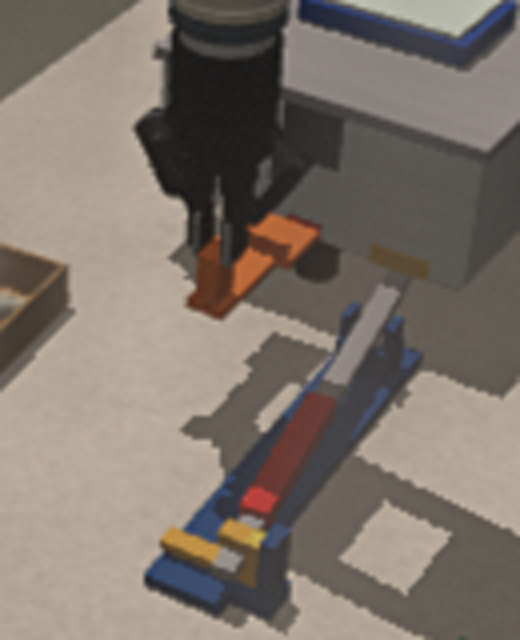

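Call:
send_rows --pt "1 0 0 -35 0 0 0" --pt "1 0 0 -65 0 0 0" --pt "1 0 0 -80 0 0 0" --pt "1 0 0 -87 0 0 0" --pt "1 0 0 -87 0 0 0"

```text
t: 22.23
ee_pos: [0.5542, 0.0048, 0.0333]
tool_rot: [0.499, 0.5, -0.499, 0.502]
wrist_force: [0.5, -0.3, -1.1]
width: 0.185
```

```bash
cat > sh.py <<'E'
from h import *
import sys
n=sys.argv[1]
s=state(); print(s['t'],s['ee_pos'].round(4),s['wrist_force'].round(1),round(s['width'],3),'seat est',(s['ee_pos']+[0,-.096,-.0248]).round(4))
for c in ('scene','side'):
    d=snapshot(c); keep(d,c[:2]+n); x=s['ee_pos']-[0,.096,0]
    m=comp(orange(HSV(d)),proj(d,[x[0],x[1]+.04,.01])[0]); print(c,m.sum(),fit([(d,m)],'shim',(x[0],x[1],4.712)))
    p=proj(d,[.555,-.15,.02])[0].astype(int); crop(d,c[:2]+n,p[0]-50,p[1]-35,p[0]+50,p[1]+40,8)
E
python3 sh.py 28
```

```text
22.2333 [0.5542 0.0048 0.0333] [ 0.5 -0.3 -1.1] 0.185 seat est [ 0.5542 -0.0912  0.0085]
scene 385 (array([ 0.55376239, -0.08756076,  4.67438998]), np.float64(0.07939673681466608))
side 307 (array([ 0.55609419, -0.09224603,  4.74651325]), np.float64(0.25042547267263343))
```

View pics/sc28.png

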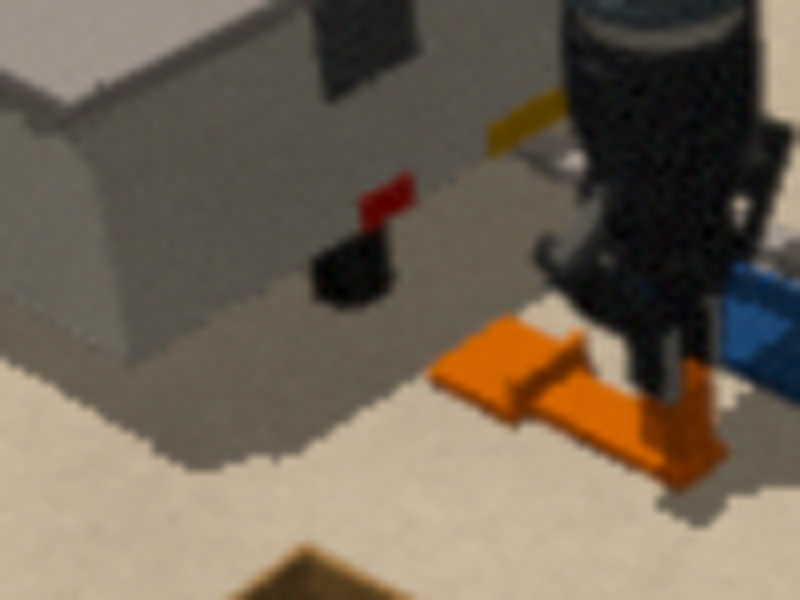

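View pics/si28.png

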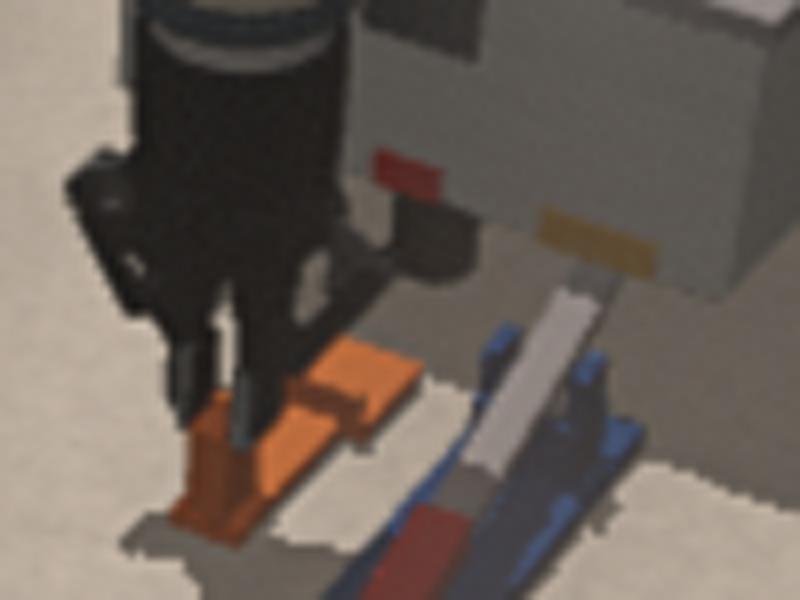

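Call:
send_rows --pt "1 0.5 -15 0 0 0 0" --pt "1 1 -35 0 0 0 0" --pt "1 1 -55 0 0 0 0" --pt "1 1 -75 0 0 0 0" --pt "1 1 -75 0 0 0 0" --pt "1 1 -75 0 0 0 0"

```text
t: 22.83
ee_pos: [0.5555, -0.0718, 0.035]
tool_rot: [0.5, 0.499, -0.499, 0.502]
wrist_force: [-0.6, 0.0, -1.4]
width: 0.188
```

```bash
python3 sh.py 29
```

```text
22.8333 [ 0.5555 -0.0718  0.035 ] [-0.6  0.  -1.4] 0.188 seat est [ 0.5555 -0.1678  0.0102]
scene 320 (array([ 0.55276448, -0.15956634,  4.63712686]), np.float64(0.1333376477814108))Traceback (most recent call last):
  File "sh.py", line 7, in <module>
    m=comp(orange(HSV(d)),proj(d,[x[0],x[1]+.04,.01])[0]); print(c,m.sum(),fit([(d,m)],'shim',(x[0],x[1],4.712)))
  File "h.py", line 66, in comp
    return l==min(g,key=lambda i: np.hypot(*(c[i]-np.array(near))))
              ~~~^^^^^^^^^^^^^^^^^^^^^^^^^^^^^^^^^^^^^^^^^^^^^^^^^^
ValueError: min() iterable argument is empty
```

View pics/sc29.png

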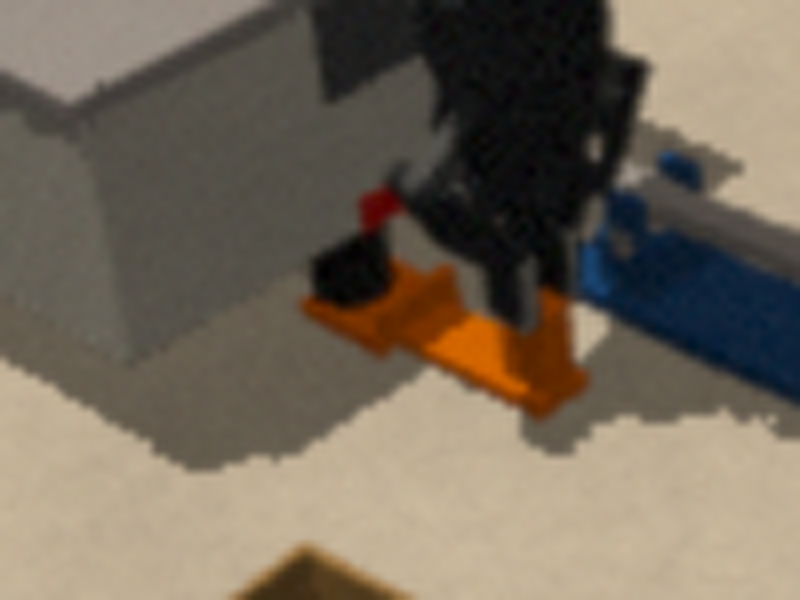

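Call:
send_rows --pt "1 0 -4 -1 0 0 0" --pt "1 0 -8 -1.5 0 0 0" --pt "1 0 -8 -1.5 0 0 0"

```text
t: 23.18
ee_pos: [0.5551, -0.0794, 0.0326]
tool_rot: [0.5, 0.5, -0.499, 0.502]
wrist_force: [-0.0, 0.2, -1.5]
width: 0.186
```

Call:
send_rows --pt "1 0 -2 0 0 0 0" --pt "1 0 -2 0 0 0 0"

```text
t: 23.35
ee_pos: [0.555, -0.0814, 0.0326]
tool_rot: [0.5, 0.5, -0.499, 0.502]
wrist_force: [-0.1, 0.0, -0.8]
width: 0.185
```

Call:
send_rows --pt "1 0 -1.5 0 0 0 0" --pt "1 0 -1.5 0 0 0 0"

```text
t: 23.52
ee_pos: [0.5551, -0.083, 0.0326]
tool_rot: [0.5, 0.499, -0.499, 0.502]
wrist_force: [0.4, -0.1, -2.3]
width: 0.184
```

```bash
sed -i "s/m=comp.*$/pass/" sh.py; python3 sh.py 30
```

```text
23.5167 [ 0.5551 -0.083   0.0326] [ 0.4 -0.1 -2.3] 0.184 seat est [ 0.5551 -0.179   0.0078]
```

View pics/sc30.png

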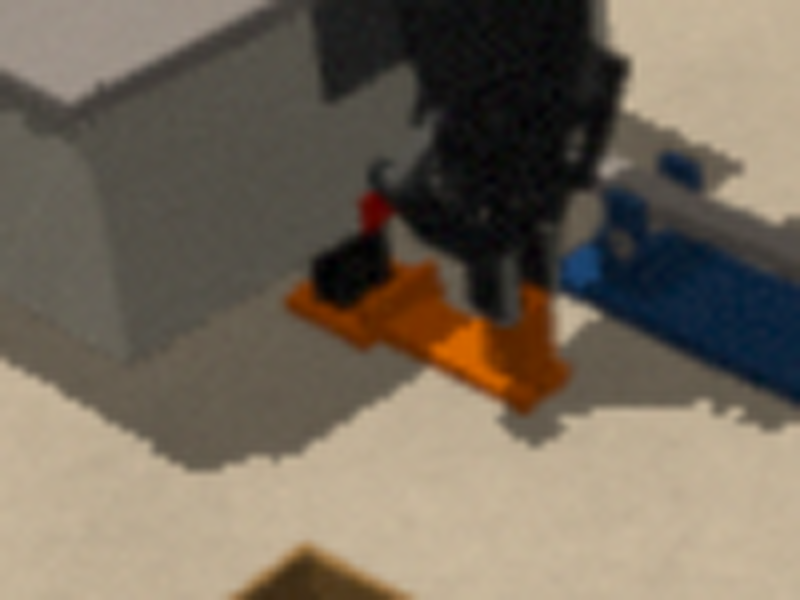

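View pics/si30.png

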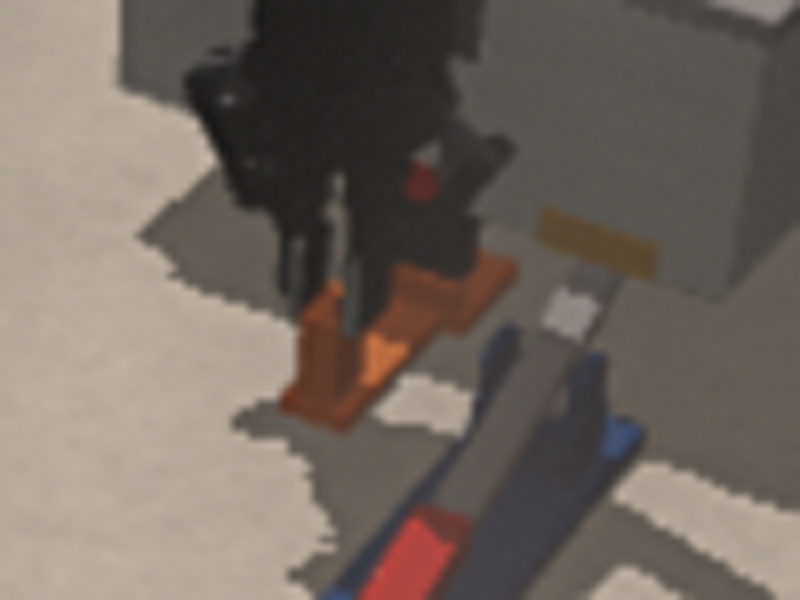

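Call:
send_rows --pt "1 0 -1.5 0 0 0 0" --pt "1 0 -1.5 0 0 0 0"

```text
t: 23.78
ee_pos: [0.5551, -0.0845, 0.0326]
tool_rot: [0.5, 0.499, -0.499, 0.502]
wrist_force: [-0.2, 1.0, -1.7]
width: 0.185
```

Call:
send_rows --pt "1 0 -1.5 0 0 0 0" --pt "1 0 -1.5 0 0 0 0"

```text
t: 23.95
ee_pos: [0.5551, -0.086, 0.0326]
tool_rot: [0.5, 0.499, -0.499, 0.502]
wrist_force: [0.1, -0.0, -1.2]
width: 0.188
```

```bash
python3 sh.py 31
```

```text
23.95 [ 0.5551 -0.086   0.0326] [ 0.1 -0.  -1.2] 0.188 seat est [ 0.5551 -0.182   0.0078]
```

View pics/sc31.png

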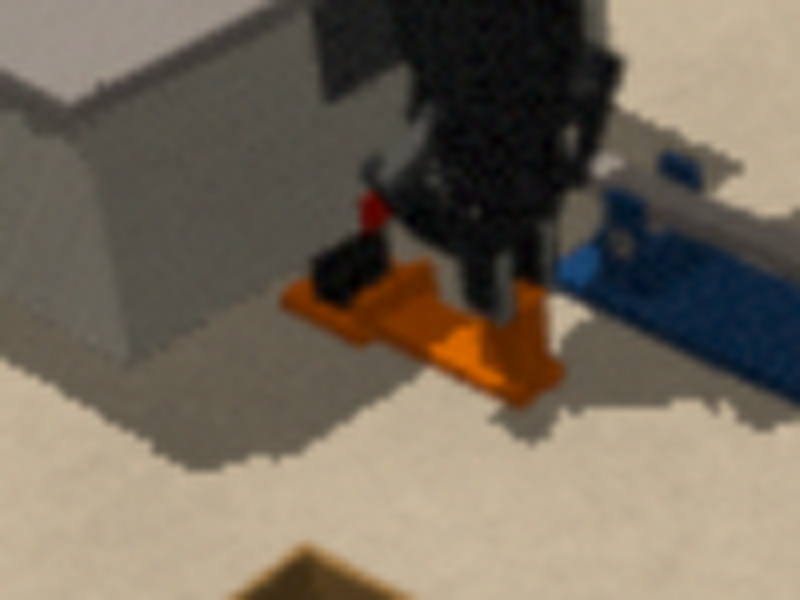

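Close to contact. I'll continue in small steps.

Call:
send_rows --pt "1 0 -1.5 0 0 0 0" --pt "1 0 -1.5 0 0 0 0"

```text
t: 24.22
ee_pos: [0.555, -0.0868, 0.0327]
tool_rot: [0.5, 0.5, -0.499, 0.501]
wrist_force: [0.3, 3.1, 0.4]
width: 0.187
```

Call:
send_rows --pt "1 0 -1.2 0 0 0 0" --pt "1 0 -1.2 0 0 0 0"

```text
t: 24.38
ee_pos: [0.5549, -0.0872, 0.0328]
tool_rot: [0.5, 0.5, -0.499, 0.501]
wrist_force: [0.1, 9.5, 2.7]
width: 0.187
```

```bash
python3 sh.py 32
```

```text
24.3833 [ 0.5549 -0.0872  0.0328] [0.1 9.5 2.7] 0.187 seat est [ 0.5549 -0.1832  0.008 ]
```

View pics/sc32.png

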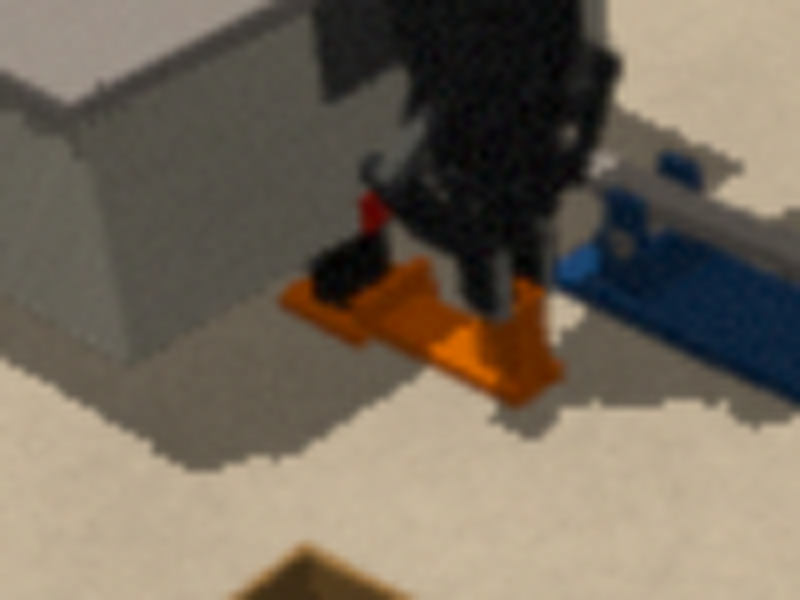

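Call:
send_rows --pt "1 0 1.5 0 0 0 0" --pt "1 0 1.5 0 0 0 0" --pt "0.7 0 1.5 0 0 0 0" --pt "0.4 0 1.5 0 0 0 0" --pt "0.4 0 1.5 0 0 0 0" --pt "0.4 0 1.5 0 0 0 0" --pt "0.4 0 1.5 20 0 0 0" --pt "0.4 0 5 45 0 0 0" --pt "0.4 0 35 75 0 0 0" --pt "0.4 0 75 85 0 0 0" --pt "0.4 0 110 85 0 0 0" --pt "0.4 0 110 85 0 0 0"

```text
t: 25.48
ee_pos: [0.5557, 0.026, 0.1191]
tool_rot: [0.5, 0.5, -0.497, 0.503]
wrist_force: [0.1, 0.2, -0.2]
width: 0.6
```

```bash
cat > lk.py <<'E'
from h import *
import sys
n=sys.argv[1]
s=state(); print(s['t'],s['ee_pos'].round(4),s['wrist_force'].round(1),round(s['width'],3))
w=wrist(); keep(w,'w'+n); save(w,'w'+n)
for c in ('scene','side'):
    d=snapshot(c); keep(d,c[:2]+n); p=proj(d,[.53,-.12,.02])[0].astype(int); crop(d,c[:2]+n,p[0]-50,p[1]-40,p[0]+50,p[1]+35,8)
E
python3 lk.py 33
```

```text
25.4833 [0.5557 0.026  0.1191] [ 0.1  0.2 -0.2] 0.6
```

View pics/sc33.png

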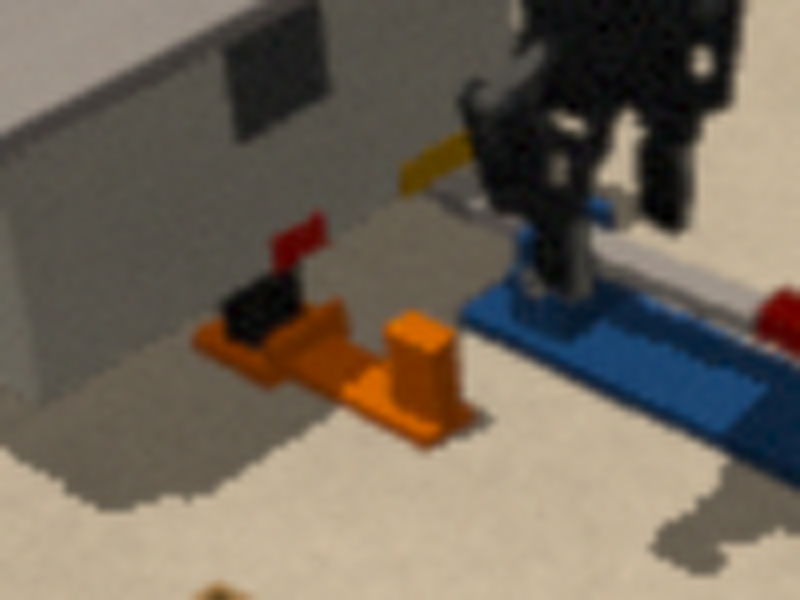

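View pics/si33.png

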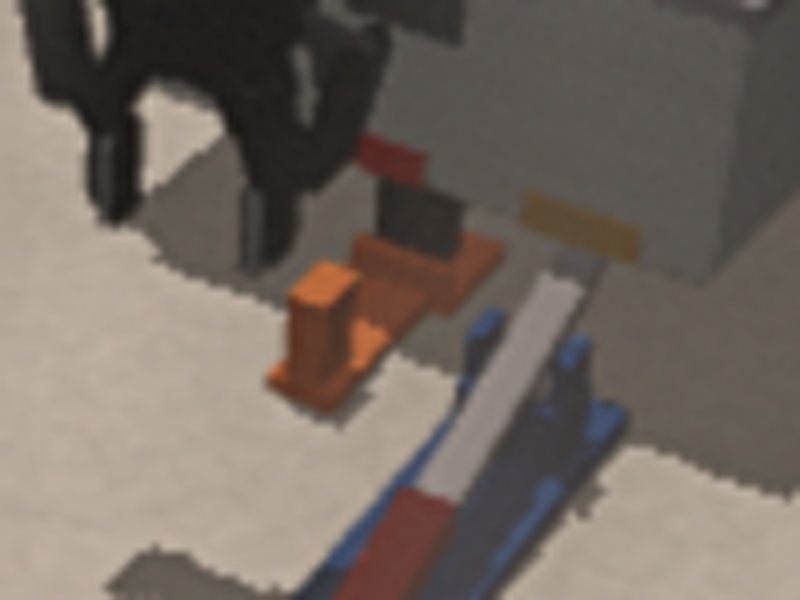

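View pics/w33.png

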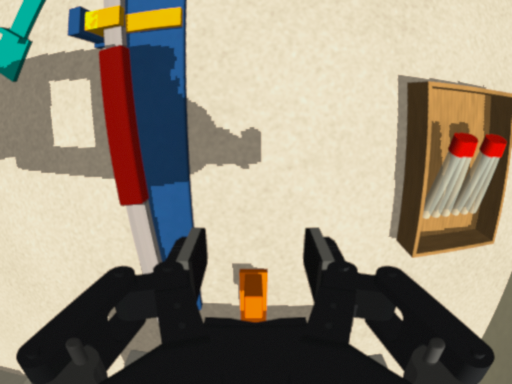

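```bash
python3 - <<'E'
from h import *
a=load('sc33');b=load('si33')
for d in(a,b):
    p=proj(d,[[.557,-.15,.065],[.562,-.15,.065],[.557,-.155,.065],[.557,-.15,.070]]); print((p[1:]-p[0]).round(2))
# red/yellow centroid by colour in sequence
def cen(d,lo,hi,near,smin=100,r=9):
    h=HSV(d); m=((h[...,0]>=lo)&(h[...,0]<=hi)&(h[...,1]>smin)); m[:int(near[1])-r]=0;m[int(near[1])+r:]=0;m[:,:int(near[0])-r]=0;m[:,int(near[0])+r:]=0
    ys,xs=np.where(m); return (xs.mean().round(2),ys.mean().round(2),len(xs)) if len(xs) else None
for n in ('sc','sc8','sc13','sc16','sc17','sc18','sc20','sc22','sc23','sc28','sc33'):
    d=load(n); h=HSV(d); m=((h[...,0]<=4)|(h[...,0]>=176))&(h[...,1]>140); m[:155]=0;m[178:]=0;m[:,:183]=0;m[:,203:]=0
    ys,xs=np.where(m); print(n,'red',xs.mean().round(2),ys.mean().round(2),len(xs),'yel',cen(d,18,30,(211,156),170,12))
E
```

```text
[[-1.06  0.65]
 [-1.04 -0.51]
 [-0.14 -1.23]]
[[-1.39 -0.46]
 [ 0.72 -0.72]
 [ 0.11 -1.32]]
sc red 193.04 168.08 24 yel (np.float64(210.69), np.float64(157.06), 35)
sc8 red 193.04 168.36 25 yel (np.float64(210.69), np.float64(157.06), 35)
sc13 red 193.35 167.87 23 yel (np.float64(210.51), np.float64(157.24), 37)
sc16 red 192.48 164.24 29 yel (np.float64(210.38), np.float64(153.31), 39)
sc17 red 192.5 163.96 28 yel (np.float64(210.38), np.float64(153.1), 39)
sc18 red 192.07 164.28 29 yel (np.float64(209.85), np.float64(153.74), 39)
sc20 red 191.29 165.1 31 yel (np.float64(209.59), np.float64(154.1), 39)
sc22 red 191.61 165.42 33 yel (np.float64(209.62), np.float64(154.59), 39)
sc23 red 191.43 165.54 28 yel (np.float64(209.62), np.float64(154.59), 39)
sc28 red 191.75 165.31 32 yel (np.float64(209.62), np.float64(154.59), 39)
sc33 red 190.91 166.0 32 yel (np.float64(209.25), np.float64(154.78), 36)
```

The drag estimate says the tail swing pulled the cabinet front about +5 mm in x, and the return swing may pull it back. I'll nudge the shim about 3 mm to -x, so that the foot lands near the seat either way.

Call:
send_rows --pt "0.4 -0.8 -35 -5 0 0 0" --pt "0.4 -0.8 -75 -12 0 0 0" --pt "0.4 -0.8 -105 -40 0 0 0" --pt "0.4 -0.8 -111 -66 0 0 0" --pt "0.4 -0.8 -111 -86 0 0 0" --pt "0.4 -0.8 -111 -86 0 0 0" --pt "0.8 -0.8 -111 -86 0 0 0" --pt "1 -0.8 -111 -86 0 0 0" --pt "1 -0.8 -111 -86 0 0 0" --pt "1 -0.8 -111 -86 0 0 0" --pt "1 -0.8 -111 -86 0 0 0" --force 40

```text
t: 26.55
ee_pos: [0.5552, -0.0895, 0.033]
tool_rot: [0.5, 0.499, -0.499, 0.503]
wrist_force: [-1.1, -1.2, 5.3]
width: 0.19
```

```bash
python3 sh.py 34
```

```text
26.55 [ 0.5552 -0.0895  0.033 ] [-1.1 -1.2  5.3] 0.19 seat est [ 0.5552 -0.1855  0.0082]
```

Call:
send_rows --pt "1 -1.5 0 0 0 0 0" --pt "1 -3 0 0 0 0 0" --pt "1 -3 0 0 0 0 0" --pt "0.7 -3 0 0 0 0 0" --pt "0.4 -3 0 0 0 0 0" --pt "0.4 -3 0 0 0 0 0" --pt "0.4 -3 0 0 0 0 0" --pt "0.4 -3 0 25 0 0 0" --pt "0.4 -3 5 50 0 0 0" --pt "0.4 -3 40 85 0 0 0" --pt "0.4 -3 80 100 0 0 0" --pt "0.2 -3 115 110 0 0 0"

```text
t: 27.65
ee_pos: [0.5518, 0.0231, 0.1427]
tool_rot: [0.501, 0.498, -0.499, 0.502]
wrist_force: [1.2, -0.1, 0.1]
width: 0.729
```

```bash
python3 lk.py 35; python3 - <<'E'
from h import *
p,q=pickle.load(open('relpose.pkl','rb')); print(p,todelta(p+[.0028,0,.0],R.from_quat(q).as_matrix()))
E
```

```text
27.65 [0.5518 0.0231 0.1427] [ 1.2 -0.1  0.1] 0.729
[0.44492736 0.08166404 0.04212231] [-103.9   56.6  -99.7   -4.     0.2    7.8]
```

View pics/sc35.png

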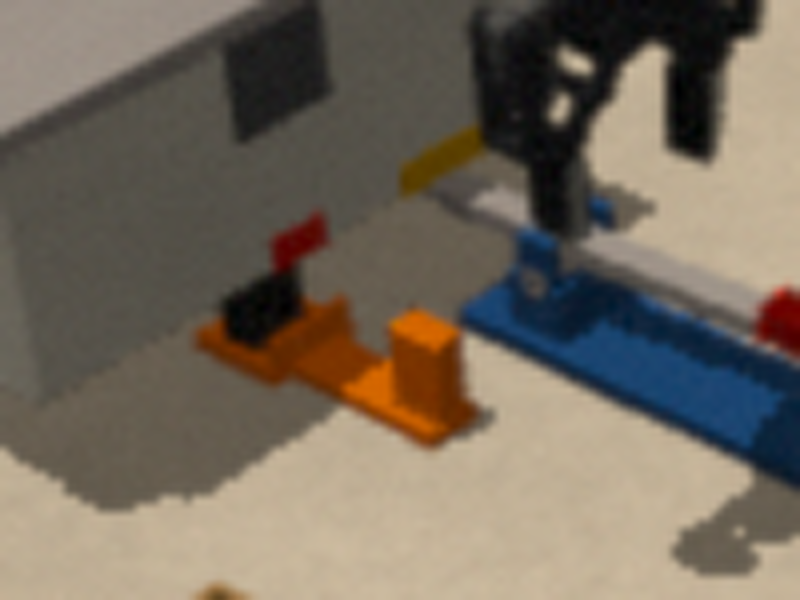

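View pics/si35.png

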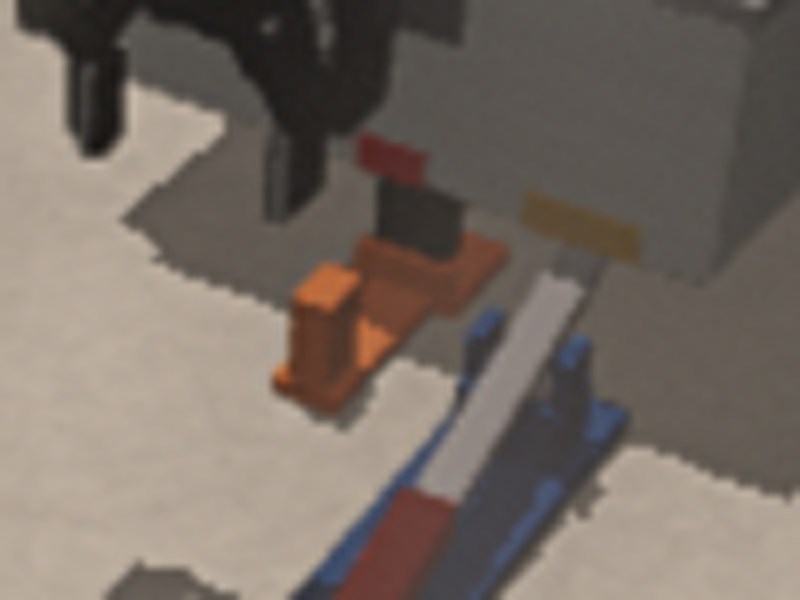

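View pics/w35.png

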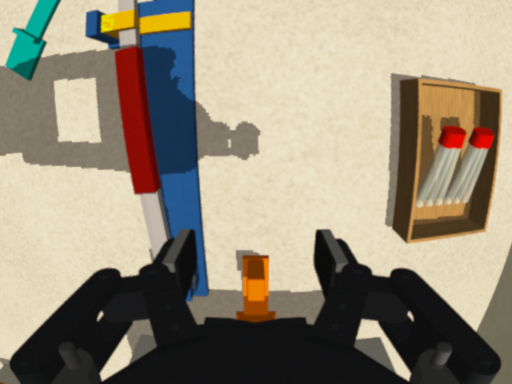

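Call:
send_rows --pt "0.2 -25 14 0 -1 0 2" --pt "0.2 -55 30 0 -2 0 4" --pt "0.2 -85 46 -5 -3 0.1 6" --pt "0.2 -104 57 -30 -4 0.2 7.8" --pt "0.2 -104 57 -60 -4 0.2 7.8" --pt "0.2 -104 57 -85 -4 0.2 7.8" --pt "0.2 -104 57 -99 -4 0.2 7.8" --pt "0.2 -104 57 -99 -4 0.2 7.8"

```text
t: 28.47
ee_pos: [0.4445, 0.0784, 0.0387]
tool_rot: [0.444, 0.517, -0.484, 0.549]
wrist_force: [-0.3, 0.5, 0.3]
width: 0.802
```

```bash
python3 lk.py 36
```

```text
28.4667 [0.4445 0.0784 0.0387] [-0.3  0.5  0.3] 0.802
```

View pics/w36.png

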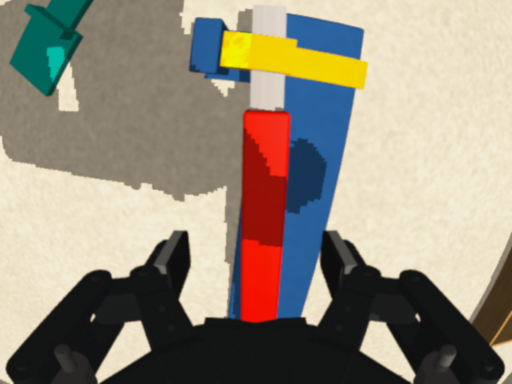

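Call:
send_rows --pt "0.2 1 0 0 0 0 0" --pt "0.4 1 0 0 0 0 0" --pt "0.6 1 0 0 0 0 0" --pt "0.8 1 0 0 0 0 0" --pt "1 1 0 0 0 0 0" --pt "1 1 0 0 0 0 0" --pt "1 1 0 0 0 0 0" --pt "1 1 0 0 0 0 0" --force 100

```text
t: 29.28
ee_pos: [0.4484, 0.0797, 0.0423]
tool_rot: [0.446, 0.515, -0.482, 0.551]
wrist_force: [-2.4, 0.6, 8.0]
width: 0.188
```

```bash
python3 lk.py 37; python3 - <<'E'
from h import *
crop(load('si37'),'k37b',255,190,305,240,10)
E
```

```text
29.2833 [0.4484 0.0797 0.0423] [-2.4  0.6  8. ] 0.188
```

View pics/w37.png

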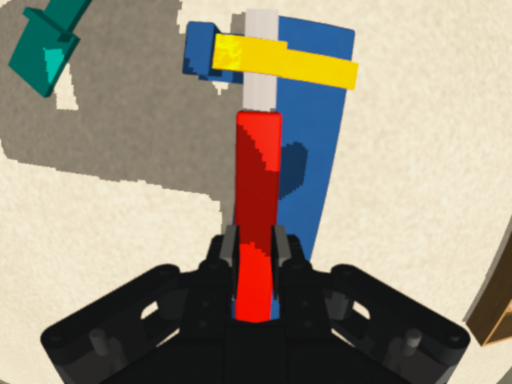

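View pics/k37b.png

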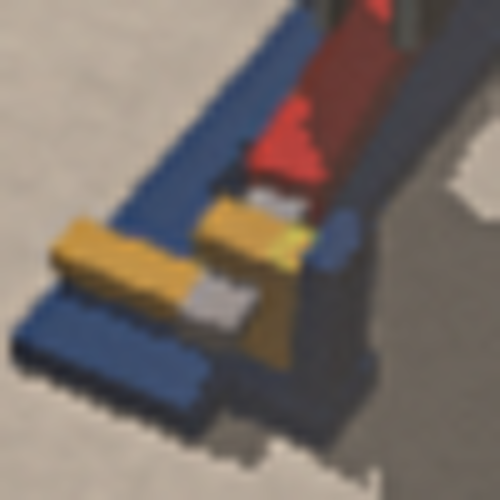

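Call:
send_rows --pt "1 0 0 -1.5 -0.5 0 0" --pt "1 0 0 -3 -1 0 0" --pt "1 0 0 -3 -1 0 0" --pt "1 3 0.2 -3 -1 0 -1" --pt "1 6 0.4 -3 -1 0 -2" --pt "1 9 0.6 -3 -1 0 -3" --pt "1 12 0.8 -3 -1 0 -4" --pt "1 15 0.9 -3 -1 0 -5" --pt "1 15 0.9 -3 -1 0 -5" --pt "1 15 0.9 -3 -1 0 -5"

```text
t: 30.27
ee_pos: [0.4627, 0.0805, 0.0391]
tool_rot: [0.463, 0.491, -0.51, 0.533]
wrist_force: [-2.7, -0.3, 7.2]
width: 0.187
```

```bash
python3 lk.py 38; python3 - <<'E'
from h import *
crop(load('si38'),'k38b',255,190,305,240,10);crop(load('sc38'),'k38a',255,175,310,215,12)
E
```

```text
30.2667 [0.4627 0.0805 0.0391] [-2.7 -0.3  7.2] 0.187
```

View pics/w38.png

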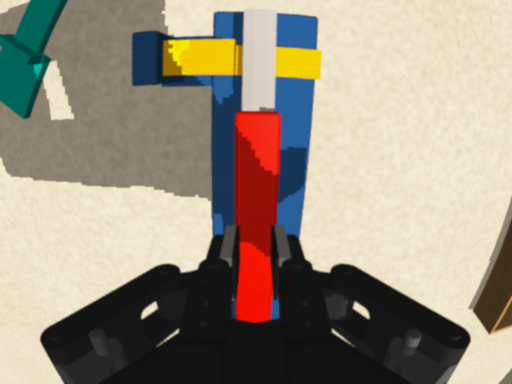

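View pics/k38b.png

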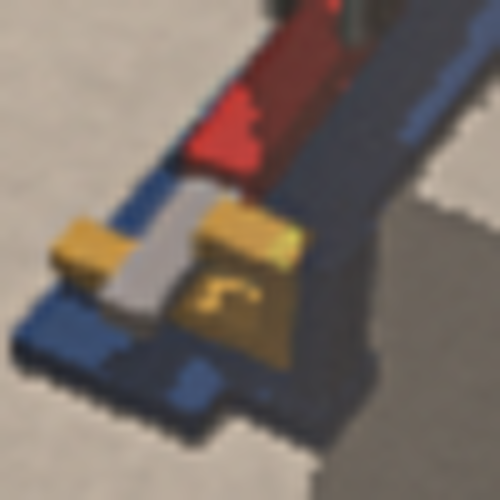

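View pics/sc38.png

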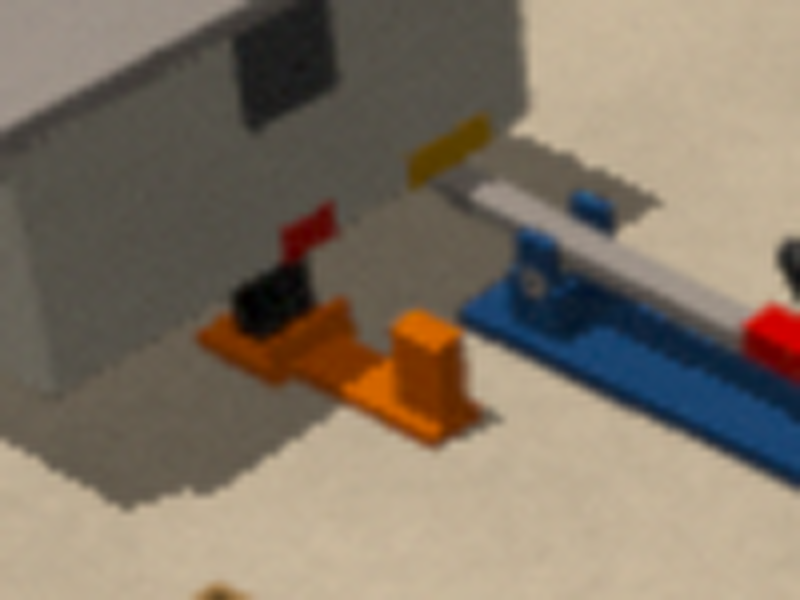

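```bash
python3 - <<'E'
from h import *
a=load('sc38');b=load('si38')
# shim fit excluding occlusion: use tab+neck corners. model shim fit by mask, exclude foot occlusion small
m=comp(orange(HSV(a)),proj(a,[.552,-.13,.01])[0]); 
T=None
for d,nm in ((a,'a'),(b,'b')):
    m=comp(orange(HSV(d)),proj(d,[.552,-.13,.01])[0])
    # foot dark pixels fill
    g=d['image'].max(2); p=proj(d,[.552,-.183,.02])[0].astype(int)
    dark=np.zeros_like(m); r=8; dark[p[1]-r:p[1]+r,p[0]-r:p[0]+r]=g[p[1]-r:p[1]+r,p[0]-r:p[0]+r]<45
    q0=(.552,-.183,4.712)
    # ignore region above: weight mask
    def f(q):
        rr=render(d,'shim',q[0]/1e3,q[1]/1e3,q[2]/1e2); t=cv2.GaussianBlur(m.astype(np.float32),(0,0),1.5); w=1-cv2.GaussianBlur(cv2.dilate(dark.astype(np.uint8),np.ones((3,3))).astype(np.float32),(0,0),1.0); return (((rr-t)**2)*w).sum()
    x=np.array([552,-183,471.2])
    for k in range(3): x=minimize(f,x,method='Nelder-Mead',options=dict(initial_simplex=x+np.array([[0,0,0],[6,0,0],[0,6,0],[0,0,6]])/(k+1))).x
    print(nm,m.sum(),dark.sum(),x.round(1))
    c=np.zeros(0)
    im=d['image']; x0,y0=p-[22,20]; big=cv2.resize(im[y0:y0+40,x0:x0+44],None,fx=16,fy=16,interpolation=cv2.INTER_CUBIC)
    th=np.linspace(0,2*np.pi,60)
    yaw=x[2]/100;
    for z,col in ((.014,(0,255,0)),):
      for dx,cc in ((0,(0,255,0)),(-.005,(255,0,255))):
        P=np.c_[x[0]/1e3+dx+.018*np.cos(th),x[1]/1e3+.018*np.sin(th),np.full(60,z)]
        pr=((proj(d,P)-[x0,y0]+.5)*16).astype(int); cv2.polylines(big,[pr.reshape(-1,1,2)],True,cc,1)
    cv2.imwrite(f'pics/ft38{nm}.png',big)
E
```

```text
a 333 62 [ 552.6 -179.2  468.8]
b 348 0 [ 2570.8 -1073.7   629.7]
```

View pics/ft38a.png

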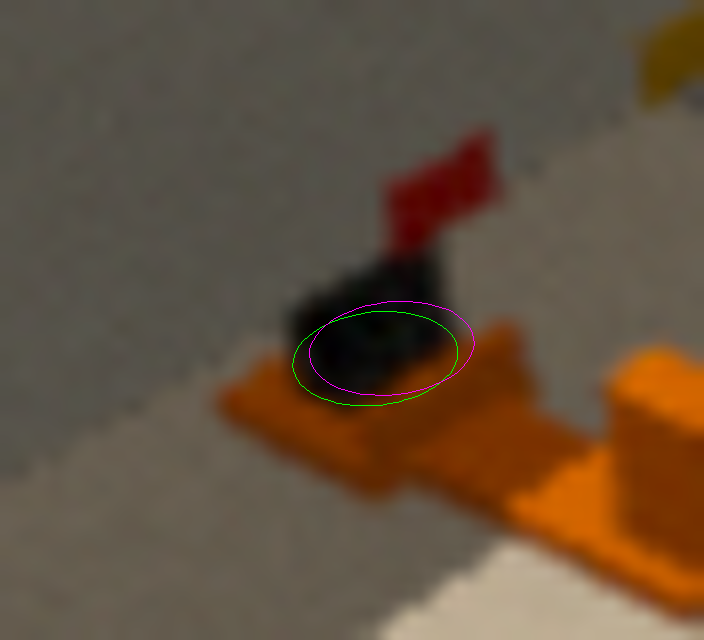

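Picture viewing is used up (limit of 90), so I go on with forces and numeric measurements. The foot is within about 2 mm of the seat. Now I'll raise the handle to let the cabinet down.

Call:
send_rows --pt "1 1.5 0 0 0 0 -0.5" --pt "1 1.5 0 2 0.7 0 -0.5" --pt "1 1.5 0 4 1.4 0 -0.5" --pt "1 1.5 0 6 2 0 -0.5" --pt "1 1.5 0 6 2 0 -0.5"

```text
t: 30.83
ee_pos: [0.4651, 0.0807, 0.0455]
tool_rot: [0.475, 0.498, -0.503, 0.522]
wrist_force: [-0.8, 1.9, 4.9]
width: 0.19
```

Call:
send_rows --pt "1 0 0 2 0.7 0 0" --pt "1 0 -0.1 4 1.4 0 0" --pt "1 0 -0.2 6 2 0 0" --pt "1 0 -0.3 6 2 0 0"

```text
t: 31.17
ee_pos: [0.4655, 0.0806, 0.0515]
tool_rot: [0.485, 0.507, -0.494, 0.514]
wrist_force: [-0.0, 5.4, 4.4]
width: 0.187
```

```bash
cat > num.py <<'E'
from h import *
import sys
s=state(); print(s['t'],s['ee_pos'].round(4),s['wrist_force'].round(1),s['wrist_torque'].round(2),round(s['width'],3))
a=snapshot('scene');keep(a,'sc'+sys.argv[1]);b=snapshot('side');keep(b,'sd'+sys.argv[1])
h=HSV(a); m=((h[...,0]<=4)|(h[...,0]>=176))&(h[...,1]>140); m[:155]=0;m[178:]=0;m[:,:183]=0;m[:,203:]=0
ys,xs=np.where(m); print('red',xs.mean().round(2),ys.mean().round(2),len(xs))
m=(h[...,0]>=18)&(h[...,0]<=30)&(h[...,1]>170); m[:144]=0;m[168:]=0;m[:,:199]=0;m[:,223:]=0
ys,xs=np.where(m); print('yel',xs.mean().round(2),ys.mean().round(2),len(xs))
E
python3 num.py 39
```

```text
31.1667 [0.4655 0.0806 0.0515] [-0.   5.4  4.4] [ 0.95  0.08 -0.13] 0.187
red 193.61 165.46 28
yel 210.97 154.85 34
```

Call:
send_rows --pt "1 0 -0.2 3 1 0 0" --pt "1 0 -0.5 6 2 0 0" --pt "1 0 -0.8 9 3 0 0" --pt "1 0 -0.8 9 3 0 0"

```text
t: 31.6
ee_pos: [0.464, 0.079, 0.0594]
tool_rot: [0.496, 0.52, -0.482, 0.501]
wrist_force: [-0.6, 0.1, -4.7]
width: 0.186
```

```bash
python3 num.py 40
```

```text
31.6 [0.464  0.079  0.0594] [-0.6  0.1 -4.7] [-0.01 -0.02  0.01] 0.186
red 193.26 166.45 31
yel 211.26 154.83 35
```

Call:
send_rows --pt "1 0 -0.4 3 1 0 0" --pt "1 0 -0.8 6 2 0 0" --pt "1 0 -1.4 9 3 0 0" --pt "1 0 -2 12 4 0 0" --pt "1 0 -2 12 4 0 0"

```text
t: 32.12
ee_pos: [0.4644, 0.0771, 0.0715]
tool_rot: [0.514, 0.536, -0.463, 0.484]
wrist_force: [-0.1, 0.0, -3.9]
width: 0.186
```

```bash
python3 num.py 41
```

```text
32.1167 [0.4644 0.0771 0.0715] [-0.1  0.  -3.9] [-0.1  -0.04 -0.03] 0.186
red 193.41 166.1 29
yel 211.14 154.94 36
```

```bash
python3 - <<'E'
from h import *
pb,Rb=bar_now(); print(pb,R.from_matrix(Rb).as_euler('ZYX',True)); s=state(); print(R.from_quat(s['tool_rot']).as_matrix().round(3))
a,b=load('sc41'),load('sd41')
r=[o for o in outline_of(snapshot('scene'),'bar')]; print([(o['p'],o['extent']) for o in r])
a=snapshot('scene'); m=outline_of(a,'bar')[0]['region']; b=snapshot('side'); mb=outline_of(b,'bar')[0]['region']
ys,xs=np.where(m); i=xs.argmin(); print('left tip',xs[i],ys[i]); 
# fit pose offset by mask: params along, z, pitch
def rend(d,p,Q):
    mm=np.zeros((384,512),np.uint8)
    for bx in MOD['bar']:
        cv2.fillConvexPoly(mm,np.round(cv2.convexHull(proj(d,bx@Q.T+p).astype(np.float32))*16).astype(np.int32),255,cv2.LINE_AA,4)
    return cv2.GaussianBlur(mm,(0,0),1.5)/255.
T=[cv2.GaussianBlur(x.astype(np.float32),(0,0),1.5) for x in (m,mb)]
def f(q):
    Q=Rb@R.from_rotvec([0,np.radians(q[3]),np.radians(q[4])]).as_matrix(); p=pb+Rb@(q[:3]/1e3)
    return ((rend(a,p,Q)-T[0])**2).sum()/T[0].sum()+((rend(b,p,Q)-T[1])**2).sum()/T[1].sum()
x=np.zeros(5)
for k in range(3): x=minimize(f,x,method='Nelder-Mead',options=dict(initial_simplex=x+np.vstack([np.zeros(5),np.eye(5)*3])/(k+1),maxiter=400)).x
print(x.round(2),f(x),f(np.zeros(5)))
E
```

```text
[0.46288239 0.08057516 0.06523103] [-8.78493750e+01  7.81459769e+00 -3.71676023e-02]
[[-0.004  0.999  0.042]
 [ 0.102  0.043 -0.994]
 [-0.995  0.    -0.102]]
[(0.56, [210.2, 155.1, 296.7, 188.6])]
left tip 209 159
[ 2.02  0.07 -0.55 -0.09 -1.25] 0.6068672754133908 0.642379586478822
```

Call:
send_rows --pt "1 0 0 1.5 0 0 0" --pt "1 -0.5 10 3 0 0 0" --pt "1 -1 20 4.5 0 0 0" --pt "1 -1.5 35 6.5 0 0 0" --pt "1 -2 50 8.5 0 0 0" --pt "1 -2.5 65 10.5 0 0 0" --pt "1 -3 80 13 0 0 0" --pt "1 -3 100 25 0 0 0" --pt "1 -3 120 45 0 0 0" --pt "1 -3 140 65 -1 0 0" --pt "1 -3 160 70 -4 0 0" --pt "1 -3 160 70 -7.8 0 0"

```text
t: 33.52
ee_pos: [0.4632, 0.2412, 0.1443]
tool_rot: [0.482, 0.502, -0.497, 0.519]
wrist_force: [0.4, 0.2, -4.1]
width: 0.188
```

```bash
python3 num.py 42; python3 - <<'E'
from h import *
pb,Rb=bar_now(); print(pb,R.from_matrix(Rb).as_euler('ZYX',True))
s=state();Rt=R.from_euler('Z',[4.667]).as_matrix(); 
t,Q=pickle.load(open('grasp.pkl','rb')); p=np.array([.618,.245,0])
Rt=R.from_euler('z',4.667).as_matrix(); print(delta(p,Rt,s['ee_pos'],R.from_quat(s['tool_rot']).as_matrix()).round(1))
E
```

```text
33.5167 [0.4632 0.2412 0.1443] [ 0.4  0.2 -4.1] [ 0.2   0.04 -0.04] 0.188
red 193.26 166.39 31
yel 211.26 154.83 35
[0.46032826 0.24301247 0.13601867] [-8.76291737e+01  7.78226237e-02 -1.58606310e-01]
[ 1.574e+02  1.900e+00 -1.360e+02 -1.000e-01 -2.000e-01 -5.000e+00]
```

Call:
send_rows --pt "1 30 0 0 0 0 -1" --pt "1 65 1 0 0 0 -2.5" --pt "1 100 1 0 0 0 -4" --pt "1 135 2 -10 0 -0.1 -5" --pt "1 157 2 -40 0 -0.2 -5" --pt "1 157 2 -80 0 -0.2 -5" --pt "1 157 2 -110 0 -0.2 -5" --pt "1 157 2 -126 0 -0.2 -5" --pt "1 157 2 -131 0 -0.2 -5" --pt "1 157 2 -131 0 -0.2 -5"

```text
t: 34.45
ee_pos: [0.6174, 0.239, 0.0094]
tool_rot: [-0.501, -0.482, 0.521, -0.496]
wrist_force: [-0.6, -0.5, -3.6]
width: 0.183
```

```bash
python3 num.py 43; python3 - <<'E'
from h import *
pb,Rb=bar_now(); print(pb,R.from_matrix(Rb).as_euler('ZYX',True))
E
```

```text
34.45 [0.6174 0.239  0.0094] [-0.6 -0.5 -3.6] [ 0.09  0.04 -0.01] 0.183
red 193.29 165.82 28
yel 211.26 154.83 35
[0.61850951 0.24258986 0.00584817] [-9.28457656e+01  1.55754516e-01  3.83679443e-02]
```

Call:
send_rows --pt "1 0 0 -2 0 0 0" --pt "1 0 0 -2 0 0 0" --pt "1 0 0 -4 0 0 0" --pt "1 0 0 -4 0 0 0"

```text
t: 34.88
ee_pos: [0.6191, 0.2397, 0.0075]
tool_rot: [-0.503, -0.481, 0.519, -0.496]
wrist_force: [0.0, -0.0, -4.4]
width: 0.187
```

Call:
send_rows --pt "1 0 0 -2 0 0 0" --pt "1 0 0 -2 0 0 0" --pt "1 0 0 -2 0 0 0"

```text
t: 35.13
ee_pos: [0.6192, 0.2397, 0.0056]
tool_rot: [-0.503, -0.481, 0.519, -0.496]
wrist_force: [-0.9, -0.6, 4.4]
width: 0.183
```

```bash
python3 num.py 44
```

```text
35.1333 [0.6192 0.2397 0.0056] [-0.9 -0.6  4.4] [ 0.02  0.23 -0.02] 0.183
red 193.19 166.52 31
yel 211.0 155.0 35
```

Bench contact (fz +4). I'll open slowly and retreat upward.

Call:
send_rows --pt "0.8 0 0 0 0 0 0" --pt "0.6 0 0 0 0 0 0" --pt "0.3 0 0 0 0 0 0" --pt "0.1 0 0 0 0 0 0" --pt "0.1 0 0 0 0 0 0" --pt "0.1 0 0 20 0 0 0" --pt "0.1 0 0 55 0 0 0" --pt "0.1 0 0 95 0 0 0" --pt "0.1 0 0 135 0 0 0" --pt "0.1 0 0 175 0 0 0" --pt "0.1 -30 0 215 0 0 0" --pt "0.1 -30 0 215 0 0 0"

```text
t: 36.23
ee_pos: [0.5895, 0.2405, 0.2261]
tool_rot: [-0.505, -0.48, 0.517, -0.497]
wrist_force: [0.5, 0.7, 0.1]
width: 0.9
```

```bash
python3 num.py 45; cat > fin.py <<'E'
from h import *
a=snapshot('scene'); b=snapshot('side'); keep(a,'scF');keep(b,'sdF')
for d,n in ((a,'sc'),(b,'sd')):
    o=outline_of(d,'bar'); 
    if o: print('bar',n,o[0]['p'],o[0]['extent'],fit([(d,o[0]['region'])],'bar',(.618,.2425,4.665)))
    # shim + dark foot joint fit
    h=HSV(d); m=comp(orange(h),proj(d,[.552,-.13,.01])[0]); p=proj(d,[.552,-.182,.02])[0].astype(int)
    g=d['image'].max(2).astype(int); y0,y1,x0,x1=p[1]-12,p[1]+12,p[0]-14,p[0]+14
    sub=g[y0:y1,x0:x1]; thr=50 if n=='sc' else 62
    ys,xs=np.where(sub<thr); print(n,'orange',m.sum(),'dark',len(xs),(xs.min()+x0,xs.max()+x0,ys.min()+y0,ys.max()+y0) if len(xs) else '')
    # predicted silhouette of foot cylinder if at seat for several offsets
    foot=np.zeros((384,512),bool); foot[y0:y1,x0:x1]=sub<thr
    keepm=foot; t=np.linspace(0,2*np.pi,40)
    def frend(x,y):
        P=np.vstack([np.c_[x+.018*np.cos(t),y+.018*np.sin(t),np.full(40,z)] for z in (.008,.045)]); mm=np.zeros((384,512),np.uint8)
        cv2.fillConvexPoly(mm,np.round(cv2.convexHull(proj(d,P).astype(np.float32))*16).astype(np.int32),255,cv2.LINE_AA,4); return mm
    o2=[c for c in (m,)][0]
    # shim fit ignoring pixels near foot
    w=1-cv2.GaussianBlur(cv2.dilate(foot.astype(np.uint8),np.ones((3,3))).astype(np.float32),(0,0),1.)
    T=cv2.GaussianBlur(m.astype(np.float32),(0,0),1.5)
    f=lambda q:(((render(d,'shim',q[0]/1e3,q[1]/1e3,q[2]/1e2)-T)**2)*w).sum()+((q[2]-471.2)/4)**2
    x=np.array([552,-183,471.2])
    for k in range(3): x=minimize(f,x,method='Nelder-Mead',options=dict(initial_simplex=x+np.array([[0,0,0],[5,0,0],[0,5,0],[0,0,5]])/(k+1))).x
    print(n,'shim',x.round(1),f(x))
    for dx,dy in ((0,0),(-5,0),(5,0),(0,-5),(0,5)):
        mm=frend(x[0]/1e3+dx/1e3,x[1]/1e3+dy/1e3)>127; ys,xs=np.where(mm); print('  pred foot',dx,dy,xs.min(),xs.max(),ys.max())
    if len(np.where(foot)[0]):
        for r in range(y0+4,y1): 
            c=np.where(foot[r])[0]; 
            if len(c): print('  row',r,c.min(),c.max(),end=';')
        print()
E
python3 fin.py
```

```text
36.2333 [0.5895 0.2405 0.2261] [0.5 0.7 0.1] [ 0.01 -0.03 -0.01] 0.9
red 193.82 165.43 28
yel 211.14 154.94 36
bar sc 0.95 [213.4, 199.8, 313.1, 266.6] (array([0.61972984, 0.24611114, 4.64922538]), np.float64(0.359052372731007))
sc orange 333 dark 50 (np.int64(184), np.int64(193), np.int64(169), np.int64(177))
sc shim [ 552.9 -178.6  469.1] 11.498129220857267
  pred foot 0 0 183 195 179
  pred foot -5 0 184 196 178
  pred foot 5 0 182 194 179
  pred foot 0 -5 182 194 178
  pred foot 0 5 184 196 179
  row 169 192 193;  row 170 189 193;  row 171 188 193;  row 172 186 193;  row 173 184 193;  row 174 185 191;  row 175 185 190;  row 176 185 188;  row 177 186 187;
bar sd 0.77 [177.8, 170.7, 265.4, 241.6] (array([0.61877886, 0.24270095, 4.64984457]), np.float64(0.06739251188624118))
sd orange 1134 dark 52 (np.int64(296), np.int64(305), np.int64(142), np.int64(149))
sd shim [ 569.1 -235.   491.6] 1243.2339308566357
  pred foot 0 0 298 309 143
  pred foot -5 0 299 311 143
  pred foot 5 0 296 308 142
  pred foot 0 -5 298 310 142
  pred foot 0 5 297 309 144
  row 142 296 298;  row 143 296 302;  row 144 296 304;  row 145 296 305;  row 146 296 305;  row 147 297 304;  row 148 301 304;  row 149 304 304;
```

```bash
python3 - <<'E'
from h import *
t=np.linspace(0,2*np.pi,40)
d=load('sdF'); h=HSV(d); p=proj(d,[[.552,-.087,.03],[.552,-.15,.008]]).astype(int); print([h[y,x] for x,y in p])
o=[x for x in outline_of(snapshot('side'),'shim')]; print([(x['p'],np.round(x['extent'])) for x in o])
m0=(h[...,0]>=4)&(h[...,0]<=16)&(h[...,1]>150)&(h[...,2]>50); q=proj(d,[.552,-.13,.01])[0].astype(int)
box_=np.zeros_like(m0); box_[q[1]-25:q[1]+22,q[0]-25:q[0]+25]=1; m=m0&box_
n,l,st,c=cv2.connectedComponentsWithStats(m.astype(np.uint8)); print(st[1:][st[1:,4]>20],c[1:][st[1:,4]>20])
k=[i for i in range(1,n) if st[i,4]>60]; m=np.isin(l,k)
g=d['image'].max(2).astype(int); foot=np.zeros_like(m); foot[136:151,290:312]=g[136:151,290:312]<62
w=1-cv2.GaussianBlur(cv2.dilate(foot.astype(np.uint8),np.ones((5,5))).astype(np.float32),(0,0),1.)
T=cv2.GaussianBlur(m.astype(np.float32),(0,0),1.5)
f=lambda q:(((render(d,'shim',q[0]/1e3,q[1]/1e3,q[2]/1e2)-T)**2)*w).sum()+((q[2]-471.2)/4)**2
x=np.array([552,-183,471.2])
for kk in range(3): x=minimize(f,x,method='Nelder-Mead',options=dict(initial_simplex=x+np.array([[0,0,0],[5,0,0],[0,5,0],[0,0,5]])/(kk+1))).x
print('shim side',x.round(1),f(x),m.sum())
for dx,dy in ((0,0),(-5,0),(5,0),(0,-5),(0,5)):
    P=np.vstack([np.c_[x[0]/1e3+dx/1e3+.018*np.cos(t),x[1]/1e3+dy/1e3+.018*np.sin(t),np.full(40,z)] for z in (.008,.045)]); pr=proj(d,P); print(dx,dy,pr.min(0).round(1),pr.max(0).round(1))
for r in range(136,152): print(r,g[r,290:312])
E
```

```text
[array([  9, 129,  97]), array([  9, 136, 118])]
[(0.77, array([282., 148., 309., 170.])), (0.75, array([293., 244., 344., 269.])), (0.17, array([178., 169., 265., 241.]))]
[[284 151   8   5  29]] [[287.44827586 152.75862069]]
shim side [ 566.3 -228.2  491.3] 188.9398876995301 0
0 0 [297.5 128.8] [309.1 143.9]
-5 0 [298.8 129.3] [310.4 144.4]
5 0 [296.2 128.4] [307.7 143.5]
0 -5 [298.2 128.2] [309.7 143.2]
0 5 [296.8 129.5] [308.4 144.6]
136 [90 91 92 91 91 94 94 93 92 92 92 93 92 93 93 94 93 93 93 93 94 94]
137 [90 90 89 89 88 89 92 92 95 92 93 94 91 93 93 94 94 93 93 93 94 94]
138 [91 92 91 86 87 89 88 89 89 93 93 95 93 93 92 94 94 95 96 93 94 94]
139 [105 103  95  87  87  89  88  89  89  89  89  89  89  93  94  93  94  94
  94  95  95  94]
140 [106 105 105  99  94  89  85  88  91  90  90  88  94  95  94  93  93  94
  96  94  93  96]
141 [104 106 103 105 105  96  65  76  88  88  90  89  93  96  95  95  94  94
  95  94  94  94]
142 [103 104 107 104 105  97  53  54  59  65  80  85  81  91  92  94  96  95
  94  95  95  95]
143 [105 106 106 107 102  84  53  52  54  56  57  57  59  64  66  81  93  94
  96  96  96  94]
144 [105 104 106 104 102  84  54  54  56  56  58  59  59  59  59  62  74  90
  96  94  93  95]
145 [105 104 104 105 104  86  53  54  55  57  57  59  59  60  60  61  76 108
 106  97  90  95]
146 [103 104 107 109 110  87  55  53  57  57  58  59  58  59  61  61  79 110
 108 105 104 103]
147 [102 104 112 115 110  82  67  61  54  56  55  59  59  59  61  64  89 119
 114 108 107 106]
148 [100 100  99 104 107 112 114  95  74  71  64  58  58  58  59  64  93 119
 117 112 103 104]
149 [ 98  98  96  99  99 102 105 107 113 113  96  76  72  67  60  68 103 118
 113 100  95 105]
150 [122 114  97  98  99  97 100 100 104 105 108 113 115  95  65  72 104 114
  99  91  99 105]
151 [189 158 104 103 103 100  99  99 100 101 101 103 106  99  81  93 114 106
  93  99 106 108]
```

```bash
python3 - <<'E'
from h import *
t=np.linspace(0,2*np.pi,40)
d=load('sdF'); h=HSV(d)
m0=(h[...,0]>=4)&(h[...,0]<=16)&(h[...,1]>105)&(h[...,2]>50); q=proj(d,[.552,-.13,.01])[0].astype(int)
b_=np.zeros_like(m0); b_[q[1]-30:q[1]+25,q[0]-25:q[0]+25]=1; m=m0&b_
n,l,st,c=cv2.connectedComponentsWithStats(m.astype(np.uint8)); i=1+st[1:,4].argmax(); m=l==i; print(st[i])
g=d['image'].max(2).astype(int); foot=np.zeros_like(m); foot[130:151,290:312]=g[130:151,290:312]<70
w=1-cv2.GaussianBlur(cv2.dilate(foot.astype(np.uint8),np.ones((3,3))).astype(np.float32),(0,0),1.)
T=cv2.GaussianBlur(m.astype(np.float32),(0,0),1.5)
f=lambda q:(((render(d,'shim',q[0]/1e3,q[1]/1e3,q[2]/1e2)-T)**2)*w).sum()+((q[2]-471.2)/4)**2
x=np.array([552,-183,471.2])
for kk in range(3): x=minimize(f,x,method='Nelder-Mead',options=dict(initial_simplex=x+np.array([[0,0,0],[5,0,0],[0,5,0],[0,0,5]])/(kk+1))).x
print('shim side',x.round(1),f(x),m.sum())
a=load('scF')
def ext(d,X,Y):
    P=np.vstack([np.c_[X+.018*np.cos(t),Y+.018*np.sin(t),np.full(40,z)] for z in (.008,.03)]); pr=proj(d,P); return pr.min(0)[0],pr.max(0)[0],pr.max(0)[1]
print('side pred at seat',ext(d,x[0]/1e3,x[1]/1e3),'obs 295.3..306.4')
ga=a['image'].max(2).astype(int)
for r in range(170,180): print(r,ga[r,178:200])
print('scene pred at seat',ext(a,.5529,-.1786), 'seat from side fit', ext(a,x[0]/1e3,x[1]/1e3))
# solve foot: columns of both
sc_obs=None
E
```

```text
[281 146  29  23 297]
shim side [ 554.9 -183.1  474.5] 18.559186159865334 297
side pred at seat (np.float64(294.31866635079405), np.float64(305.71340443006306), np.float64(151.429052098591)) obs 295.3..306.4
170 [ 82  85  83  83  84  83  84  83  83  79  75  46  25  22  22  31  78 100
 104 103 103 105]
171 [ 84  85  81  84  86  84  84  82  81  51  32  19   9   9  11  33  68 101
 104 106 104 105]
172 [ 85  82  84  85  85  85  78  62  43  21   6  10  10  14  12  28  68 105
 115 118 109 104]
173 [ 85  86  85  83  84  84  48  24  18  15  16  18  14   9  18  40  83 119
 119 110 101 102]
174 [ 88  85  86  90 103 105  66  19   8  14  12  12  13  27  50  80 115 113
 103 100 100 101]
175 [ 85  83  88 100 122 115  69  21  10   5   9  11  39  81 111 112 111 102
 101  98  98 101]
176 [ 90  96 114 120 125 116  75  23  10  16  22  50  81 111 110 103 102 100
  98 103 100 102]
177 [100  99 107 117 124 125 110  53  22  23  60 108 108 100 103  96  99 104
 111 122 122 112]
178 [105  99  99  97 104 115 123 111  75  59  62  96 100  99  98 104 114 123
 123 126 124 123]
179 [105 103 102  99  96  98 104 117 117 114 109  94  96  99 102 113 123 126
 123 127 126 127]
scene pred at seat (np.float64(183.385554096372), np.float64(194.33357890022648), np.float64(178.36170092864697)) seat from side fit (np.float64(182.073991550112), np.float64(193.03070683664924), np.float64(178.15583649888796))
```

```bash
python3 - <<'E'
from h import *
a=snapshot('scene'); b=load('sd45'); o=outline_of(a,'sanitiser'); print([(x['p'],np.round(x['extent'])) for x in o]); print([np.round(x['extent']) for x in outline_of(a,'dish')],[np.round(x['extent']) for x in outline_of(a,'rack')])
a0=load('sc').copy(); d=np.abs(a['image'][80:130,110:150].astype(int)-a0['image'][80:130,110:150]).mean(); print(d)
s=state(); print(s['t'],s['joint_velocities'].round(3),s['wrist_force'].round(1)); sign_off()
E
```

```text
[(0.94, array([257., 218., 286., 285.])), (0.64, array([215., 200., 310., 261.]))]
[array([154., 209., 226., 266.])] [array([366., 235., 429., 322.])]
7.9158333333333335
36.8333 [-0.    -0.009 -0.002  0.002  0.001 -0.   ] [-0.5  0.3 -0.1]
the job is handed in; nothing more can be done
```

I finished the job and handed it in at 36.8 s. The cabinet's front foot rests on the shim, and the bar lies on the bench about where it started. `sign_off()` gives no verdict, so what follows is from my own checks.

**What I did:**
- I set the bar over the ridge with its toe under the cabinet and levered the front up. I felt for the keeper's ledge, upright and finger in turn, then let go with the tail caught under the finger.
- I slid the shim in until its rib met the foot, which pushed back with 3 to 9 N.
- I then freed the bar, lowered the cabinet onto the shim, drew the bar out and laid it down.

**Last checks that agreed:**
- **Cabinet:** once it was down, the wrist carried only the bar's weight, and drawing the bar out left the marks on the cabinet within about half a pixel.
- **Foot:** from both cameras its centre is about 3 mm from the seat; the limit is 8 mm.
- **Bar:** it is released and its toe is roughly 0.13 m in front of the cabinet's face.
- **Bystanders:** the bottle, dish and rack are within about 3 pixels of where they started.

**What failed or disagreed:**
- **First grasp of the bar:** the fingers shut above the handle because the tips end near the TCP, not 17 mm ahead of it. I gripped again lower.
- **Sideways drag:** swinging the tail in pulled the cabinet's front about 5 mm sideways, so I moved the shim 3 mm to allow for the return swing. I did not measure how far the rear feet moved, and the pictures alone cannot rule out a few millimetres.
- **Level:** I did not measure the cabinet's level angle directly.
- **Pictures:** the 90-picture limit ran out just before the lowering, so the last checks are numbers worked out from the images, not views.

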